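# Proof-pull the hanging eyes of small painting panels

### The job

Brass hanging eyes have been fitted to the little toned panels on the bench: lay every panel face up in a bay of its own in the pull-test jig with its eye over the pin, swing the toggle clamp over centre so it locks down on all of them, then draw the spring gauge out into the green band, not into the red, and hold it there for two seconds. Let the gauge back home before you swing the clamp fully open again, and hang every panel by its eye on a peg of its own on the sloping rack, lying against the board and hanging straight. Leave the brush pot, glass jar, paint tube and tape roll alone.

Things in the scene. Friction and masses are not known exactly. Their poses are not given: they have to be found in the camera images.
- jig: Pull-test jig, fixed (sizes here in mm). Plywood base, cream bed 22 above the bench. Origin on the bench below the middle bay's centre; x = pull direction, z up. Bays at y -78, 0, 78 between teal lines: a panel's origin belongs at x 0 on the bed, x along the jig's. Toggle clamp base at x -146 to -68, 65 high. Two stop dowels per bay (10 high) at x 35.5, 19.5 each side of its middle: eye between.
- clamp (a joint): Toggle clamp's red handle, rad: 0 fully open (arm leaning back past upright, stays open), dead centre 1.780, locked at its stop 1.833. Pivot fixed at jig x -131, z 38, axis along y. The lever points from +x towards +z of the jig by (2.967 - joint) rad: backwards when open, up and leaning forward when locked. The linked arm swings down 1.66 rad meanwhile. About 6 N at the grip takes it over.
- clamp_grip (a point): Middle of the red handle grip, 95 from the handle's pivot; grip 56 mm long, 18 wide along the jig's y, 16 thick. It can be pinched from above across the 18 mm at any angle of the swing, turning between the pads.
- clamp_bar: Steel presser bar (16 x 186 mm) on the end of the clamp arm with three black rubber feet, one over each bay when shut; sprung: panels push it up about 2 when locked (about 7 N in all). With the clamp open it stands up to 150 above the bench, behind the bays. Origin on the arm's centre line at its end.
- gauge (a joint): How far (m) the gauge's white rod is drawn out of its aluminium tube: 0 home, 400 N per m, 0.8 N preload, end stop 0.042. As it is drawn a green band (from 0.020 to 0.030, 8 to 12 N) and then a red band (beyond 0.030) come out of the tube's mouth. Released, it springs home by itself.
- gauge_grip (a point): Grip point of the gauge's upright black handle plate, 62 mm above the bench, at jig x 167 at home. Plate 12 thick along the jig's x, 56 wide, its top 13 above this point; gauge tube's top is 39 above the bench. Pinch along the jig's x from above, draw along +x: tube, yoke and pins first come along, up to about 7, till the eyes hold them and the panels their stops; then the spring stretches.
- yoke (a joint): How far (m) the sliding yoke with the three pins and the gauge's tube has moved along the jig's +x: 0 home, lightly sprung back, limit 0.030. With no panels in the bays it just runs along with the gauge's handle.
- rack_board: Sloping board of the fixed hanging rack, light wood, 172 up the slope x 244 mm wide, 40 deg from level, facing the robot. Origin: middle of the face's lower edge, about 38 above the bench; x up the slope, y along the board, z out of the face. Lip 10 high at the lower edge. Three brass pegs (6 diameter, 23 long) square to the face at x 125, y -80, 0, 80.
- pin0 (a point): Steel pin of bay 0 on the yoke (6 mm diameter, rounded top 12.5 above the bed), 43 along the jig's x from the bay's centre with the yoke home; this point is on its axis, 2 above the bed. The eye of the panel in this bay goes over it. Moves with the yoke.
- peg0 (a point): Foot of peg 0 on the sloping board, on its axis, 2 mm out from the face: where the centre of a hung eye comes to lie (the eye then rests on the peg, about 4 down the slope).
- pin1 (a point): Steel pin of bay 1 on the yoke (6 mm diameter, rounded top 12.5 above the bed), 43 along the jig's x from the bay's centre with the yoke home; this point is on its axis, 2 above the bed. The eye of the panel in this bay goes over it. Moves with the yoke.
- peg1 (a point): Foot of peg 1 on the sloping board, on its axis, 2 mm out from the face: where the centre of a hung eye comes to lie (the eye then rests on the peg, about 4 down the slope).
- pin2 (a point): Steel pin of bay 2 on the yoke (6 mm diameter, rounded top 12.5 above the bed), 43 along the jig's x from the bay's centre with the yoke home; this point is on its axis, 2 above the bed. The eye of the panel in this bay goes over it. Moves with the yoke.
- peg2 (a point): Foot of peg 2 on the sloping board, on its axis, 2 mm out from the face: where the centre of a hung eye comes to lie (the eye then rests on the peg, about 4 down the slope).
- panel_ochre: Small ochre-yellow toned plywood panel (may be absent): 60 long (x), 48 wide (y), 12 mm thick, 60 g nominal; painted face up (+z), origin at the centre of its underside. A brass hanging eye is let into its back at the +x end.
- eye_ochre (a point): Centre of the ochre panel's brass eye, 43 along the panel's x from its origin, 2 above the underside plane: a plate 26 x 26 x 4 mm, flush with the panel's back, with a hole of 14 mm diameter.
- panel_terra: Small terracotta-red toned plywood panel (may be absent): 60 long (x), 48 wide (y), 12 mm thick, 60 g nominal; painted face up (+z), origin at the centre of its underside. A brass hanging eye is let into its back at the +x end.
- eye_terra (a point): Centre of the terra panel's brass eye, 43 along the panel's x from its origin, 2 above the underside plane: a plate 26 x 26 x 4 mm, flush with the panel's back, with a hole of 14 mm diameter.
- panel_blue: Small blue-grey toned plywood panel (may be absent): 60 long (x), 48 wide (y), 12 mm thick, 60 g nominal; painted face up (+z), origin at the centre of its underside. A brass hanging eye is let into its back at the +x end.
- eye_blue (a point): Centre of the blue panel's brass eye, 43 along the panel's x from its origin, 2 above the underside plane: a plate 26 x 26 x 4 mm, flush with the panel's back, with a hole of 14 mm diameter.
- brush_pot: cream glazed pot full of brushes, radius 42, pot 105 high, brushes to about 220 mm; not part of the job. Origin: underside centre.
- glass_jar: small teal glass jar with a dark lid, radius 30, 65 mm high; not part of the job. Origin: underside centre.
- paint_tube: aluminium paint tube with ochre label and white cap, about 100 x 30 x 16 mm, lying flat; not part of the job. Origin: underside centre.
- tape_roll: roll of cream masking tape lying flat, outer radius 45, 24 mm high; not part of the job. Origin: underside centre.

How it is judged (in metres and radians):
On the way, in this order (a step that is already met when the one before it is completed fails the run):
1. clamp locked over centre, pressing on every panel, each with its eye over a pin (value of joint clamp above 1.8 rad and ((horizontal distance between eye_ochre and pin0 below 0.0065 m and z of eye_ochre in the frame of pin0 below 0.004 m) or (horizontal distance between eye_ochre and pin1 below 0.0065 m and z of eye_ochre in the frame of pin1 below 0.004 m) or (horizontal distance between eye_ochre and pin2 below 0.0065 m and z of eye_ochre in the frame of pin2 below 0.004 m)) and ((horizontal distance between eye_terra and pin0 below 0.0065 m and z of eye_terra in the frame of pin0 below 0.004 m) or (horizontal distance between eye_terra and pin1 below 0.0065 m and z of eye_terra in the frame of pin1 below 0.004 m) or (horizontal distance between eye_terra and pin2 below 0.0065 m and z of eye_terra in the frame of pin2 below 0.004 m)) and ((horizontal distance between eye_blue and pin0 below 0.0065 m and z of eye_blue in the frame of pin0 below 0.004 m) or (horizontal distance between eye_blue and pin1 below 0.0065 m and z of eye_blue in the frame of pin1 below 0.004 m) or (horizontal distance between eye_blue and pin2 below 0.0065 m and z of eye_blue in the frame of pin2 below 0.004 m)) and contact force between clamp_bar and panel_ochre above 1 N and contact force between clamp_bar and panel_terra above 1 N and contact force between clamp_bar and panel_blue above 1 N), for 0.2 s.
2. gauge held in the green band, 20 to 30 mm out, while the clamp is locked on the panels (all of step 1 and value of joint gauge between 0.0195 and 0.0305 m), for 1.2 s.
3. gauge back home while the clamp is still locked (value of joint clamp above 1.8 rad and value of joint gauge below 0.004 m), for 0.1 s.
4. clamp swung fully open (value of joint clamp below 0.15 rad), for 0.1 s.
At the end, for the whole second after the job is handed in: Clamp open (handle within 0.15 rad of fully open), gauge home (within 4 mm), and every panel at rest on a peg: centre of its eye within 9 mm of the peg's foot point, flat against the board within 10 deg, hanging down the slope within 23 deg of straight (value of joint clamp below 0.15 rad and value of joint gauge below 0.004 m and (distance between eye_ochre and peg0 below 0.009 m or distance between eye_ochre and peg1 below 0.009 m or distance between eye_ochre and peg2 below 0.009 m) and angle between the z axis of each of panel_ochre, panel_terra, panel_blue and the z axis of rack_board, either way round below 0.17 rad and angle between the x axis of each of panel_ochre, panel_terra, panel_blue and the x axis of rack_board, either way round below 0.4 rad and x of each of panel_ochre, panel_terra, panel_blue in the frame of rack_board below 0.105 m and linear speed of each of panel_ochre, panel_terra, panel_blue below 0.02 m/s and (distance between eye_terra and peg0 below 0.009 m or distance between eye_terra and peg1 below 0.009 m or distance between eye_terra and peg2 below 0.009 m) and (distance between eye_blue and peg0 below 0.009 m or distance between eye_blue and peg1 below 0.009 m or distance between eye_blue and peg2 below 0.009 m)); the robot touches nothing.
It fails at once if gauge drawn well into the red (beyond 36 mm) (value of joint gauge above 0.036 m).
It fails at once if brush_pot moved by more than 30 mm (distance of brush_pot from where it was at the start of the episode above 0.03 m).
It fails at once if glass_jar moved by more than 30 mm (distance of glass_jar from where it was at the start of the episode above 0.03 m).
It fails at once if paint_tube moved by more than 30 mm (distance of paint_tube from where it was at the start of the episode above 0.03 m).
It fails at once if tape_roll moved by more than 30 mm (distance of tape_roll from where it was at the start of the episode above 0.03 m).
Of panel_ochre, panel_terra, panel_blue only 2 to 3 are there at a start; the rules pass over those that are not, and their reading is None.
At some moment in a run one of panel_ochre, panel_terra, panel_blue may be knocked a few centimetres aside while the robot is not near it.
Once in a run the grip may slacken for a moment while it holds something.
It also fails if it takes over 210 s, if anything falls off the work surface, if the arm or the gripper's body presses on something with over 40 N, if the wrist force passes 120 N, or if a joint passes its speed limit or range.

### The arm

A 6-joint arm with a two-finger parallel gripper is mounted at the origin on the work surface. World frame = base frame: x ahead of the robot, y to its left, z up, the work surface at z = 0. Lengths are in m, angles in degrees, forces in N, time in s.
With the tool pointing down it reaches from about 0.35 to 0.875 m from the base axis. Payload 4.2 kg.
Tool frame: the origin (TCP) lies midway between the tips of the shut fingers; the grasp point (between the pads) lies 19 mm behind it; z points along the fingers, y is the direction in which the jaws open and shut (so a half turn about z gives the same grasp; the last joint's range is limited). The gripper opens to 85 mm and grips with 20 to 120 N. Pads are 22 mm wide; open, the fingers measure 114 mm over their backs; the gripper's body (76 mm by 85 mm) begins 54 mm behind the grasp point. The pads swing forward as they close: fully open they stand 13 mm farther back than shut.
Start: joints at [-56.058, 22.042, 0.453, 0, -68.411, -14.817], TCP at [0.205, -0.59, 0.231] pointing down, gripper open.
Joint ranges: [-179.83, 179.83], [-69.29, 118.12], [-61.27, 80.66], [-181.25, 117.63], [-171.15, -9.14], [-177.46, 177.46]. Speed limits (degrees/s): [159.86, 159.86, 180, 180, 180, 180].

### API

Orientations are given as [roll, pitch, yaw] about the fixed x, y, z axes, in that order (R = Rz(yaw) Ry(pitch) Rx(roll)).
In Python, from workcell import sense, viewer, ticket gives the robot as it stands.
- The arm moves only by the shell command python3 -m pendant 'ROWS' [FORCE]. ROWS is JSON, a list of rows, each a list of 5 numbers: the closure in counts, from 0 (fully open) to 255 (shut), then the shift along the tool's x, y, z in cm, then the turn about the tool's z in rad. A call has 1 to 12 rows; each row is the pose to reach, as a shift and turn from the pose commanded when the call began, along the tool's axes at that moment; what a row does not reach only later rows make up. A row lasts 1/12 s, in which the tool goes at most 41.7 mm and 7.16 degrees, less where a joint would pass 70% of its speed; a pose out of reach is approached as far as the arm can. A call with a gripper value outside its range is refused whole. The fingers move at their own pace and stop on an object; FORCE is the grip in N (left out, the last holds). Time passes only in rows, so rows that repeat a pose let the fingers close. It gives the time, the measured TCP pose, the force and the opening at its end, in the units of the state.
- sense(): the state, without advancing time (a new reading comes with each control period).
- viewer.grab_frame(name): name is "scene" or "top" or "wrist"; returns the picture (420x560x3 uint8, red, green, blue); there is no depth.
- viewer.camera_info(name): a dict with "K" (3x3 intrinsics, pixels), "rvec" (rotation vector, rad) and "tvec" (3), from world to camera coordinates, as OpenCV has them. Camera axes: x right, y down, z forward; pixel columns grow to the right and rows downward; lengths in m; the calibration is good to about 2 mm. A picture is of the moment at which its call begins: read the wrist's pose just before it. camera_info takes no time and is no camera call; for the wrist camera it gives the pose at the moment of the call.
- ticket.finish_job(): hands the job in, once; it reports no verdict.
The state is a dict: "time": time; "joint_pos": joint angles; "joint_vel": joint speeds; "joint_torque": joint torques, N m; "position": TCP position; "tcp_rot": TCP orientation; "wrist_force": force on the tool from outside, world axes, zero at the start; "moment": the same for the moment, N m; "grip_width": finger opening in m.
Only numpy, scipy, OpenCV 4.12 (cv2) and the standard library are available. Lean on these libraries where they do the work, as an engineer would, in place of code of your own. Each camera call takes 0.05 s, during which the arm holds its last target.

## Working session

There is one attempt and no reset: what is moved stays moved. The work goes in short steps, Python scripts to look and compute and a shell command to move; the robot and the scene stay as the last step left them, time stands still between calls to the robot, and variables do not carry over. Pictures are saved under pics/ and viewed, and the job is handed in when it is done.

```bash
ls -la; mkdir -p pics
python3 - <<'E'
from workcell import sense, viewer
import cv2
print(sense())
for n in ["scene","top","wrist"]:
    i=viewer.camera_info(n); print(n,i)
    f=viewer.grab_frame(n); cv2.imwrite(f"pics/a_{n}.png",f[:,:,::-1])
E
```

```text
total 12
drwxr-xr-x  3 agent agent 4096 Dec  6 20:56 .
drwxr-xr-x 23 root  root  4096 Dec  6 20:56 ..
drwxr-xr-x  2 agent agent 4096 Dec  6 20:56 pics
{'time': 0.0, 'joint_pos': array([-5.60566271e+01,  2.20904410e+01,  3.77928625e-01, -2.91348324e-02,
       -6.84092799e+01, -1.48194642e+01]), 'joint_vel': array([ 0.03874581,  0.10610441, -0.05472893,  0.00186081,  0.05125096,
        0.03605195]), 'joint_torque': array([-8.69290943e-04, -3.92286265e+01,  1.88408464e+01,  4.18639138e+00,
       -4.61252770e-03,  4.60739457e-06]), 'position': array([ 0.20461201, -0.58993379,  0.23021192]), 'tcp_rot': array([ 1.79875333e+02, -4.98455193e-03, -1.60886836e+02]), 'wrist_force': array([-1.3224588 , -0.39250075,  0.0351316 ]), 'moment': array([ 0.04879734, -0.06682168, -0.0377048 ]), 'grip_width': 0.08546654062617598}
scene {'K': array([[449.24178086,   0.        , 278.61564939],
       [  0.        , 449.24178086, 207.46046064],
       [  0.        ,   0.        ,   1.        ]]), 'rvec': array([ 1.60228997,  2.03127768, -0.79516571]), 'tvec': array([ 0.11064032, -0.39452041,  1.65553328])}
top {'K': array([[505.56358847,   0.        , 278.08501065],
       [  0.        , 505.56358847, 212.00295504],
       [  0.        ,   0.        ,   1.        ]]), 'rvec': array([ 2.1244542 , -2.17878609,  0.09000712]), 'tvec': array([0.06263721, 0.62706107, 1.47412707])}
wrist {'K': array([[378.27284406,   0.        , 286.93732303],
       [  0.        , 378.27284406, 201.10443056],
       [  0.        ,   0.        ,   1.        ]]), 'rvec': array([-1.71705212, -2.41078626, -0.34576014]), 'tvec': array([ 0.6231913 , -0.0363989 ,  0.37975094])}
```

View pics/a_scene.png

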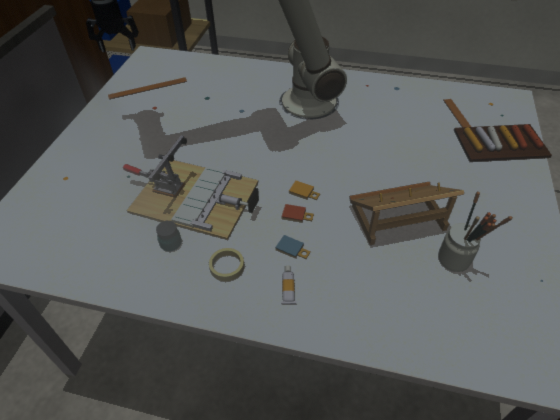

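View pics/a_top.png

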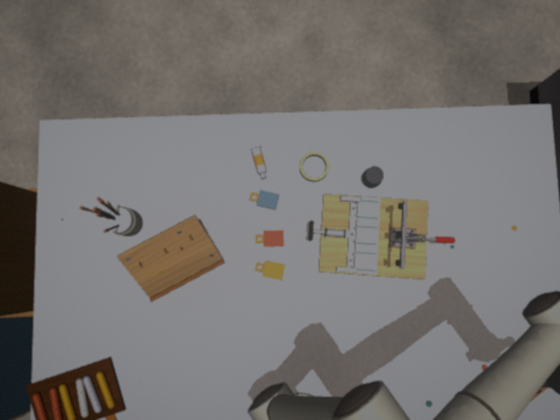

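View pics/a_wrist.png

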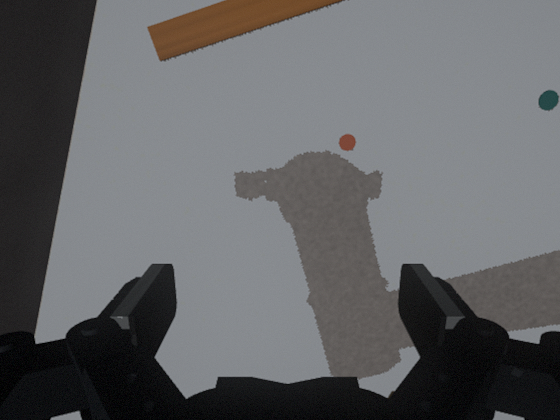

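The top view has the jig at about px (375,237), with the red handle at (445,240). The three panels are at (268,200), (273,239) and (273,270) with their eyes pointing left. The rack is at (170,258) and the pot at (125,220). Next I'll write the helpers and make rough measurements.

```bash
cat > h.py <<'E'
import numpy as np, cv2
from workcell import sense, viewer
from scipy.spatial.transform import Rotation as Rn
def cam(n):
    i=viewer.camera_info(n); R,_=cv2.Rodrigues(i["rvec"]); return i["K"],R,np.array(i["tvec"])
def toplane(c,px,z=0.,T=None):
    """px Nx2 -> world pts on plane z (or plane given by T=(p0,n))"""
    K,R,t=c; px=np.atleast_2d(np.array(px,float)); d=np.c_[(px[:,0]-K[0,2])/K[0,0],(px[:,1]-K[1,2])/K[1,1],np.ones(len(px))]@R
    o=-R.T@t
    p0,n=(np.array([0,0,z]),np.array([0,0,1.])) if T is None else T
    s=((p0-o)@n)/(d@n); return o+s[:,None]*d
def proj(c,P):
    K,R,t=c; P=np.atleast_2d(P)@R.T+t; return (P[:,:2]/P[:,2:])*[K[0,0],K[1,1]]+[K[0,2],K[1,2]]
def tool():
    s=sense(); return np.array(s["position"]),Rn.from_euler("xyz",s["tcp_rot"],degrees=True).as_matrix(),s
def togo(p,yaw=None,s=None):
    """shift cm in tool axes and turn (rad) to get TCP to p; yaw = world angle (deg) of the tool x axis"""
    P,R,s=tool(); 
    # commanded orientation is straight down: use yaw only
    y=np.radians(s["tcp_rot"][2]); R=Rn.from_euler("xyz",[np.pi,0,y]).as_matrix()
    d=R.T@(np.array(p)-P)*100
    tz=None
    if yaw is not None:
        dy=(yaw-np.degrees(y)+90)%180-90   # half turn equiv
        tz=-np.radians(dy)
    return np.round(d,2),None if tz is None else round(tz,4)
def crop(f,x0,x1,y0,y1,name,k=4):
    g=cv2.resize(f[y0:y1,x0:x1,::-1],None,fx=k,fy=k,interpolation=cv2.INTER_CUBIC); cv2.imwrite(name,g)
E
python3 - <<'E'
from h import *
c=cam("top"); f=viewer.grab_frame("top"); np.save("top0.npy",f)
crop(f,300,460,180,300,"pics/b_jig.png",5); crop(f,90,290,140,310,"pics/b_left.png",4)
for n,px,z in [("jigcorners",[[322,194],[428,199],[426,278],[320,272]],0.02),("panels",[[268,200],[273,239],[273,270]],.012),("eyes",[[254,198],[260,239],[261,268]],.003),("pot",[[125,220]],.1),("rack",[[118,258],[190,215],[223,260],[150,300]],.1),("obst",[[259,161],[314,167],[373,176]],.02)]:
    print(n,np.round(toplane(c,px,z),3).tolist())
P,R,s=tool(); K,Rc,t=cam("wrist"); C=-Rc.T@t
print("cam in tool",R.T@(C-P), "\n",R.T@Rc.T)
E
```

```text
jigcorners [[0.681, -0.087, 0.02], [0.657, -0.404, 0.02], [0.423, -0.384, 0.02], [0.448, -0.073, 0.02]]
panels [[0.669, 0.077, 0.012], [0.55, 0.065, 0.012], [0.457, 0.067, 0.012]]
eyes [[0.677, 0.12, 0.003], [0.551, 0.104, 0.003], [0.464, 0.103, 0.003]]
pot [[0.61, 0.486, 0.1]]
rack [[0.501, 0.505, 0.1], [0.619, 0.298, 0.1], [0.489, 0.205, 0.1], [0.381, 0.413, 0.1]]
obst [[0.788, 0.102, 0.02], [0.765, -0.065, 0.02], [0.732, -0.242, 0.02]]
cam in tool [ 0.07141037  0.00061418 -0.14288988] 
 [[-2.59138131e-04 -9.60177286e-01 -2.79391325e-01]
 [ 9.99999821e-01 -3.99476124e-04  4.45360337e-04]
 [-5.39235044e-04 -2.79391160e-01  9.60177217e-01]]
```

Run:
```python
from h import *
f=viewer.grab_frame("scene"); crop(f,110,280,130,260,"pics/b_jigs.png",4); crop(f,270,530,150,300,"pics/b_racks.png",3)
```

```text
(no output)
```

View pics/b_jig.png

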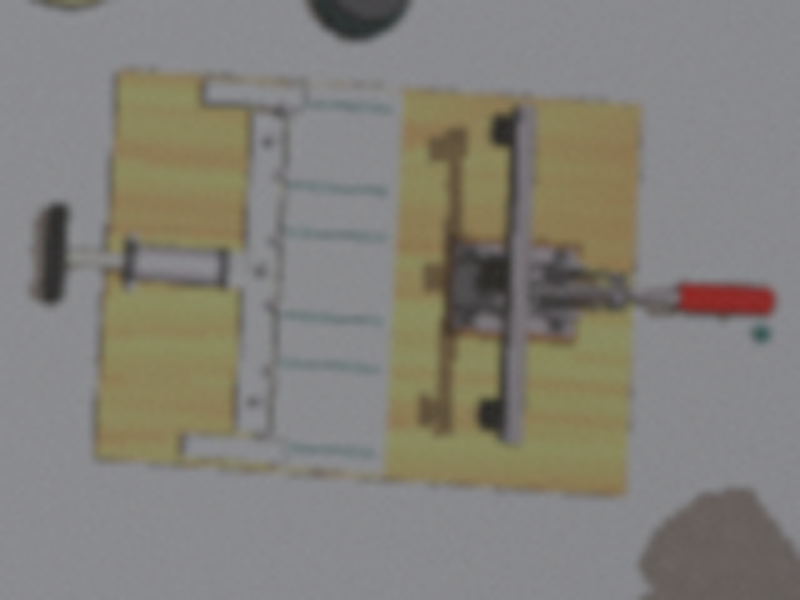

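View pics/b_left.png

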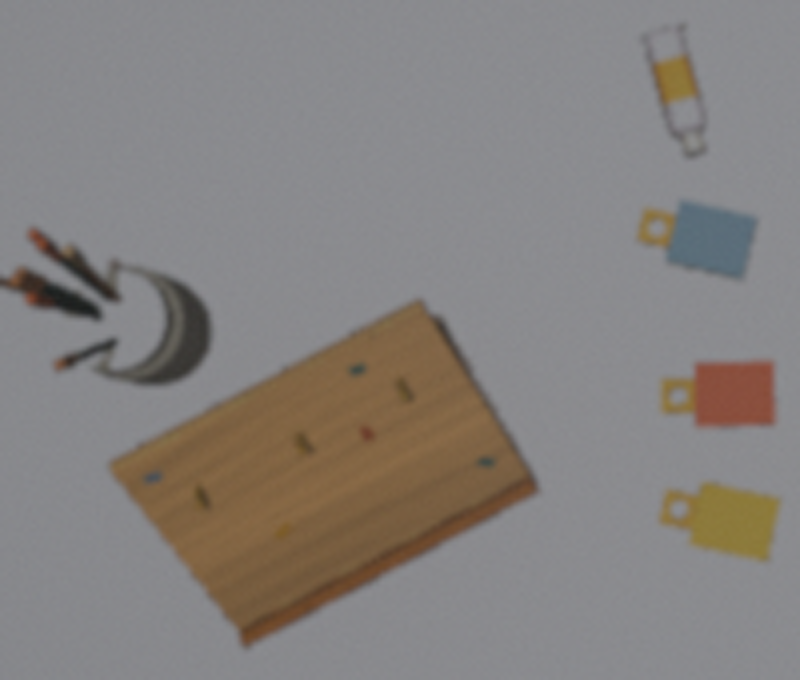

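View pics/b_jigs.png

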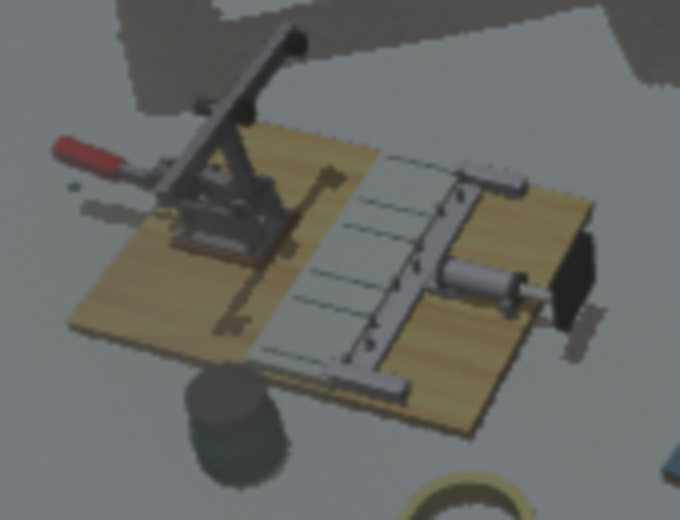

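View pics/b_racks.png

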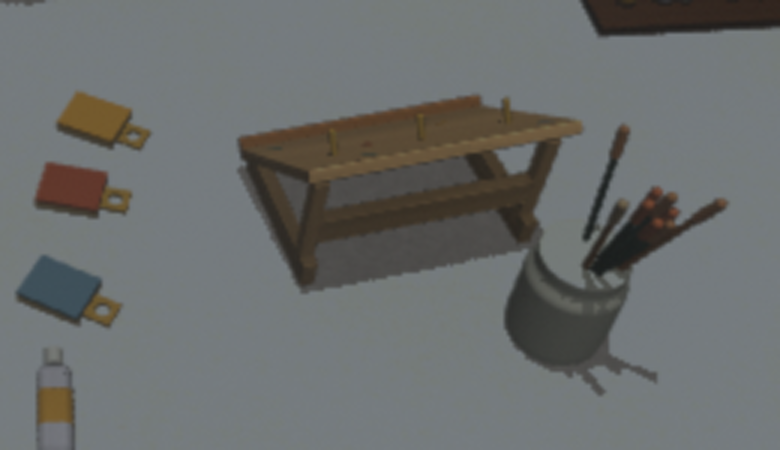

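Run:
```python
from h import *
print(togo([0.55,-0.25,0.28],-90))
c=cam("top")
f=lambda x,y:(300+x/5,180+y/5)
print("bar",toplane(c,[f(520,110),f(510,440)],.145),"grip",toplane(c,[f(728,299)],.065),"dowels?",toplane(c,[f(268,141),f(260,270),f(252,402)],.03))
```

```text
(array([-43.77,  20.84,  -4.92]), np.float64(-1.237))
bar [[ 0.63465809 -0.30351532  0.145     ]
 [ 0.4542682  -0.28892635  0.145     ]] grip [[ 0.53161209 -0.43493633  0.065     ]] dowels? [[ 0.63442451 -0.17888989  0.03      ]
 [ 0.557446   -0.17106762  0.03      ]
 [ 0.47954727 -0.16326158  0.03      ]]
```

```bash
python3 -m pendant '[[0,-43.8,20.8,-4.9,-1.237],[0,-43.8,20.8,-4.9,-1.237],[0,-43.8,20.8,-4.9,-1.237],[0,-43.8,20.8,-4.9,-1.237],[0,-43.8,20.8,-4.9,-1.237],[0,-43.8,20.8,-4.9,-1.237],[0,-43.8,20.8,-4.9,-1.237],[0,-43.8,20.8,-4.9,-1.237],[0,-43.8,20.8,-4.9,-1.237],[0,-43.8,20.8,-4.9,-1.237],[0,-43.8,20.8,-4.9,-1.237],[0,-43.8,20.8,-4.9,-1.237]]' 30
python3 - <<'E'
from h import *
s=sense(); print(s["time"],s["position"],s["tcp_rot"],np.abs(s["joint_vel"]).max())
E
```

```text
time: 1.25
position: [0.5526, -0.2478, 0.2806]
tcp_rot: [-179.9, 0.0, -89.9]
wrist_force: [-0.1, -0.9, 0.1]
grip_width: 0.0854
1.25 [ 0.55257798 -0.24784525  0.28063156] [-1.79947738e+02  2.83074696e-04 -8.98669250e+01] 26.993948760606834
```

```bash
python3 -m pendant '[[0,0,0,0,0],[0,0,0,0,0]]'
python3 - <<'E'
from h import *
s=sense(); c=cam("wrist"); f=viewer.grab_frame("wrist"); np.save("w1.npy",f); import pickle; pickle.dump(c,open("w1.pkl","wb"))
print(s["time"],s["position"],s["tcp_rot"],np.abs(s["joint_vel"]).max()); cv2.imwrite("pics/c_w.png",f[:,:,::-1])
E
```

```text
time: 1.42
position: [0.5514, -0.249, 0.2798]
tcp_rot: [180.0, 0.0, -89.8]
wrist_force: [0.4, -0.9, 0.4]
grip_width: 0.0853
1.4167 [ 0.5513931  -0.24902591  0.27983556] [ 1.79959531e+02  1.77482774e-02 -8.98412732e+01] 2.4259883246094605
```

View pics/c_w.png

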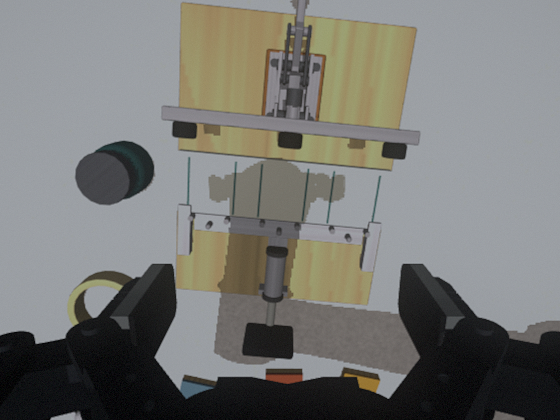

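Run:
```python
from h import *
f=np.load("w1.npy"); crop(f,170,390,150,260,"pics/c_w2.png",3.6 and 3)
g=cv2.resize(f[190:250,175:385,::-1],None,fx=3.8,fy=3.8,interpolation=cv2.INTER_CUBIC); g=cv2.convertScaleAbs(g,alpha=1.5); cv2.imwrite("pics/c_w3.png",g)
```

```text
(no output)
```

View pics/c_w3.png

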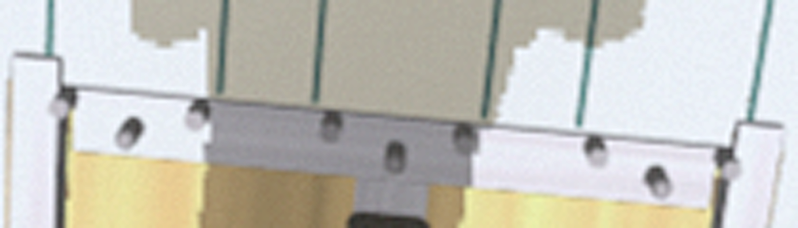

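```bash
cat > fitjig.py <<'E'
from h import *
import pickle
from scipy.optimize import least_squares
c=pickle.load(open("w1.pkl","rb"))
U=lambda p:np.array(p)/3.8+[175,190]
pins=U([(128,138),(396,161),(659,188)]); dow=U([(63,106),(198,118),(332,131),(465,144),(597,156),(730,170)])
# image left = ? pins order: left image -> world larger x -> jig y negative
obj=[(43,y,34.5) for y in(-78,0,78)]+[(35.5,y+d,32) for y in(-78,0,78) for d in(-19.5,19.5)]
obj=np.array(obj)/1000; img=np.r_[pins,dow]
def T(p,o): 
    a=p[2]; return np.c_[p[0]+o[:,0]*np.cos(a)-o[:,1]*np.sin(a),p[1]+o[:,0]*np.sin(a)+o[:,1]*np.cos(a),o[:,2]]
if __name__=="__main__":
    r=least_squares(lambda p:(proj(c,T(p,obj))-img).ravel(),[.553,-.214,np.radians(84.2)])
    print(r.x,np.degrees(r.x[2])); print(np.round(r.fun.reshape(-1,2),1))
    np.save("jig.npy",r.x)
    f=np.load("w1.npy")[:,:,::-1].copy(); 
    ext=np.array([(-157,-120,12),(100,0,39),(0,-78,22),(0,0,22),(0,78,22),(43,-78,24),(43,0,24),(43,78,24),(-50,-54,22),(-50,54,22),(-50,24,22),(167,0,62),(-82,93,150),(-82,-93,150)])/1000
    k=2; f=cv2.resize(f,None,fx=k,fy=k,interpolation=cv2.INTER_CUBIC)
    for q in proj(c,T(r.x,ext)): cv2.drawMarker(f,tuple(int(v) for v in (q+.5)*k),(0,0,255),0,10,1)
    for q in proj(c,T(r.x,obj)): cv2.drawMarker(f,tuple(int(v) for v in (q+.5)*k),(0,255,0),0,8,1)
    cv2.imwrite("pics/c_fit.png",f[0:600,200:900])
E
python3 fitjig.py
```

```text
[ 0.55458599 -0.21232098  1.47152855] 84.31237556062099
[[-0.8  0.1]
 [-0.1  0.8]
 [ 1.2  0.4]
 [-0.8 -0.4]
 [-0.6 -0.1]
 [-0.2 -0.1]
 [ 0.1 -0.2]
 [ 0.6  0. ]
 [ 0.6 -0.3]]
```

View pics/c_fit.png

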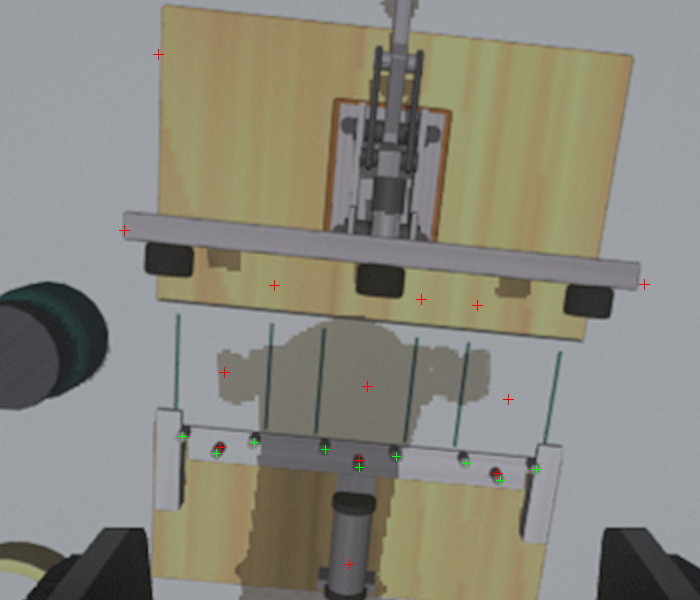

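```bash
python3 -m pendant '[[0,-28.6,-0.9,0,0],[0,-28.6,-0.9,0,0],[0,-28.6,-0.9,0,0],[0,-28.6,-0.9,0,0],[0,-28.6,-0.9,0,0],[0,-28.6,-0.9,0,0],[0,-28.6,-0.9,0,0],[0,-28.6,-0.9,0,0],[0,-28.6,-0.9,0,0],[0,-28.6,-0.9,0,0]]'
cat > look.py <<'E'
from h import *
import pickle,sys
n=sys.argv[1]
s=sense(); c=cam("wrist"); f=viewer.grab_frame("wrist"); np.save(n+".npy",f); pickle.dump((c,s),open(n+".pkl","wb"))
print(s["time"],s["position"].round(4),s["tcp_rot"].round(2),round(np.abs(s["joint_vel"]).max(),2),"w",round(s["grip_width"],4),"F",s["wrist_force"].round(1)); cv2.imwrite(f"pics/{n}.png",f[:,:,::-1])
E
python3 look.py w2
```

```text
time: 2.3
position: [0.559, 0.0344, 0.2804]
tcp_rot: [180.0, -0.0, -90.1]
wrist_force: [0.5, -0.4, -0.2]
grip_width: 0.0852
2.3 [0.559  0.0344 0.2804] [ 1.7998e+02 -1.0000e-02 -9.0060e+01] 1.33 w 0.0852 F [ 0.5 -0.4 -0.2]
```

View pics/w2.png

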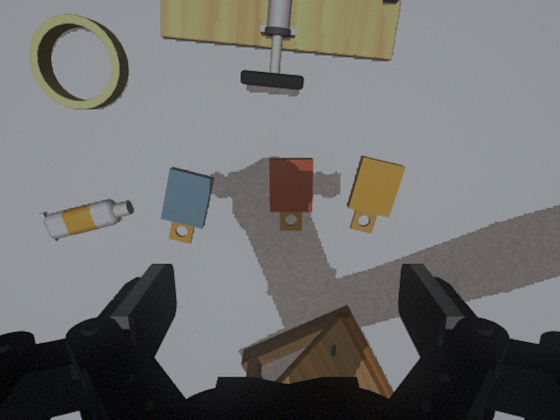

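```bash
cat > panels.py <<'E'
from h import *
import pickle,sys
from scipy.optimize import least_squares
# panel silhouette fit: project the box top face + eye plate
def model(p,zb,k=1):
    a=p[2]; Rz=np.array([[np.cos(a),-np.sin(a)],[np.sin(a),np.cos(a)]])
    top=np.array([[30,24],[-30,24],[-30,-24],[30,-24]])/1000@Rz.T+p[:2]
    return np.c_[top,np.full(4,zb+.012)], np.array([*(Rz@[.043,0]+p[:2]),zb+.004])
HUE={"ochre":(18,30),"terra":(0,12),"blue":(90,115)}
def find(f,c,name,roi,zb=0.):
    hsv=cv2.cvtColor(f,cv2.COLOR_RGB2HSV); lo,hi=HUE[name]
    m=((hsv[:,:,0]>=lo)&(hsv[:,:,0]<=hi)&(hsv[:,:,1]>(60 if name!="blue" else 50))).astype(np.uint8)
    if name=="terra": m|=((hsv[:,:,0]>172)&(hsv[:,:,1]>60)).astype(np.uint8)
    r=np.zeros_like(m); x0,x1,y0,y1=roi; r[y0:y1,x0:x1]=1; m&=r
    m=cv2.morphologyEx(m,cv2.MORPH_OPEN,np.ones((13,13)))
    cs,_=cv2.findContours(m,cv2.RETR_EXTERNAL,cv2.CHAIN_APPROX_NONE); ct=max(cs,key=cv2.contourArea)
    box=cv2.boxPoints(cv2.minAreaRect(ct)); 
    W=toplane(c,box+0.0,zb+.012)[:,:2]
    return box,W
if __name__=="__main__":
    n=sys.argv[1]; c,s=pickle.load(open(n+".pkl","rb")); f=np.load(n+".npy")
    rois={"blue":(140,225,150,245),"terra":(255,325,140,245),"ochre":(335,415,140,245)}
    for nm,roi in rois.items():
        b,W=find(f,c,nm,roi); e=[np.linalg.norm(W[i]-W[(i+1)%4]) for i in range(4)]
        i=int(np.argmax(e[:2])); d=W[(i+1)%4]-W[i]; d*=np.sign(d[1]); a=np.arctan2(d[1],d[0])
        print(nm,W.mean(0).round(4),"sides",np.round(e[:2],4),"ang",np.degrees(a).round(2))
    crop(f,140,420,140,250,"pics/w2c.png",2.8)
E
python3 panels.py w2
```

```text
blue [0.6719 0.0804] sides [0.0609 0.0476] ang 75.05
terra [0.5537 0.0656] sides [0.0599 0.0461] ang 89.21
ochre [0.4593 0.0704] sides [0.0674 0.0488] ang 76.82
```

View pics/w2c.png

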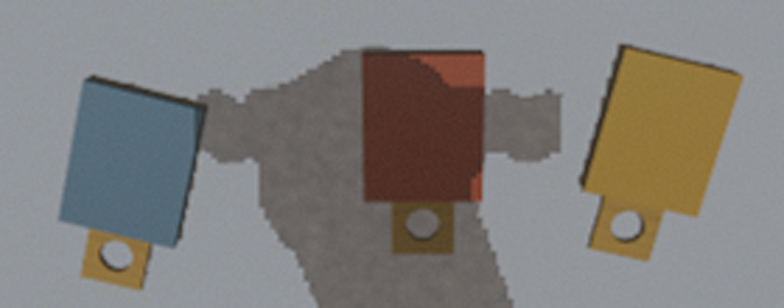

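Run:
```python
from h import *
import pickle
c,s=pickle.load(open("w2.pkl","rb"))
U=lambda p:np.array(p)/2.8+140
for n,h,cor in [("blue",(116,255),[(92,79),(204,106),(177,246),(59,220)]),("terra",(423,224),[(363,52),(484,53),(484,202),(362,202)]),("ochre",(628,226),[(627,48),(742,75),(697,216),(584,187)])]:
    e=toplane(c,U([h]),.003)[0,:2]; W=toplane(c,U(cor),.012)[:,:2]; m=W.mean(0); d=e-m; x=(W[2]+W[3]-W[0]-W[1])/2
    print(n,"eye",e.round(4),"ctr",m.round(4),"d",np.linalg.norm(d).round(4),"ang",np.degrees(np.arctan2(d[1],d[0])).round(1),np.degrees(np.arctan2(x[1],x[0])).round(1),"len",np.linalg.norm(x).round(4))
```

```text
blue eye [0.6832 0.1232] ctr [0.6706 0.0807] d 0.0443 ang 73.5 74.3 len 0.0612
terra eye [0.5534 0.1095] ctr [0.5535 0.0662] d 0.0434 ang 90.1 89.9 len 0.0615
ochre eye [0.4674 0.1106] ctr [0.4578 0.068 ] d 0.0436 ang 77.3 76.5 len 0.0594
```

```bash
python3 -m pendant '[[60,-3.2,0.55,4,0],[60,-3.2,0.55,8,0],[60,-3.2,0.55,12,0],[60,-3.2,0.55,16,0],[60,-3.2,0.55,20,0],[60,-3.2,0.55,23,0],[60,-3.2,0.55,25,0],[60,-3.2,0.55,26.5,0],[60,-3.2,0.55,27.5,0],[60,-3.2,0.55,28,0],[60,-3.2,0.55,28,0],[60,-3.2,0.55,28,0]]'; python3 look.py w3
```

```text
time: 3.35
position: [0.5547, 0.0671, 0.001]
tcp_rot: [-179.9, 0.0, -90.0]
wrist_force: [0.5, 0.3, 0.5]
grip_width: 0.0652
3.35 [0.5547 0.0671 0.001 ] [-1.7992e+02  2.0000e-02 -9.0050e+01] 0.84 w 0.0652 F [0.5 0.3 0.5]
```

View pics/w3.png

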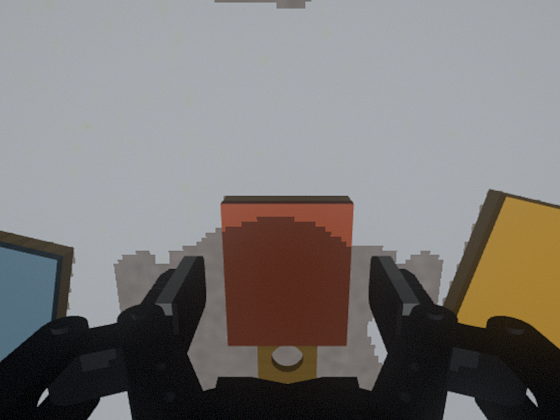

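```bash
python3 -m pendant '[[255,-0.0,0,0,0],[255,0,0,0,0],[255,0,0,0,0],[255,0,0,0,0],[255,0,0,0,0],[255,0,0,0,0],[255,0,0,-3,0],[255,0,0,-7,0],[255,0,0,-10,0],[255,0,0,-10,0],[255,0,0,-10,0]]' 40; python3 look.py w4
python3 - <<'E'
from h import *
crop(np.load("w4.npy"),180,400,150,400,"pics/w4c.png",2.4)
E
```

```text
time: 4.32
position: [0.5549, 0.0681, 0.1024]
tcp_rot: [-179.7, 0.1, -90.0]
wrist_force: [-0.8, 0.2, -1.0]
grip_width: 0.0467
4.3167 [0.5549 0.0681 0.1024] [-1.7974e+02  1.3000e-01 -9.0000e+01] 3.11 w 0.0467 F [-0.8  0.2 -1. ]
```

View pics/w4c.png

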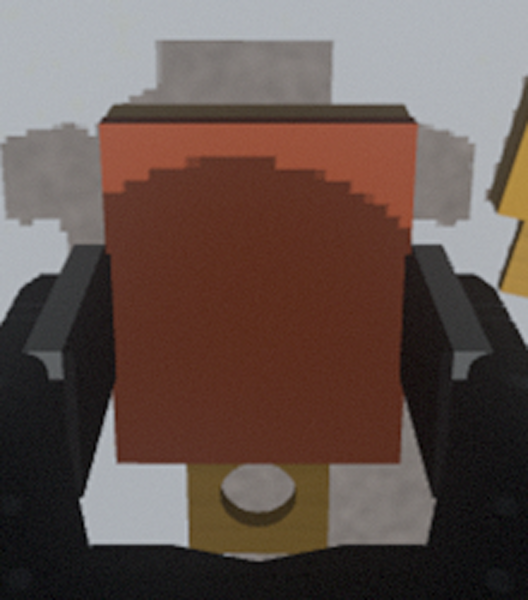

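```bash
cat > eye.py <<'E'
# eye of the held panel: offset from TCP in world axes; usage: eye.py look u v [dz underside rel. TCP]
from h import *
import pickle,sys
c,s=pickle.load(open(sys.argv[1]+".pkl","rb")); u,v=float(sys.argv[2]),float(sys.argv[3]); dz=float(sys.argv[4])
P=s["position"]; e=toplane(c,[[u,v]],P[2]+dz+.004)[0]
y=np.radians(s["tcp_rot"][2]); R=Rn.from_euler("xyz",[np.pi,0,y]).as_matrix()
print("eye in tool (mm)",(R.T@(e-P)*1000).round(1),"world",e.round(4))
E
python3 eye.py w4 287.5 353.3 -0.001
python3 - <<'E'
from h import *
from fitjig import T
j=np.load("jig.npy"); 
print("bay",T(j,np.array([[0,-.078,.022],[0,0,.022],[0,.078,.022]])).round(4).tolist(),"pins",T(j,np.array([[.043,-.078,.024],[.043,0,.024],[.043,.078,.024]])).round(4).tolist(),"grip",T(j,np.array([[-.2246,0,.0545]])))
E
```

```text
eye in tool (mm) [-39.5   0.8  -3. ] world [0.554  0.1076 0.1054]
bay [[0.6322, -0.2201, 0.022], [0.5546, -0.2123, 0.022], [0.477, -0.2046, 0.022]] pins [[0.6365, -0.1773, 0.024], [0.5588, -0.1695, 0.024], [0.4812, -0.1618, 0.024]] grip [[ 0.53232705 -0.43581527  0.0545    ]]
```

```bash
python3 -m pendant '[[255,4,0,0,0.02],[255,8,0,0,0.04],[255,12,0,0,0.06],[255,16,0,0,0.08],[255,20,0,0,0.1],[255,24,0,0,0.1],[255,26.5,0,0,0.1],[255,27.8,0,0,0.1],[255,27.8,0,0,0.1],[255,27.8,0,0,0.1],[255,27.8,0,0,0.1]]'; python3 look.py w5
python3 - <<'E'
from h import *
crop(np.load("w5.npy"),130,430,150,400,"pics/w5c.png",2.4)
E
```

```text
time: 5.28
position: [0.5534, -0.2094, 0.0993]
tcp_rot: [179.9, 0.0, -95.7]
wrist_force: [-0.3, 0.9, -0.7]
grip_width: 0.0469
5.2833 [ 0.5534 -0.2094  0.0993] [ 1.7989e+02  2.0000e-02 -9.5690e+01] 0.87 w 0.0469 F [-0.3  0.9 -0.7]
```

View pics/w5c.png

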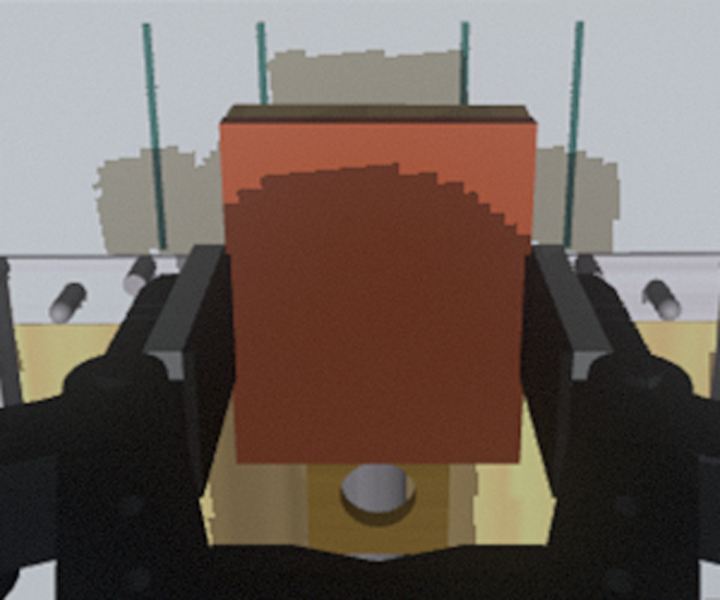

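Run:
```python
from h import *
import pickle
c,s=pickle.load(open("w5.pkl","rb")); P=s["position"]
U=lambda p:np.array(p)/2.4+[130,150]
y=np.radians(s["tcp_rot"][2]); R=Rn.from_euler("xyz",[np.pi,0,y]).as_matrix()
pins=toplane(c,U([(62,311),(668,311)]),.0345); eye=toplane(c,U([(378,488)]),P[2]-.001+.004)
print(pins.round(4), np.linalg.norm(pins[0]-pins[1]), pins.mean(0).round(4)); 
print("tool: pinmid",(R.T@(pins.mean(0)-P)*1000).round(1),"eye",(R.T@(eye[0]-P)*1000).round(1))
```

```text
[[ 0.636  -0.1778  0.0345]
 [ 0.483  -0.1623  0.0345]] 0.15373455161670677 [ 0.5595 -0.1701  0.0345]
tool: pinmid [-39.8  -2.1  64.8] eye [-39.4   0.8  -3. ]
```

```bash
python3 -m pendant '[[255,0,-0.29,2,0],[255,0,-0.29,4,0],[255,0,-0.29,5,0],[255,0,-0.29,6,0],[255,0,-0.29,6.6,0],[255,0,-0.29,7.1,0],[255,0,-0.29,7.5,0],[255,0,-0.29,7.5,0],[255,0,-0.29,7.5,0]]'; python3 look.py w6
python3 - <<'E'
from h import *
crop(np.load("w6.npy"),130,430,150,400,"pics/w6c.png",2.4)
E
```

```text
time: 6.08
position: [0.5571, -0.2109, 0.0256]
tcp_rot: [-180.0, -0.0, -95.7]
wrist_force: [0.0, 0.4, -1.1]
grip_width: 0.0466
6.0833 [ 0.5571 -0.2109  0.0256] [-1.7997e+02 -1.0000e-02 -9.5720e+01] 0.41 w 0.0466 F [ 0.   0.4 -1.1]
```

View pics/w6c.png

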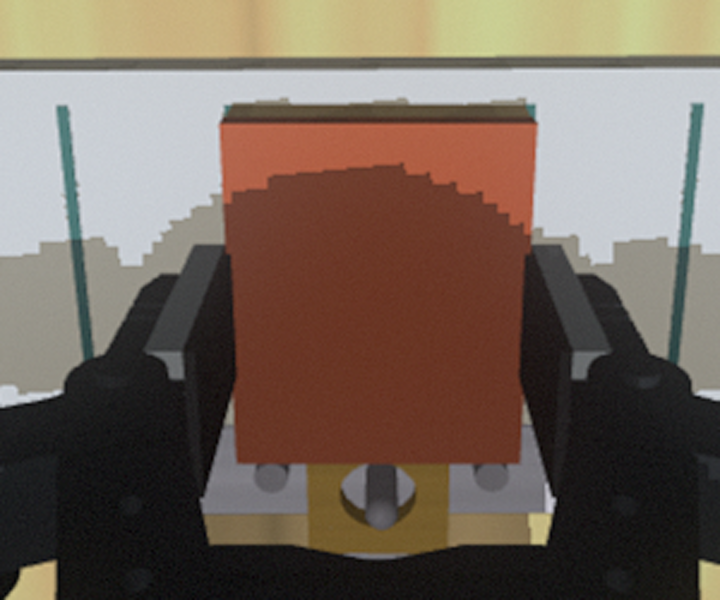

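```bash
python3 -m pendant '[[255,0,0,0.2,0],[255,0,0,0.25,0],[75,0,0,0.25,0],[75,0,0,0.25,0],[75,0,0,0.25,0],[75,0,0,0,0],[75,0,0,-3,0],[75,0,0,-7,0],[75,0,0,-11,0],[75,0,0,-15,0],[75,0,0,-15,0]]'; python3 look.py w7;  python3 - <<'E'
from h import *
print(togo([0.66,0.04,0.28],-95.7))
E
```

```text
time: 7.05
position: [0.5617, -0.2122, 0.1852]
tcp_rot: [-179.0, -0.2, -95.6]
wrist_force: [0.3, 0.4, 1.6]
grip_width: 0.0603
7.05 [ 0.5617 -0.2122  0.1852] [-178.99   -0.19  -95.62] 5.82 w 0.0603 F [0.3 0.4 1.6]
(array([-26.  ,  -7.48,  -9.89]), np.float64(0.0002))
```

View pics/w7.png

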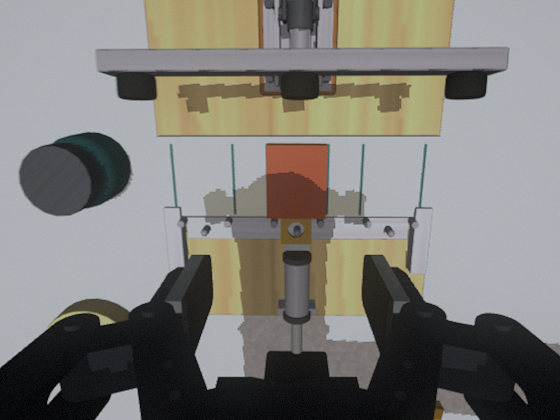

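Run:
```python
from h import *
print(togo([0.668,0.06,0.18],-105.5))
```

```text
(array([-28.07,  -8.08,   0.11]), np.float64(0.1712))
```

```bash
python3 -m pendant '[[60,-4,-1.1,0,0.02],[60,-8,-2.3,0,0.05],[60,-12,-3.5,0,0.08],[60,-16,-4.6,0,0.12],[60,-20,-5.8,0,0.17],[60,-24,-6.9,0,0.17],[60,-28,-8,0,0.17],[60,-28,-8,0,0.17],[60,-28,-8,0,0.17],[60,-28,-8,0,0.17]]'; python3 look.py w8
```

```text
time: 7.93
position: [0.6637, 0.0599, 0.174]
tcp_rot: [179.9, -0.1, -105.4]
wrist_force: [-0.5, -0.5, -0.5]
grip_width: 0.0654
7.9333 [0.6637 0.0599 0.174 ] [ 1.7987e+02 -7.0000e-02 -1.0544e+02] 1.48 w 0.0654 F [-0.5 -0.5 -0.5]
```

View pics/w8.png

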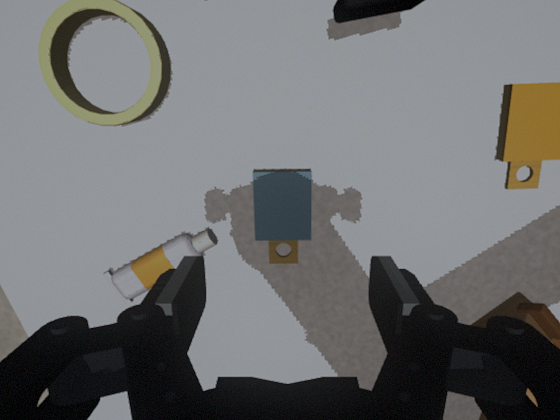

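Run:
```python
from h import *
import pickle
c,s=pickle.load(open("w8.pkl","rb")); P=s["position"]
y=np.radians(s["tcp_rot"][2]); R=Rn.from_euler("xyz",[np.pi,0,y]).as_matrix()
W=toplane(c,[(254,171),(310,171),(312,240),(254,241)],.012).mean(0); e=toplane(c,[(283.5,249.5)],.003)[0]
print(W.round(4),e.round(4),(R.T@(W-P)*100).round(2),(R.T@(e-P)*100).round(2), togo([W[0],W[1],0],-105.5))
```

```text
[0.6722 0.0813 0.012 ] [0.683  0.1229 0.003 ] [-2.29 -0.26 16.2 ] [-6.58 -0.19 17.1 ] (array([-2.36, -0.23, 17.44]), np.float64(-0.0001))
```

```bash
python3 -m pendant '[[60,-2.35,-0.22,4,0],[60,-2.35,-0.22,8,0],[60,-2.35,-0.22,12,0],[60,-2.35,-0.22,15,0],[60,-2.35,-0.22,16.5,0],[60,-2.35,-0.22,17.35,0],[60,-2.35,-0.22,17.35,0],[60,-2.35,-0.22,17.35,0],[60,-2.35,-0.22,17.35,0]]'; python3 look.py w9
```

```text
time: 8.73
position: [0.6742, 0.0817, 0.004]
tcp_rot: [-179.8, 0.1, -105.5]
wrist_force: [-0.7, 0.0, 1.4]
grip_width: 0.0655
8.7333 [0.6742 0.0817 0.004 ] [-1.7981e+02  1.1000e-01 -1.0549e+02] 0.51 w 0.0655 F [-0.7  0.   1.4]
```

View pics/w9.png

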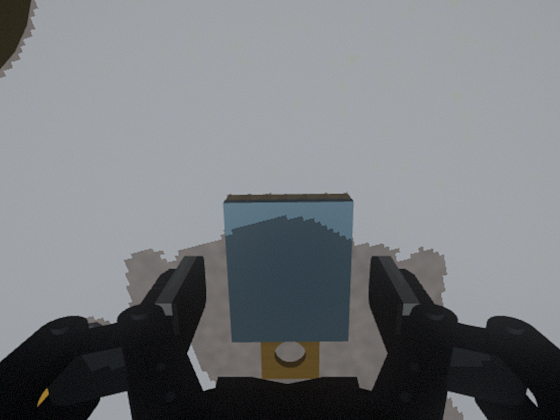

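```bash
python3 -m pendant '[[60,0.1,0,0.3,0],[255,0.1,0,0.3,0],[255,0.1,0,0.3,0],[255,0.1,0,0.3,0],[255,0.1,0,0.3,0],[255,0.1,0,0.3,0],[255,0.1,0,0.3,0],[255,0.1,0,-3,0],[255,0.1,0,-7,0],[255,0.1,0,-10,0],[255,0.1,0,-10,0],[255,0.1,0,-10,0]]' 40; python3 look.py w10
python3 - <<'E'
from h import *
crop(np.load("w10.npy"),180,400,150,400,"pics/w10c.png",2.4)
E
```

```text
time: 9.78
position: [0.6734, 0.0814, 0.1038]
tcp_rot: [-179.8, 0.2, -105.5]
wrist_force: [0.3, 0.7, -2.3]
grip_width: 0.0469
9.7833 [0.6734 0.0814 0.1038] [-1.7981e+02  1.6000e-01 -1.0548e+02] 3.51 w 0.0469 F [ 0.3  0.7 -2.3]
```

View pics/w10c.png

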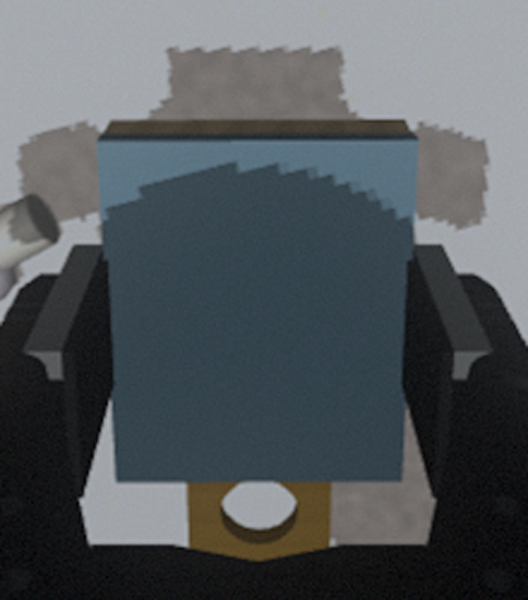

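```bash
python3 eye.py w10 287.9 360.4 -0.001
python3 - <<'E'
from h import *
# target for pin0 = [.636,-.1775]: eye tool offset -.043,0
jx=np.array([np.cos(np.radians(84.3)),np.sin(np.radians(84.3))]); jy=np.array([-jx[1],jx[0]])
e=(-.0428,.0008)   # tool x=-jx ; tool y = (sin yaw,-cos yaw)
yaw=np.radians(-95.7); tx=np.array([np.cos(yaw),np.sin(yaw)]); ty=np.array([np.sin(yaw),-np.cos(yaw)])
t=np.array([.6375,-.178])-e[0]*tx-e[1]*ty; print(t, togo([*t,.1],-95.7))
E
```

```text
eye in tool (mm) [-43.    1.1  -3. ] world [0.6838 0.1232 0.1068]
[ 0.63404516 -0.22066783] (array([30.09, -4.41,  0.15]), np.float64(-0.1711))
```

```bash
python3 -m pendant '[[255,4,-0.6,0,-0.02],[255,8,-1.2,0,-0.04],[255,12,-1.8,0,-0.06],[255,16,-2.4,0,-0.08],[255,20,-3,0,-0.12],[255,24,-3.6,0,-0.17],[255,28,-4.2,0,-0.17],[255,30.1,-4.4,0,-0.17],[255,30.1,-4.4,0,-0.17],[255,30.1,-4.4,0,-0.17],[255,30.1,-4.4,0,-0.17]]'; python3 look.py w11
python3 - <<'E'
from h import *
crop(np.load("w11.npy"),130,450,150,400,"pics/w11c.png",2.4)
E
```

```text
time: 10.75
position: [0.6338, -0.2203, 0.0999]
tcp_rot: [179.8, 0.0, -95.7]
wrist_force: [0.3, 0.5, -0.7]
grip_width: 0.047
10.75 [ 0.6338 -0.2203  0.0999] [ 1.7981e+02  3.0000e-02 -9.5740e+01] 1.35 w 0.047 F [ 0.3  0.5 -0.7]
```

View pics/w11c.png

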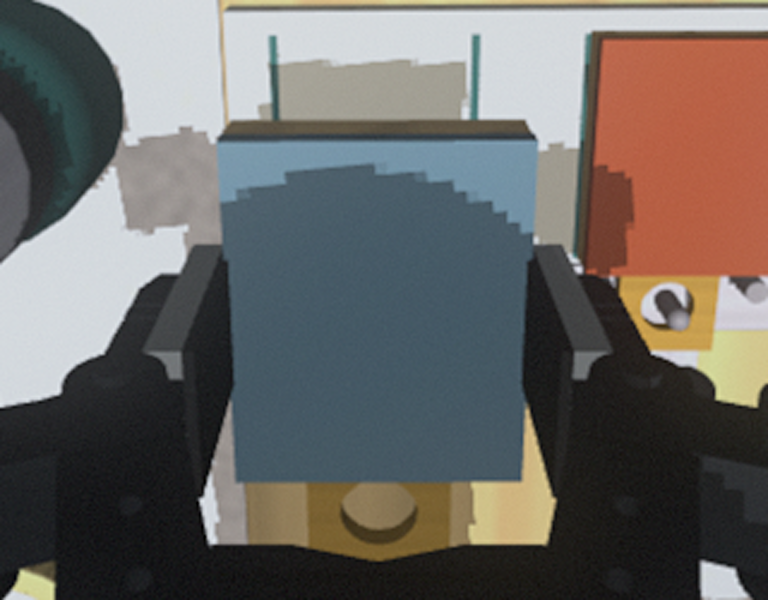

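Run:
```python
from h import *
import pickle
c,s=pickle.load(open("w11.pkl","rb")); P=s["position"]
U=lambda p:np.array(p)/2.4+[130,150]
y=np.radians(s["tcp_rot"][2]); R=Rn.from_euler("xyz",[np.pi,0,y]).as_matrix()
for z in(.0345,.031): print("tool: pin1",(R.T@(toplane(c,U([(680,321)]),z)[0]-P)*1000).round(1))
print("eye",(R.T@(toplane(c,U([(379,505)]),P[2]+.003)[0]-P)*1000).round(1))
```

```text
tool: pin1 [-43.1  78.4  65.4]
tool: pin1 [-45.   79.7  68.9]
eye [-43.   1.  -3.]
```

```bash
python3 -m pendant '[[255,0,0,2,0],[255,0,0,4,0],[255,0,0,5,0],[255,0,0,6,0],[255,0,0,6.6,0],[255,0,0,7.1,0],[255,0,0,7.6,0],[255,0,0,7.6,0],[255,0,0,7.6,0]]'; python3 look.py w12
python3 - <<'E'
from h import *
crop(np.load("w12.npy"),130,450,150,400,"pics/w12c.png",2.4)
E
```

```text
time: 11.55
position: [0.6349, -0.2209, 0.0261]
tcp_rot: [-180.0, -0.0, -95.7]
wrist_force: [-0.6, -0.3, -0.2]
grip_width: 0.0467
11.55 [ 0.6349 -0.2209  0.0261] [-1.7997e+02 -1.0000e-02 -9.5720e+01] 0.56 w 0.0467 F [-0.6 -0.3 -0.2]
```

View pics/w12c.png

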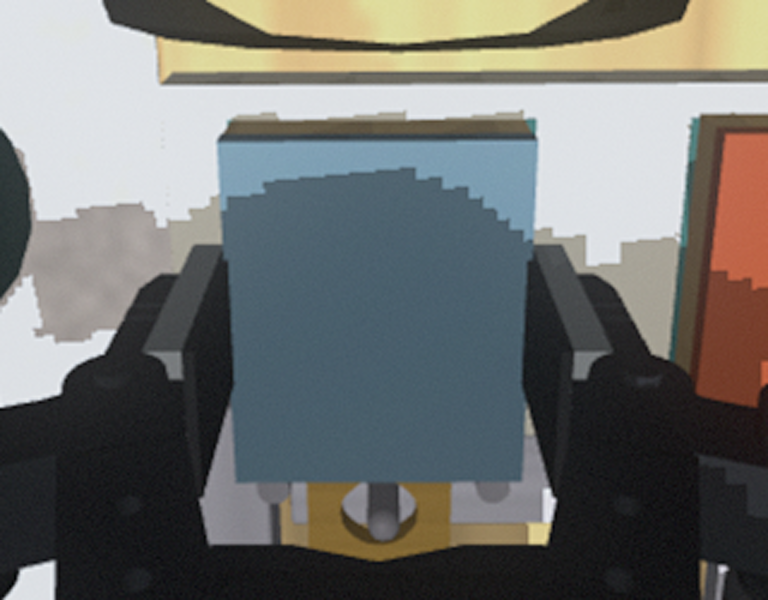

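```bash
python3 -m pendant '[[255,0,0,0.2,0],[255,0,0,0.25,0],[75,0,0,0.25,0],[75,0,0,0.25,0],[75,0,0,0.25,0],[75,0,0,0,0],[75,0,0,-3,0],[75,0,0,-7,0],[75,0,0,-11,0],[75,0,0,-15,0],[75,0,0,-15,0],[75,0,0,-15,0]]'; python3 look.py w13;  python3 - <<'E'
from h import *
print(togo([0.453,0.048,0.176],-103))
E
```

```text
time: 12.6
position: [0.6363, -0.2211, 0.1801]
tcp_rot: [-179.5, -0.0, -95.7]
wrist_force: [0.2, 0.3, -1.4]
grip_width: 0.0605
12.6 [ 0.6363 -0.2211  0.1801] [-1.7954e+02 -2.0000e-02 -9.5720e+01] 4.53 w 0.0605 F [ 0.2  0.3 -1.4]
(array([-24.92,  20.78,   0.12]), np.float64(0.1267))
```

View pics/w13.png

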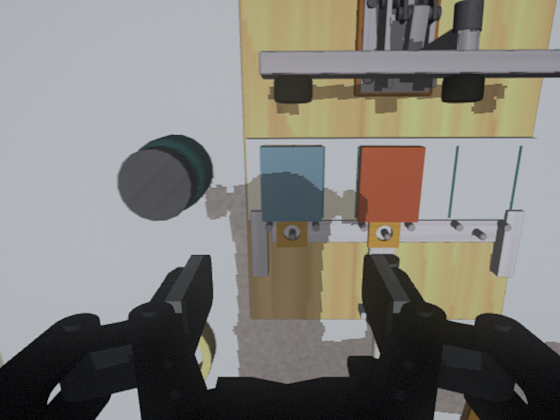

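Blue and terra are both in place with their eyes over the pins, at px (291,232) and (384,233). Ochre is next.

```bash
python3 -m pendant '[[60,-3,2.5,0,0.02],[60,-6,5,0,0.05],[60,-9,7.5,0,0.08],[60,-12,10,0,0.12],[60,-15,12.5,0,0.127],[60,-18,15,0,0.127],[60,-21,17.5,0,0.127],[60,-24,20,0,0.127],[60,-24.9,20.8,0,0.127],[60,-24.9,20.8,0,0.127],[60,-24.9,20.8,0,0.127]]'; python3 look.py w14
```

```text
time: 13.57
position: [0.4517, 0.0479, 0.1749]
tcp_rot: [179.9, -0.1, -102.9]
wrist_force: [0.3, -0.7, 0.4]
grip_width: 0.0655
13.5667 [0.4517 0.0479 0.1749] [ 1.7991e+02 -8.0000e-02 -1.0289e+02] 2.09 w 0.0655 F [ 0.3 -0.7  0.4]
```

View pics/w14.png

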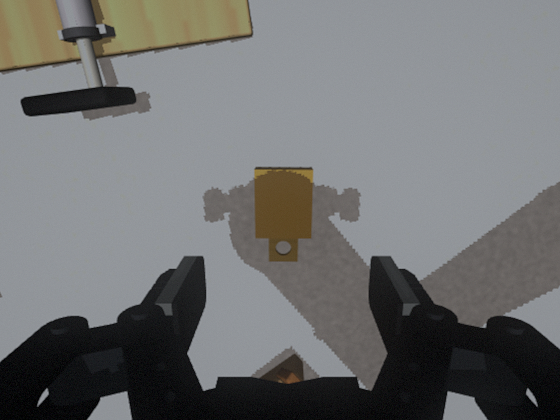

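```bash
python3 -m pendant '[[60,-2.35,-0.22,4,0],[60,-2.35,-0.22,8,0],[60,-2.35,-0.22,12,0],[60,-2.35,-0.22,15,0],[60,-2.35,-0.22,16.5,0],[60,-2.35,-0.22,17.4,0],[60,-2.35,-0.22,17.7,0],[60,-2.35,-0.22,17.7,0],[60,-2.35,-0.22,17.7,0]]'; python3 look.py w15
```

```text
time: 14.37
position: [0.461, 0.07, -0.0005]
tcp_rot: [-179.9, 0.1, -103.0]
wrist_force: [0.3, 0.7, 0.0]
grip_width: 0.0655
14.3667 [ 0.461   0.07   -0.0005] [-1.7992e+02  6.0000e-02 -1.0304e+02] 1.23 w 0.0655 F [0.3 0.7 0. ]
```

View pics/w15.png

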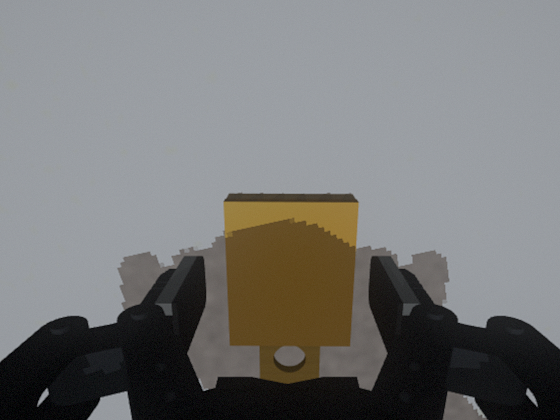

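```bash
python3 -m pendant '[[255,0,0,0,0],[255,0,0,0,0],[255,0,0,0,0],[255,0,0,0,0],[255,0,0,0,0],[255,0,0,0,0],[255,0,0,-3,0],[255,0,0,-7,0],[255,0,0,-10,0],[255,0,0,-10,0],[255,0,0,-10,0]]' 40; python3 look.py w16
python3 - <<'E'
from h import *
crop(np.load("w16.npy"),180,400,150,400,"pics/w16c.png",2.4)
E
```

```text
time: 15.33
position: [0.4609, 0.0708, 0.101]
tcp_rot: [-179.8, 0.2, -103.0]
wrist_force: [-0.3, 0.1, -1.3]
grip_width: 0.0468
15.3333 [0.4609 0.0708 0.101 ] [-179.75    0.24 -103.01] 2.99 w 0.0468 F [-0.3  0.1 -1.3]
```

View pics/w16c.png

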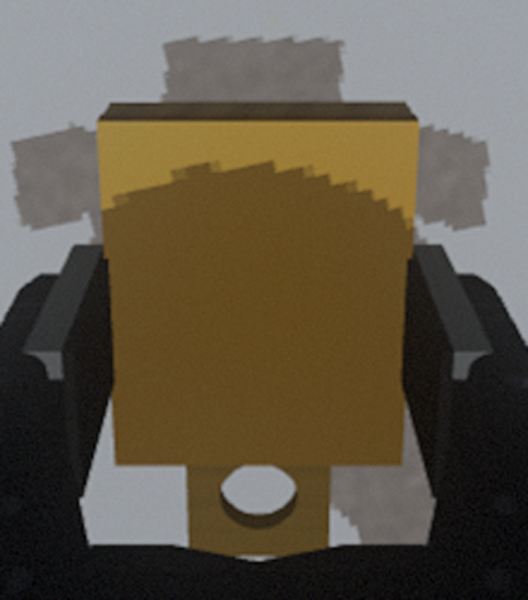

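```bash
python3 eye.py w16 287.9 354.2 0.0
python3 - <<'E'
from h import *
e=(-.0398,.0009)
yaw=np.radians(-95.7); tx=np.array([np.cos(yaw),np.sin(yaw)]); ty=np.array([np.sin(yaw),-np.cos(yaw)])
t=np.array([.4828,-.163])-e[0]*tx-e[1]*ty; print(t, togo([*t,.1],-95.7))
E
```

```text
eye in tool (mm) [-39.    1.1  -4. ] world [0.4687 0.109  0.105 ]
[ 0.47974262 -0.2026926 ] (array([26.13, -8.1 , -0.06]), np.float64(-0.1279))
```

```bash
python3 -m pendant '[[255,4,-1.2,0,-0.02],[255,8,-2.4,0,-0.04],[255,12,-3.7,0,-0.06],[255,16,-5,0,-0.08],[255,20,-6.2,0,-0.1],[255,24,-7.4,0,-0.128],[255,26.1,-8.1,0,-0.128],[255,26.1,-8.1,0,-0.128],[255,26.1,-8.1,0,-0.128],[255,26.1,-8.1,0,-0.128]]'; python3 look.py w17
python3 - <<'E'
from h import *
crop(np.load("w17.npy"),110,430,150,400,"pics/w17c.png",2.4)
E
```

```text
time: 16.22
position: [0.4789, -0.2021, 0.0973]
tcp_rot: [179.8, 0.0, -95.7]
wrist_force: [-0.1, 0.2, -1.1]
grip_width: 0.0467
16.2167 [ 0.4789 -0.2021  0.0973] [ 1.7981e+02  2.0000e-02 -9.5710e+01] 1.46 w 0.0467 F [-0.1  0.2 -1.1]
```

View pics/w17c.png

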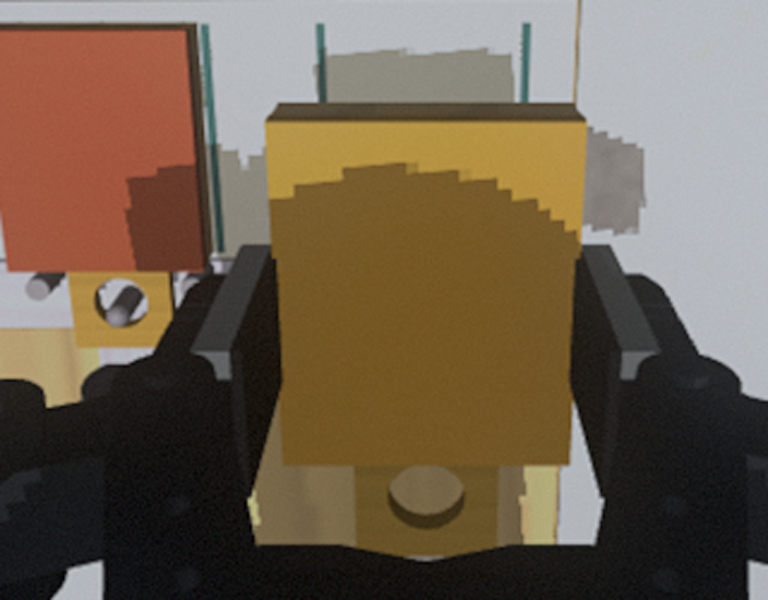

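Run:
```python
from h import *
import pickle
c,s=pickle.load(open("w17.pkl","rb")); P=s["position"]
U=lambda p:np.array(p)/2.4+[110,150]
y=np.radians(s["tcp_rot"][2]); R=Rn.from_euler("xyz",[np.pi,0,y]).as_matrix()
for z in(.0345,.031): print("tool: pin1",(R.T@(toplane(c,U([(119,314)]),z)[0]-P)*1000).round(1))
print("eye",(R.T@(toplane(c,U([(427,490)]),P[2]+.004)[0]-P)*1000).round(1))
```

```text
tool: pin1 [-39.4 -75.9  62.8]
tool: pin1 [-41.2 -77.2  66.3]
eye [-39.   1.  -4.]
```

```bash
python3 -m pendant '[[255,0,0,2,0],[255,0,0,4,0],[255,0,0,5,0],[255,0,0,6,0],[255,0,0,6.6,0],[255,0,0,7.1,0],[255,0,0,7.4,0],[255,0,0,7.4,0],[255,0,0,7.4,0]]'; python3 look.py w18
python3 - <<'E'
from h import *
crop(np.load("w18.npy"),110,430,150,400,"pics/w18c.png",2.4)
E
```

```text
time: 17.02
position: [0.4805, -0.2025, 0.0252]
tcp_rot: [-180.0, -0.0, -95.7]
wrist_force: [-0.2, 0.3, -0.9]
grip_width: 0.0469
17.0167 [ 0.4805 -0.2025  0.0252] [-1.7996e+02 -1.0000e-02 -9.5660e+01] 0.42 w 0.0469 F [-0.2  0.3 -0.9]
```

View pics/w18c.png

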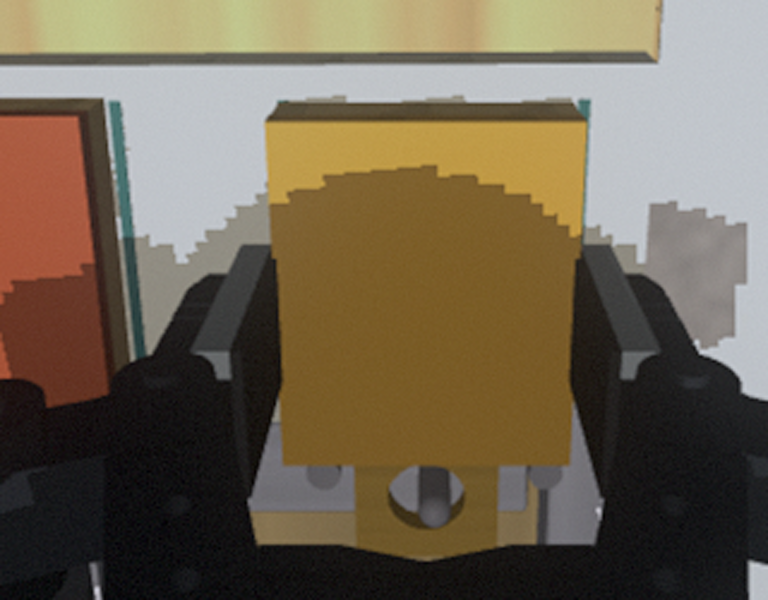

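```bash
python3 -m pendant '[[255,0,0,0.1,0],[255,0,0,0.2,0],[75,0,0,0.2,0],[75,0,0,0.2,0],[75,0,0,0.2,0],[75,0,0,0,0],[75,0,0,-3,0],[75,0,0,-7,0],[75,0,0,-11,0],[75,0,0,-15,0],[75,0,0,-18,0],[75,0,0,-18,0]]'; python3 look.py w19;  python3 - <<'E'
from h import *
print(togo([0.5325,-0.4355,0.2],-95.7))
E
```

```text
time: 18.07
position: [0.484, -0.2036, 0.2127]
tcp_rot: [-179.1, -0.1, -95.6]
wrist_force: [0.4, -0.8, -0.2]
grip_width: 0.06
18.0667 [ 0.484  -0.2036  0.2127] [-1.7913e+02 -1.4000e-01 -9.5590e+01] 5.65 w 0.06 F [ 0.4 -0.8 -0.2]
(array([22.66, -7.3 ,  0.91]), np.float64(0.0008))
```

View pics/w19.png

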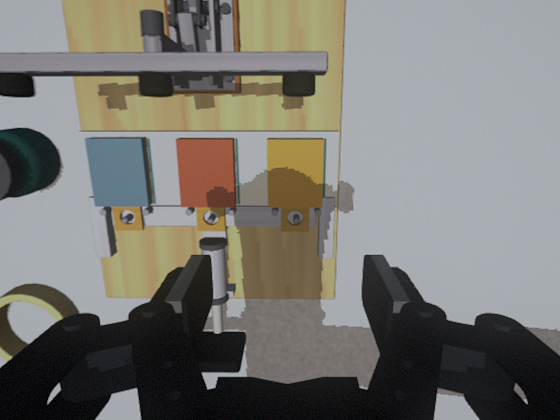

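```bash
python3 -m pendant '[[75,4,-1.3,0,0],[75,8,-2.6,0,0],[75,12,-3.9,0,0],[75,16,-5.1,0,0],[75,20,-6.4,0,0],[75,22.7,-7.2,0,0],[75,22.7,-7.2,0,0],[75,22.7,-7.2,0,0],[75,22.7,-7.2,0,0]]'; python3 look.py w20
```

```text
time: 18.87
position: [0.5286, -0.4348, 0.2032]
tcp_rot: [179.8, 0.1, -95.7]
wrist_force: [0.9, -0.5, 0.8]
grip_width: 0.0603
18.8667 [ 0.5286 -0.4348  0.2032] [ 1.7985e+02  9.0000e-02 -9.5690e+01] 1.48 w 0.0603 F [ 0.9 -0.5  0.8]
```

View pics/w20.png

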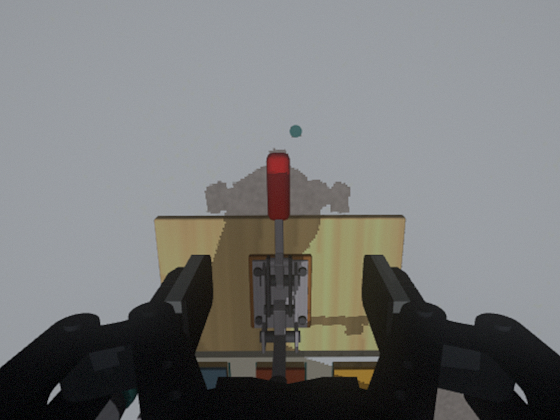

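Run:
```python
from h import *
from fitjig import T
import pickle
c,s=pickle.load(open("w20.pkl","rb")); P=s["position"]
y=np.radians(s["tcp_rot"][2]); R=Rn.from_euler("xyz",[np.pi,0,y]).as_matrix()
a=toplane(c,[(278,154)],.062)[0]; b=toplane(c,[(278,218.5)],.058)[0]; m=(a+b)/2
print(a,b,np.linalg.norm(a-b),m,(R.T@(m-P)*100).round(2))
print(proj(c,T(np.load("jig.npy"),np.array([[-.2246,0,.0545+.008],[-.131,0,.038]]))))
```

```text
[ 0.53181325 -0.45977046  0.062     ] [ 0.53748979 -0.40727709  0.058     ] 0.05295070667664464 [ 0.53465152 -0.43352378  0.06      ] [-0.18 -0.59 14.32]
[[280.61981217 184.91274917]
 [281.48577961 279.08827243]]
```

```bash
python3 -m pendant '[[120,0,-0.55,4,0],[120,0,-0.55,8,0],[120,0,-0.55,12,0],[120,0,-0.55,14.5,0],[120,0,-0.55,16,0],[120,0,-0.55,16.7,0],[120,0,-0.55,16.7,0],[120,0,-0.55,16.7,0]]'; python3 look.py w21
```

```text
time: 19.58
position: [0.5357, -0.4356, 0.0391]
tcp_rot: [-179.9, -0.1, -95.6]
wrist_force: [0.7, 0.2, 1.0]
grip_width: 0.0456
19.5833 [ 0.5357 -0.4356  0.0391] [-1.7992e+02 -5.0000e-02 -9.5580e+01] 1.45 w 0.0456 F [0.7 0.2 1. ]
```

View pics/w21.png

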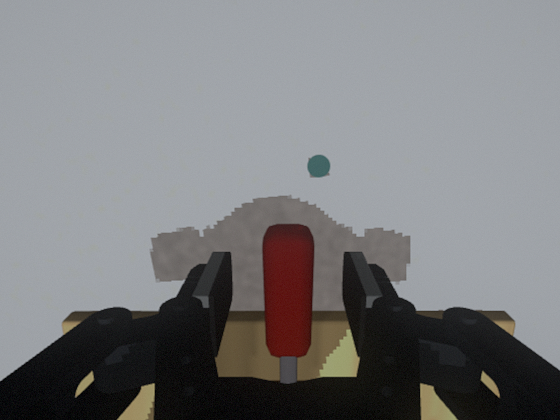

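```bash
python3 -m pendant '[[255,0,0,0.2,0],[255,0,0,0.2,0],[255,0,0,0.2,0],[255,0,0,0.2,0],[255,0,0,0.2,0],[255,0,0,0.2,0]]' 40
python3 - <<'E'
from h import *
# arc table: offsets from start in tool axes (x=-jig x, z down), cm
import numpy as np
for q in np.arange(0,1.9,0.1).tolist()+[1.78,1.833,1.86]:
    a=2.967-q; dx=.095*(np.cos(a)-np.cos(2.967)); dz=.095*(np.sin(a)-np.sin(2.967)); print(round(q,3),round(-dx*100,2),round(-dz*100,2))
E
```

```text
time: 20.13
position: [0.5352, -0.4362, 0.0373]
tcp_rot: [-179.9, -0.0, -95.6]
wrist_force: [-1.4, 2.5, 5.9]
grip_width: 0.0174
0.0 -0.0 -0.0
0.1 -0.21 -0.93
0.2 -0.51 -1.83
0.3 -0.91 -2.69
0.4 -1.38 -3.51
0.5 -1.94 -4.28
0.6 -2.57 -4.99
0.7 -3.26 -5.64
0.8 -4.02 -6.21
0.9 -4.83 -6.7
1.0 -5.69 -7.11
1.1 -6.58 -7.44
1.2 -7.5 -7.67
1.3 -8.44 -7.81
1.4 -9.39 -7.85
1.5 -10.34 -7.8
1.6 -11.28 -7.65
1.7 -12.2 -7.41
1.8 -13.09 -7.09
1.78 -12.91 -7.16
1.833 -13.37 -6.96
1.86 -13.61 -6.85
```

```bash
python3 -m pendant '[[255,-0.21,0,-0.93,0],[255,-0.51,0,-1.83,0],[255,-0.91,0,-2.69,0],[255,-1.38,0,-3.51,0],[255,-1.94,0,-4.28,0],[255,-2.57,0,-4.99,0],[255,-3.26,0,-5.64,0],[255,-4.02,0,-6.21,0],[255,-4.83,0,-6.7,0],[255,-5.69,0,-7.11,0],[255,-5.69,0,-7.11,0]]' 40; python3 look.py w22
python3 - <<'E'
from h import *
f=viewer.grab_frame("scene"); crop(f,110,300,110,260,"pics/s22.png",4)
E
```

```text
time: 21.05
position: [0.5407, -0.3775, 0.108]
tcp_rot: [-180.0, 0.0, -95.6]
wrist_force: [2.9, 0.8, -2.5]
grip_width: 0.0173
21.05 [ 0.5407 -0.3775  0.108 ] [-1.7998e+02  3.0000e-02 -9.5610e+01] 0.97 w 0.0173 F [ 2.9  0.8 -2.5]
```

View pics/s22.png

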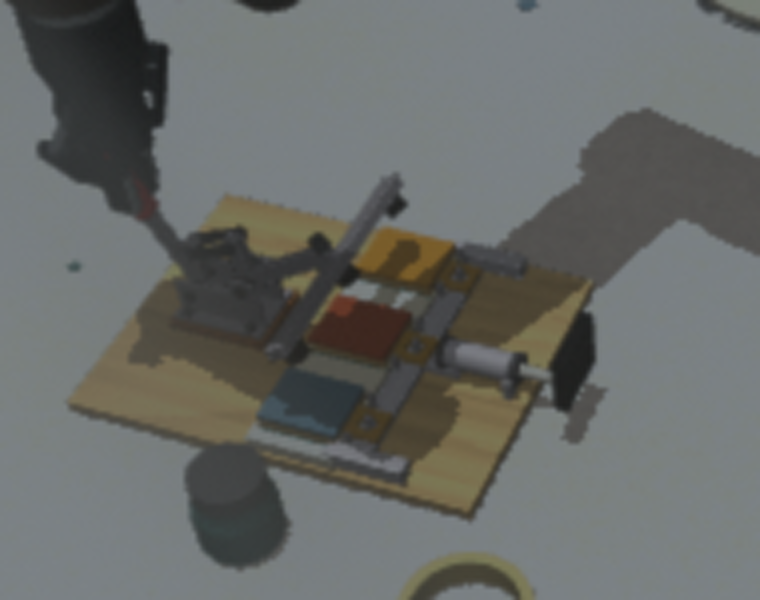

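View pics/w22.png

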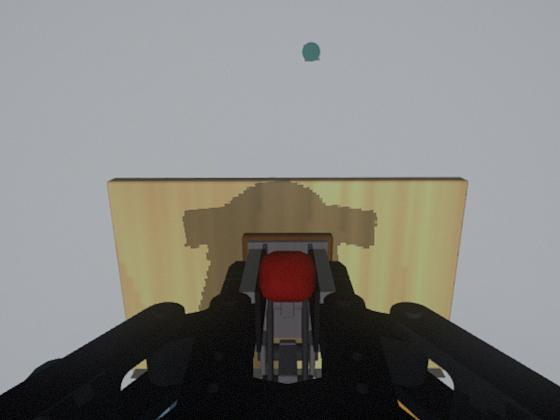

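```bash
python3 -m pendant '[[255,-0.89,0,-0.33,0],[255,-1.81,0,-0.56,0],[255,-2.75,0,-0.7,0],[255,-3.7,0,-0.74,0],[255,-4.65,0,-0.69,0],[255,-5.59,0,-0.54,0],[255,-6.1,0,-0.43,0],[255,-6.51,0,-0.3,0],[255,-7,0,-0.13,0],[255,-7.4,0,0.02,0],[255,-7.8,0,0.2,0],[255,-7.95,0,0.27,0]]' 40; python3 look.py w23
```

```text
time: 22.15
position: [0.5481, -0.3014, 0.1062]
tcp_rot: [-180.0, -0.1, -95.7]
wrist_force: [-1.9, -4.7, 6.5]
grip_width: 0.0171
22.15 [ 0.5481 -0.3014  0.1062] [-1.7997e+02 -1.3000e-01 -9.5660e+01] 1.51 w 0.0171 F [-1.9 -4.7  6.5]
```

Run:
```python
from h import *
f=viewer.grab_frame("scene"); crop(f,110,300,110,260,"pics/s23.png",4)
j=np.load("jig.npy"); P,R,s=tool(); d=P[:2]-j[:2]; a=j[2]; x=d@[np.cos(a),np.sin(a)]; z=P[2]+.019
print("jig x",x,"z",z,"ang",2.967-np.arctan2(z-.038,x+.131), np.hypot(z-.038,x+.131))
```

```text
jig x -0.08908566715554996 z 0.12516666111921965 ang 1.8444165236063759 0.09672041205696046
```

View pics/s23.png

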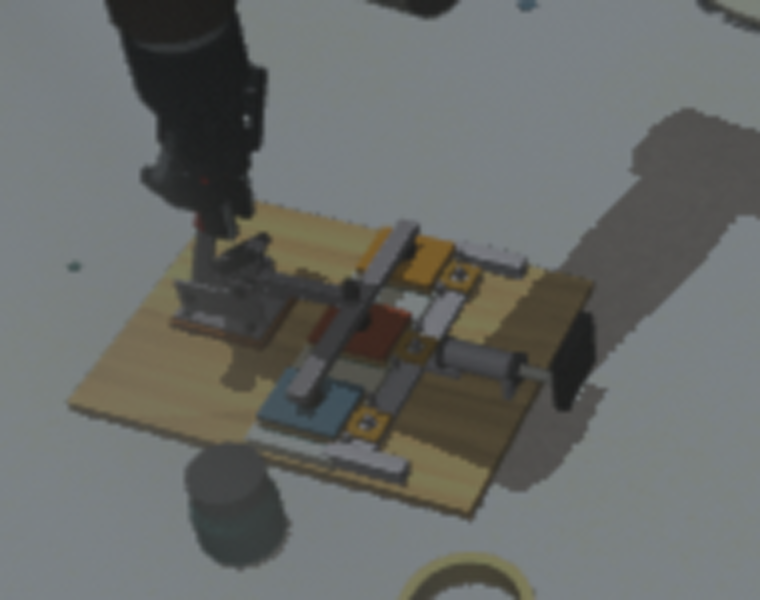

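```bash
python3 -m pendant '[[255,-0.15,0,0.07,0],[255,-0.3,0,0.14,0],[255,-0.3,0,0.14,0],[255,-0.3,0,0.14,0]]' 40
python3 - <<'E'
from h import *
j=np.load("jig.npy"); P,R,s=tool(); d=P[:2]-j[:2]; a=j[2]; x=d@[np.cos(a),np.sin(a)]; z=P[2]+.019
print(P,s["wrist_force"],"jig x",x,"z",z,"ang",2.967-np.arctan2(z-.038,x+.131), np.hypot(z-.038,x+.131))
E
```

```text
time: 22.58
position: [0.5484, -0.2983, 0.1048]
tcp_rot: [-180.0, -0.1, -95.7]
wrist_force: [-1.7, -2.2, 5.0]
grip_width: 0.0176
[ 0.54844031 -0.29828491  0.1047674 ] [-1.70843901 -2.22575148  5.03994736] jig x -0.08614979982311784 z 0.12376740439109048 ang 1.8780251980456244 0.09678630126154862
```

```bash
python3 -m pendant '[[255,-0.15,0,0.07,0],[255,-0.3,0,0.14,0],[255,-0.3,0,0.14,0],[255,-0.3,0,0.14,0]]' 40
python3 - <<'E'
from h import *
j=np.load("jig.npy"); P,R,s=tool(); d=P[:2]-j[:2]; a=j[2]; x=d@[np.cos(a),np.sin(a)]; z=P[2]+.019
print(P,s["wrist_force"],"jig x",x,"z",z,"ang",2.967-np.arctan2(z-.038,x+.131), np.hypot(z-.038,x+.131))
E
```

```text
time: 22.92
position: [0.5487, -0.2948, 0.103]
tcp_rot: [-180.0, -0.1, -95.7]
wrist_force: [-2.7, -2.0, 6.1]
grip_width: 0.0171
[ 0.54873302 -0.29484537  0.10298658] [-2.69666832 -1.98888978  6.08434213] jig x -0.08269817905847081 z 0.12198658461139693 ang 1.9181232677897437 0.09688556291292777
```

```bash
python3 look.py w24;python3 - <<'E'
from h import *
f=viewer.grab_frame("scene"); crop(f,140,260,150,230,"pics/s24.png",6)
f=viewer.grab_frame("top"); crop(f,300,460,180,300,"pics/t24.png",5)
E
```

```text
22.9167 [ 0.5487 -0.2948  0.103 ] [-1.7999e+02 -5.0000e-02 -9.5680e+01] 0.08 w 0.0171 F [-2.7 -2.   6.1]
```

View pics/w24.png

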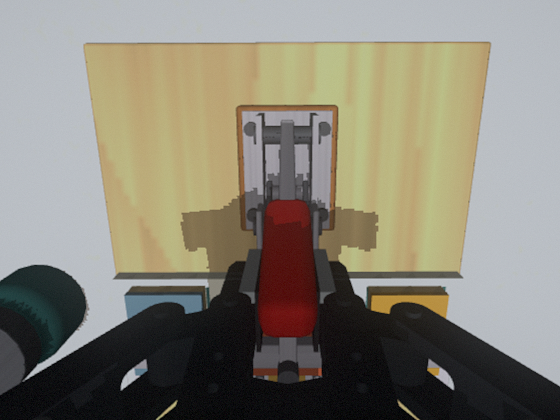

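View pics/s24.png

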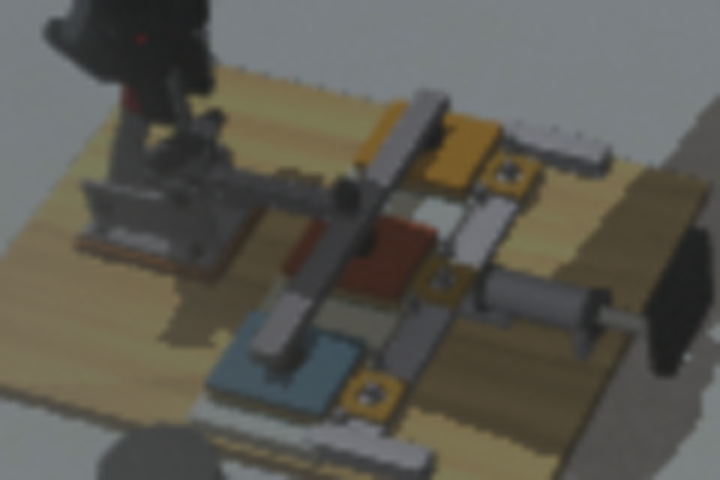

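View pics/t24.png

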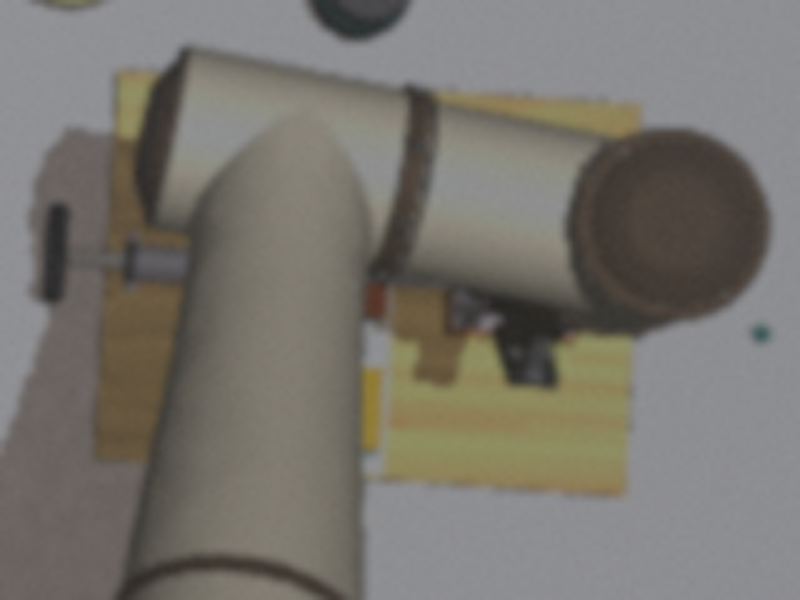

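Run:
```python
from h import *
from fitjig import T
import pickle
c,s=pickle.load(open("w24.pkl","rb")); j=np.load("jig.npy").copy(); 
for off in (0,-.0015):
  jj=j.copy(); jj[:2]+=off*np.array([np.cos(j[2]),np.sin(j[2])])
  for q in(1.70,1.76,1.833,1.9):
    a=2.967-q
    pts=[]
    for r,n in((67,8),(67,-8),(123,8),(123,-8),(0,0)):
        pts.append((-.131+r/1000*np.cos(a)+n/1000*np.cos(a+np.pi/2),0,.038+r/1000*np.sin(a)+n/1000*np.sin(a+np.pi/2)))
    print(off,q,proj(c,T(jj,np.array(pts)))[:,1].round(0))
```

```text
0 1.7 [185. 218. 296. 335. 134.]
0 1.76 [194. 225. 315. 348. 134.]
0 1.833 [205. 233. 335. 362. 134.]
0 1.9 [214. 239. 350. 371. 134.]
-0.0015 1.7 [181. 215. 290. 330. 131.]
-0.0015 1.76 [190. 222. 310. 344. 131.]
-0.0015 1.833 [201. 229. 331. 358. 131.]
-0.0015 1.9 [210. 236. 346. 367. 131.]
```

Run:
```python
from h import *
from fitjig import T
import pickle
j=np.load("jig.npy").copy(); 
for n,qs in(("w21",[0]),("w20",[0]),("w22",[.95,1.0,1.05]),("w23",[1.74,1.78,1.833]),("w24",[1.78,1.833])):
  c,s=pickle.load(open(n+".pkl","rb"))
  jj=j.copy(); jj[:2]+=-.0015*np.array([np.cos(j[2]),np.sin(j[2])])
  for q in qs:
    a=2.967-q
    pts=[]
    for r,m in((67,8),(67,-8),(123,8),(123,-8),(0,0)):
        pts.append((-.131+r/1000*np.cos(a)+m/1000*np.cos(a+np.pi/2),0,.038+r/1000*np.sin(a)+m/1000*np.sin(a+np.pi/2)))
    print(n,q,proj(c,T(jj,np.array(pts)))[:,1].round(0))
for n in("w23","w24"): crop(np.load(n+".npy"),200,380,90,390,f"pics/{n}c.png",2)
```

```text
w21 0 [323. 353. 205. 228. 439.]
w20 0 [208. 217. 143. 150. 278.]
w22 0.95 [249. 286. 242. 297. 266.]
w22 1.0 [257. 294. 263. 319. 266.]
w22 1.05 [264. 301. 285. 340. 266.]
w23 1.74 [201. 232. 318. 351. 142.]
w23 1.78 [207. 236. 330. 359. 142.]
w23 1.833 [214. 241. 343. 368. 142.]
w24 1.78 [193. 224. 316. 348. 131.]
w24 1.833 [201. 229. 331. 358. 131.]
```

View pics/w23c.png

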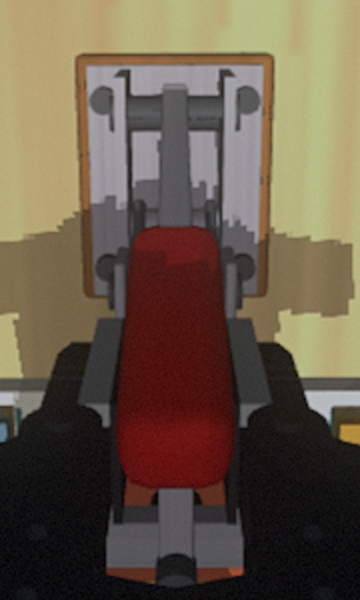

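View pics/w24c.png

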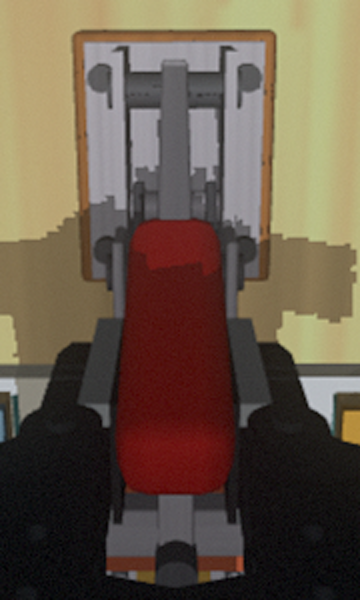

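```bash
python3 -m pendant '[[255,-0.15,0,0.07,0],[255,-0.25,0,0.12,0],[255,-0.25,0,0.12,0],[255,-0.25,0,0.12,0]]' 40; python3 look.py w25
python3 - <<'E'
from h import *
from fitjig import T
import pickle
j=np.load("jig.npy").copy(); 
for n,qs in(("w25",[1.79,1.833]),):
  c,s=pickle.load(open(n+".pkl","rb"))
  jj=j.copy(); jj[:2]+=-.0015*np.array([np.cos(j[2]),np.sin(j[2])])
  for q in qs:
    a=2.967-q
    pts=[]
    for r,m in((67,8),(67,-8),(123,8),(123,-8),(0,0)):
        pts.append((-.131+r/1000*np.cos(a)+m/1000*np.cos(a+np.pi/2),0,.038+r/1000*np.sin(a)+m/1000*np.sin(a+np.pi/2)))
    print(n,q,proj(c,T(jj,np.array(pts)))[:,1].round(0))
for n in("w25",): crop(np.load(n+".npy"),200,380,90,390,f"pics/{n}c.png",2)
E
```

```text
time: 23.4
position: [0.549, -0.2919, 0.1013]
tcp_rot: [180.0, -0.0, -95.7]
wrist_force: [-2.4, -1.3, 4.7]
grip_width: 0.0175
23.4 [ 0.549  -0.2919  0.1013] [ 1.800e+02 -1.000e-02 -9.568e+01] 0.08 w 0.0175 F [-2.4 -1.3  4.7]
w25 1.79 [189. 220. 313. 345. 125.]
w25 1.833 [195. 224. 325. 353. 125.]
```

View pics/w25c.png

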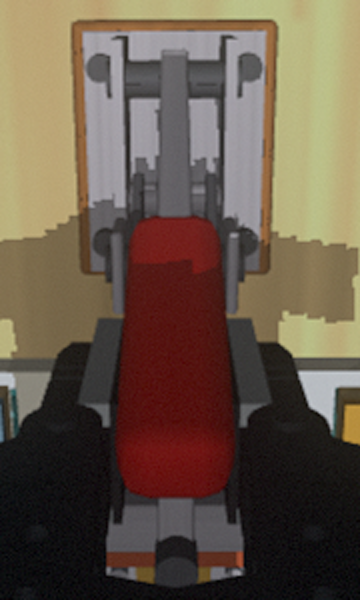

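```bash
python3 -m pendant '[[255,-0.15,0,0.08,0],[255,-0.25,0,0.14,0],[255,-0.25,0,0.14,0],[255,-0.25,0,0.14,0]]' 40; python3 look.py w26
python3 - <<'E'
from h import *
for n in("w26",): crop(np.load(n+".npy"),200,380,90,390,f"pics/{n}c.png",2)
E
```

```text
time: 23.78
position: [0.5492, -0.2898, 0.1]
tcp_rot: [180.0, -0.0, -95.7]
wrist_force: [-2.3, -2.2, 5.8]
grip_width: 0.0169
23.7833 [ 0.5492 -0.2898  0.1   ] [ 1.800e+02 -4.000e-02 -9.567e+01] 0.15 w 0.0169 F [-2.3 -2.2  5.8]
```

View pics/w26c.png

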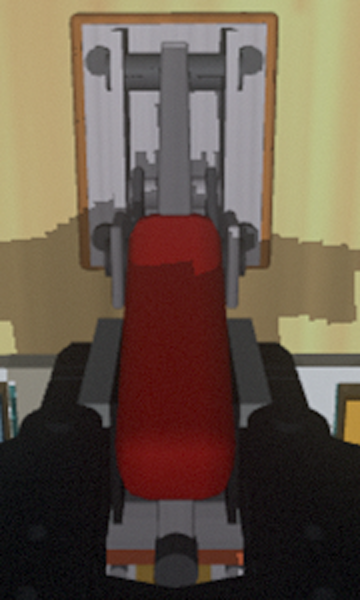

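```bash
python3 -m pendant '[[255,-0.15,0,0.08,0],[255,-0.25,0,0.14,0],[255,-0.25,0,0.14,0],[255,-0.25,0,0.14,0]]' 40; python3 look.py w27
python3 - <<'E'
from h import *
for n in("w27",): crop(np.load(n+".npy"),200,380,90,390,f"pics/{n}c.png",2)
E
```

```text
time: 24.17
position: [0.5493, -0.2898, 0.0999]
tcp_rot: [-180.0, -0.2, -95.7]
wrist_force: [-4.8, -9.5, 8.9]
grip_width: 0.0173
24.1667 [ 0.5493 -0.2898  0.0999] [-179.96   -0.23  -95.67] 0.16 w 0.0173 F [-4.8 -9.5  8.9]
```

View pics/w27c.png

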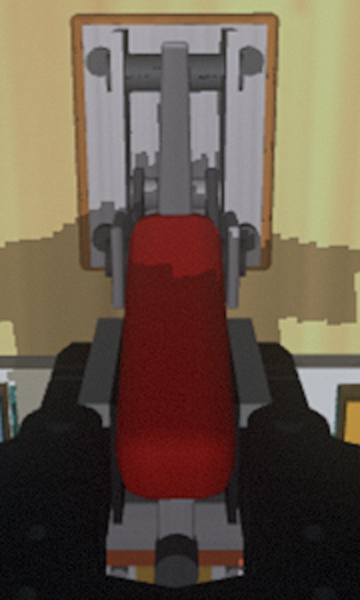

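```bash
python3 -m pendant '[[255,0.2,0,-0.1,0],[255,0.2,0,-0.1,0],[120,0.2,0,-0.1,0],[120,0.2,0,-0.1,0],[120,0.2,0,-0.1,0],[120,0.2,0,-0.1,0],[120,0.2,0,-3,0],[120,0.2,0,-7,0],[120,0.2,0,-11,0],[120,0.2,0,-14,0],[120,0.2,0,-14,0],[120,0.2,0,-14,0]]' 40; python3 look.py w28
python3 - <<'E'
from h import *
f=viewer.grab_frame("scene"); crop(f,130,270,140,240,"pics/s28.png",5)
E
```

```text
time: 25.22
position: [0.5504, -0.2887, 0.2396]
tcp_rot: [-179.7, -0.0, -95.7]
wrist_force: [-0.2, 0.4, -0.9]
grip_width: 0.0452
25.2167 [ 0.5504 -0.2887  0.2396] [-1.7973e+02 -1.0000e-02 -9.5660e+01] 3.97 w 0.0452 F [-0.2  0.4 -0.9]
```

View pics/w28.png

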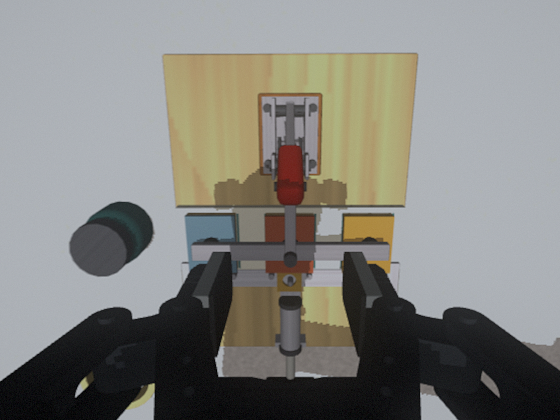

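View pics/s28.png

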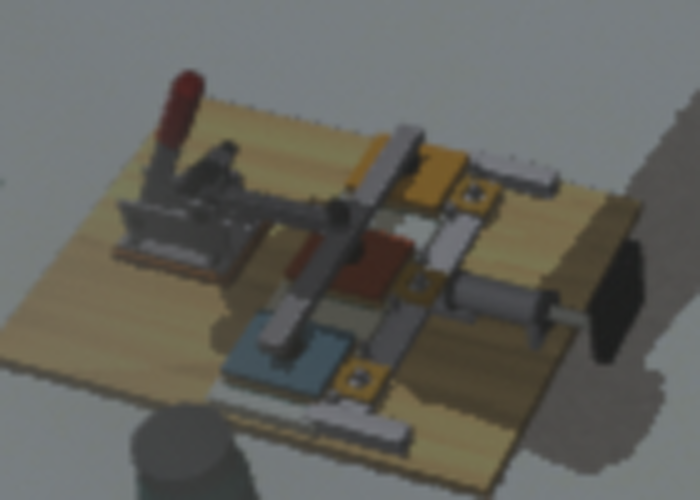

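```bash
python3 - <<'E'
from h import *
print(togo([0.572,-0.0473,0.16],None))
E
python3 -m pendant '[[90,-4,0,0,0.12],[90,-8,0,0,0.24],[90,-12,-0.1,0,0.36],[90,-16,-0.1,0,0.48],[90,-20,-0.1,2,0.6],[90,-24,-0.2,4,0.72],[90,-24.2,-0.2,7.5,0.84],[90,-24.2,-0.2,7.5,0.96],[90,-24.2,-0.2,7.5,1.08],[90,-24.2,-0.2,7.5,1.2],[90,-24.2,-0.2,7.5,1.32],[90,-24.2,-0.2,7.5,1.44]]'
```

```text
(array([-24.2 ,   0.08,   7.62]), None)
time: 26.32
position: [0.5741, -0.0481, 0.1601]
tcp_rot: [-180.0, -0.3, -178.5]
wrist_force: [0.3, 0.2, -0.0]
grip_width: 0.0558
```

```bash
python3 -m pendant '[[90,0,0,0,0.125],[90,0,0,0,0.125],[90,0,0,0,0.125],[90,0,0,0,0.125]]'; python3 look.py w29
```

```text
time: 26.65
position: [0.5748, -0.0483, 0.1614]
tcp_rot: [-180.0, -0.1, 174.8]
wrist_force: [-0.4, 0.4, 0.2]
grip_width: 0.0551
26.65 [ 0.5748 -0.0483  0.1614] [-1.7998e+02 -1.2000e-01  1.7481e+02] 0.58 w 0.0551 F [-0.4  0.4  0.2]
```

View pics/w29.png

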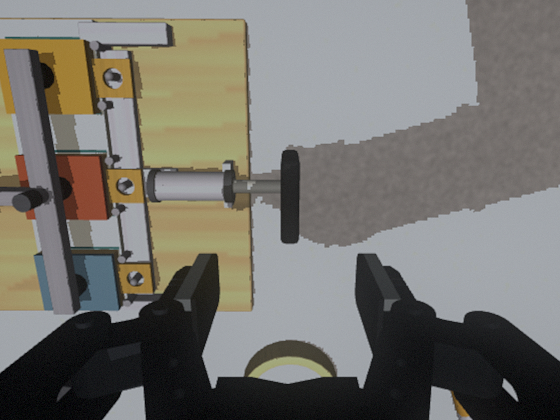

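```bash
python3 - <<'E'
from h import *
import pickle
c,s=pickle.load(open("w29.pkl","rb")); P=s["position"]
y=np.radians(s["tcp_rot"][2]); R=Rn.from_euler("xyz",[np.pi,0,y]).as_matrix()
a=toplane(c,[(290,151),(290,241)],.075); m=a.mean(0); print(np.linalg.norm(a[0]-a[1]),m.round(4),(R.T@(m-P)*100).round(2))
E
python3 - <<'E'
from h import *
print(togo([.57,-.047,.046],174.3))
E
```

```text
0.058725866610509846 [ 0.5676 -0.0452  0.075 ] [0.75 0.24 8.64]
(array([ 0.51,  0.08, 11.57]), np.float64(0.0084))
```

```bash
python3 -m pendant '[[120,0.6,0.2,4,0],[120,0.6,0.2,7,0],[120,0.6,0.2,9,0],[120,0.6,0.2,10.5,0],[120,0.6,0.2,11.5,0],[120,0.6,0.2,11.5,0],[120,0.6,0.2,11.5,0],[120,0.6,0.2,11.5,0]]'; python3 look.py w30
```

```text
time: 27.37
position: [0.5705, -0.0456, 0.0485]
tcp_rot: [180.0, 0.1, 174.7]
wrist_force: [-0.6, 0.8, 1.0]
grip_width: 0.045
27.3667 [ 0.5705 -0.0456  0.0485] [1.7998e+02 1.2000e-01 1.7470e+02] 0.7 w 0.045 F [-0.6  0.8  1. ]
```

View pics/w30.png

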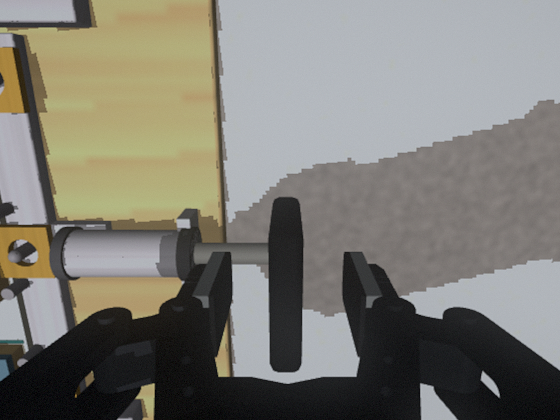

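```bash
python3 -m pendant '[[255,0,0,0.2,0],[255,0,0,0.2,0],[255,0,0,0.2,0],[255,0,0,0.2,0],[255,0,0,0.2,0],[255,0,0,0.2,0]]' 50; python3 -m pendant '[[255,0,0.3,0,0],[255,0,0.6,0,0],[255,0,0.9,0,0],[255,0,1.2,0,0],[255,0,1.2,0,0],[255,0,1.2,0,0]]'; python3 look.py w31
```

```text
time: 27.92
position: [0.5698, -0.0458, 0.046]
tcp_rot: [-180.0, 0.0, 174.7]
wrist_force: [-1.2, -0.3, 4.0]
grip_width: 0.0113
time: 28.42
position: [0.5709, -0.034, 0.0459]
tcp_rot: [-180.0, 0.0, 174.7]
wrist_force: [-0.6, -4.2, 5.5]
grip_width: 0.0112
28.4167 [ 0.5709 -0.034   0.0459] [-1.7995e+02  2.0000e-02  1.7469e+02] 0.14 w 0.0112 F [-0.6 -4.2  5.5]
```

View pics/w31.png

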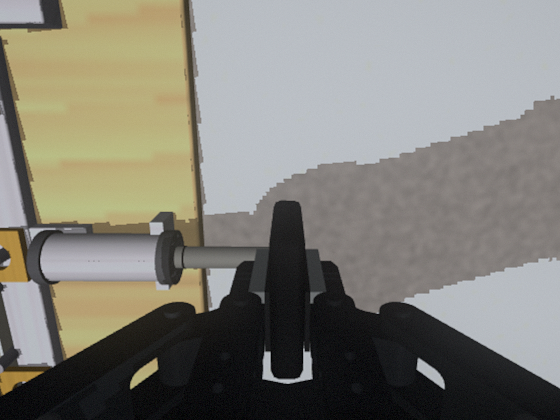

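```bash
python3 -m pendant '[[255,0,0.3,0,0],[255,0,0.6,0,0],[255,0,0.9,0,0],[255,0,1.2,0,0],[255,0,1.4,0,0],[255,0,1.4,0,0],[255,0,1.4,0,0]]'; python3 look.py w32
```

```text
time: 29.05
position: [0.5721, -0.0213, 0.0458]
tcp_rot: [-179.9, -0.0, 174.7]
wrist_force: [-0.8, -8.4, 4.3]
grip_width: 0.0113
29.05 [ 0.5721 -0.0213  0.0458] [-1.7987e+02 -1.0000e-02  1.7468e+02] 0.21 w 0.0113 F [-0.8 -8.4  4.3]
```

View pics/w32.png

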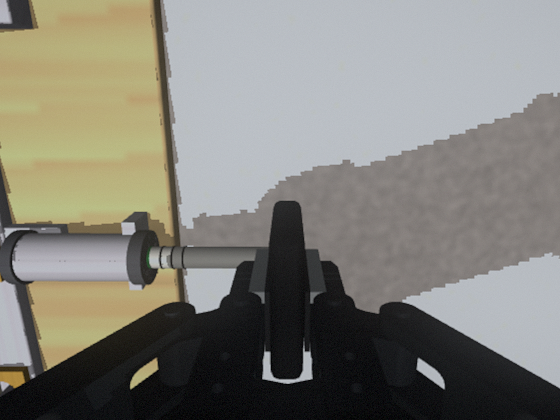

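```bash
python3 -m pendant '[[255,0,0.2,0,0],[255,0,0.4,0,0],[255,0,0.4,0,0],[255,0,0.4,0,0]]'; python3 look.py w33;  python3 - <<'E'
from h import *
crop(np.load("w33.npy"),80,300,200,310,"pics/w33c.png",3)
E
```

```text
time: 29.43
position: [0.5724, -0.0177, 0.0458]
tcp_rot: [-179.8, -0.0, 174.7]
wrist_force: [1.7, -10.1, 4.7]
grip_width: 0.0114
29.4333 [ 0.5724 -0.0177  0.0458] [-1.7985e+02 -2.0000e-02  1.7467e+02] 0.1 w 0.0114 F [  1.7 -10.1   4.7]
```

View pics/w33c.png

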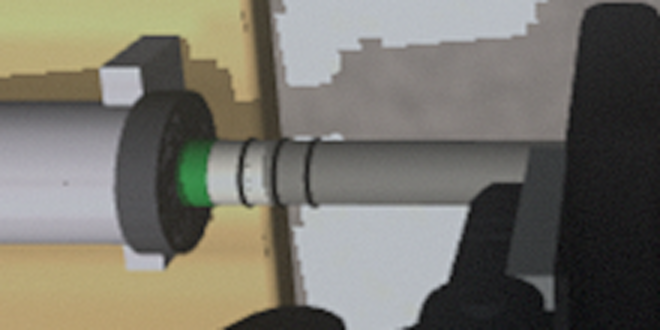

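```bash
for i in 1 ; do python3 -m pendant '[[255,0,0,0,0],[255,0,0,0,0],[255,0,0,0,0],[255,0,0,0,0],[255,0,0,0,0],[255,0,0,0,0],[255,0,0,0,0],[255,0,0,0,0],[255,0,0,0,0],[255,0,0,0,0],[255,0,0,0,0],[255,0,0,0,0]]'; done; python3 -m pendant '[[255,0,0,0,0],[255,0,0,0,0],[255,0,0,0,0],[255,0,0,0,0],[255,0,0,0,0],[255,0,0,0,0],[255,0,0,0,0],[255,0,0,0,0],[255,0,0,0,0],[255,0,0,0,0],[255,0,0,0,0],[255,0,0,0,0]]';  python3 look.py w34;  python3 - <<'E'
from h import *
crop(np.load("w34.npy"),80,300,200,310,"pics/w34c.png",3)
f=viewer.grab_frame("scene"); crop(f,130,270,140,240,"pics/s34.png",5)
E
```

```text
time: 30.48
position: [0.5724, -0.0178, 0.0458]
tcp_rot: [-179.8, -0.0, 174.7]
wrist_force: [0.1, -10.5, 4.6]
grip_width: 0.011
time: 31.48
position: [0.5724, -0.0178, 0.0458]
tcp_rot: [-179.8, -0.0, 174.7]
wrist_force: [0.4, -10.8, 5.2]
grip_width: 0.0112
31.4833 [ 0.5724 -0.0178  0.0458] [-1.7985e+02 -2.0000e-02  1.7466e+02] 0.09 w 0.0112 F [  0.4 -10.8   5.2]
```

View pics/w34c.png

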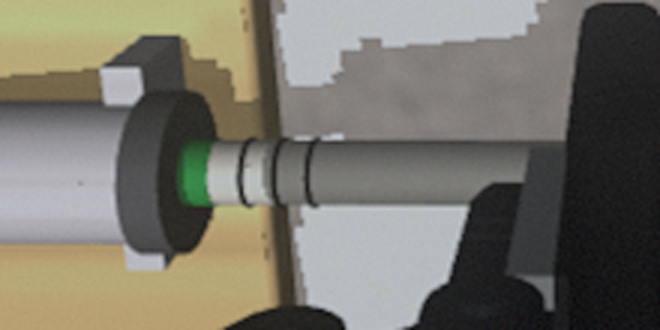

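View pics/s34.png

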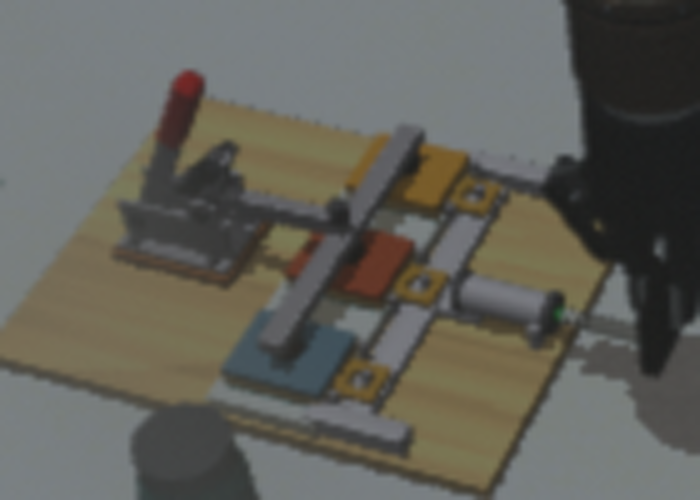

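```bash
python3 -m pendant '[[255,0,-0.5,0,0],[255,0,-1,0,0],[255,0,-1.5,0,0],[255,0,-2,0,0],[255,0,-2.5,0,0],[255,0,-3,0,0],[255,0,-3,0,0],[255,0,-3,0,0],[140,0,-3,0,0],[140,0,-3,0,0],[140,0,-3,0,0],[140,0,-3,0,0]]'; python3 look.py w35; python3 -m pendant '[[120,0,0,-3,0],[120,0,0,-7,0],[120,0,0,-11,0],[120,0,0,-13,0],[120,0,0,-13,0],[120,0,0,-13,0]]';python3 look.py w36
```

```text
time: 32.58
position: [0.5694, -0.0454, 0.0449]
tcp_rot: [180.0, -0.0, 174.7]
wrist_force: [-0.4, 0.3, 0.1]
grip_width: 0.0384
32.5833 [ 0.5694 -0.0454  0.0449] [ 1.8000e+02 -3.0000e-02  1.7467e+02] 0.15 w 0.0384 F [-0.4  0.3  0.1]
time: 33.13
position: [0.5701, -0.0454, 0.1767]
tcp_rot: [179.9, 0.2, 174.7]
wrist_force: [0.0, 1.1, -0.2]
grip_width: 0.0451
33.1333 [ 0.5701 -0.0454  0.1767] [1.7992e+02 1.7000e-01 1.7465e+02] 2.97 w 0.0451 F [ 0.   1.1 -0.2]
```

View pics/w36.png

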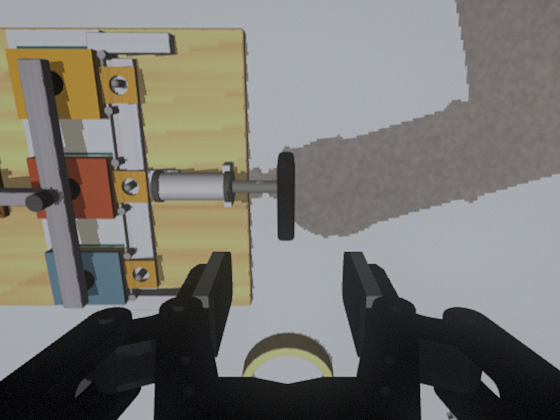

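Run:
```python
from h import *
print(togo([0.5495,-0.2900,0.24],-95.7))
```

```text
(array([ -0.34, -24.52,  -6.5 ]), np.float64(-1.5649))
```

```bash
python3 -m pendant '[[120,0,0,-3,-0.12],[120,0,-2,-6.5,-0.24],[120,-0.1,-6,-6.5,-0.36],[120,-0.1,-10,-6.5,-0.48],[120,-0.2,-14,-6.5,-0.6],[120,-0.2,-18,-6.5,-0.72],[120,-0.3,-22,-6.5,-0.84],[120,-0.3,-24.5,-6.5,-0.96],[120,-0.3,-24.5,-6.5,-1.08],[120,-0.3,-24.5,-6.5,-1.2],[120,-0.3,-24.5,-6.5,-1.32],[120,-0.3,-24.5,-6.5,-1.44]]';python3 -m pendant '[[120,0,0,0,-0.12],[120,0,0,0,-0.12],[120,0,0,0,-0.12],[120,0,0,0,-0.12]]';python3 look.py w37
python3 - <<'E'
from h import *
print(togo([0.5495,-0.2900,0.1],-95.7))
E
```

```text
time: 34.18
position: [0.5488, -0.29, 0.2374]
tcp_rot: [179.7, 0.0, -102.5]
wrist_force: [-0.8, -0.0, 0.3]
grip_width: 0.0451
time: 34.52
position: [0.5494, -0.2897, 0.2391]
tcp_rot: [179.9, 0.0, -96.1]
wrist_force: [0.4, 0.5, -1.0]
grip_width: 0.0452
34.5167 [ 0.5494 -0.2897  0.2391] [ 1.7987e+02  3.0000e-02 -9.6100e+01] 0.58 w 0.0452 F [ 0.4  0.5 -1. ]
(array([ 0.03,  0.  , 13.94]), np.float64(-0.0065))
```

View pics/w37.png

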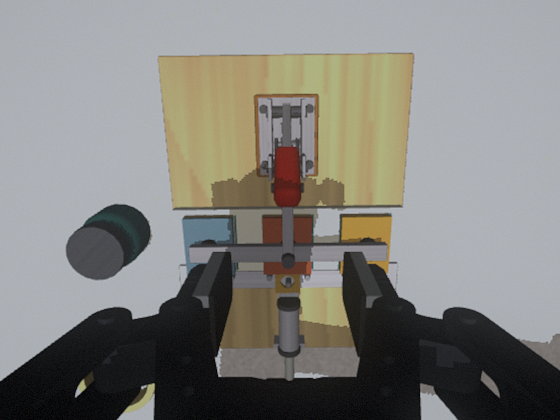

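```bash
python3 -m pendant '[[120,0,0,4,0],[120,0,0,8,0],[120,0,0,11,0],[120,0,0,13,0],[120,0,0,13.9,0],[120,0,0,13.9,0],[120,0,0,13.9,0],[255,0,0,13.9,0],[255,0,0,13.9,0],[255,0,0,13.9,0],[255,0,0,13.9,0],[255,0,0,13.9,0]]' 40; python3 -m pendant '[[255,0.46,0,-0.2,0],[255,1.17,0,-0.45,0],[255,2.09,0,-0.69,0],[255,3.03,0,-0.84,0],[255,3.98,0,-0.89,0],[255,4.93,0,-0.85,0],[255,5.87,0,-0.71,0],[255,6.79,0,-0.48,0],[255,7.68,0,-0.15,0],[255,7.68,0,-0.15,0]]';python3 look.py w38
```

```text
time: 35.57
position: [0.5492, -0.2901, 0.1035]
tcp_rot: [-180.0, -0.0, -96.0]
wrist_force: [-4.1, 1.6, 5.8]
grip_width: 0.0173
time: 36.4
position: [0.5418, -0.3686, 0.1077]
tcp_rot: [-179.9, -0.2, -95.9]
wrist_force: [-5.0, 0.8, 14.1]
grip_width: 0.0174
36.4 [ 0.5418 -0.3686  0.1077] [-179.87   -0.19  -95.92] 0.79 w 0.0174 F [-5.   0.8 14.1]
```

View pics/w38.png

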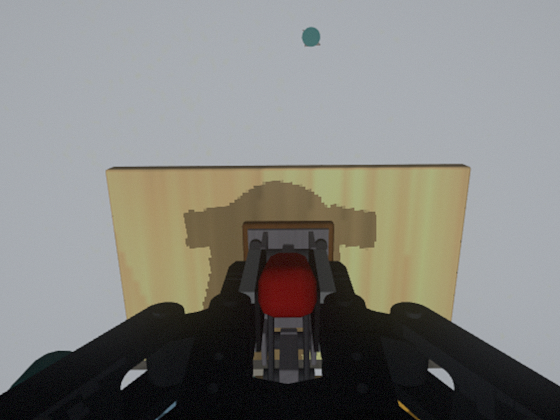

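```bash
python3 -m pendant '[[255,0.86,0,0.2,0],[255,1.67,0,0.7,0],[255,2.43,0,1.27,0],[255,3.12,0,1.92,0],[255,3.75,0,2.63,0],[255,4.31,0,3.4,0],[255,4.78,0,4.22,0],[255,5.18,0,5.08,0],[255,5.48,0,5.98,0],[255,5.69,0,6.9,0],[255,5.75,0,7.2,0],[255,5.75,0,7.2,0]]';python3 look.py w39
```

```text
time: 37.45
position: [0.5361, -0.4274, 0.034]
tcp_rot: [-179.8, -0.3, -95.9]
wrist_force: [-3.7, -7.3, 8.8]
grip_width: 0.0171
37.45 [ 0.5361 -0.4274  0.034 ] [-179.81   -0.31  -95.91] 0.58 w 0.0171 F [-3.7 -7.3  8.8]
```

View pics/w39.png

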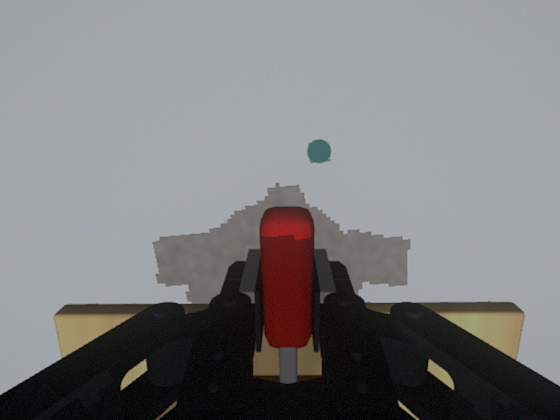

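```bash
python3 -m pendant '[[255,0.1,0,0.2,0],[255,0.1,0,0.3,0],[255,0.1,0,0.3,0],[255,0.1,0,0.3,0]]'
python3 - <<'E'
from h import *
f=viewer.grab_frame("scene"); crop(f,110,300,110,260,"pics/s39.png",4)
E
```

```text
time: 37.83
position: [0.5362, -0.4275, 0.0338]
tcp_rot: [-179.8, -0.3, -95.8]
wrist_force: [-6.2, -3.5, 15.5]
grip_width: 0.0174
```

View pics/s39.png

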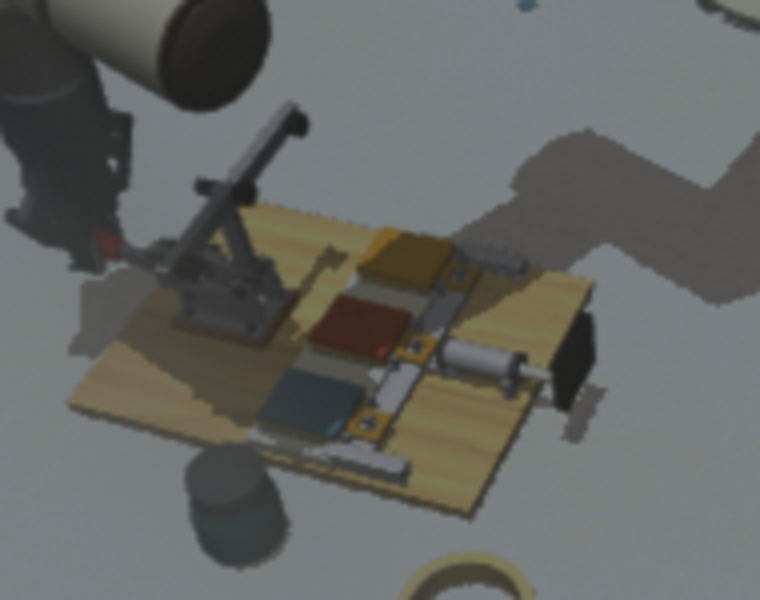

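```bash
python3 -m pendant '[[255,-0.1,0,-0.4,0],[255,-0.1,0,-0.4,0],[100,-0.1,0,-0.4,0],[100,-0.1,0,-0.4,0],[100,-0.1,0,-0.4,0],[100,-0.1,0,-0.4,0],[100,-0.1,0,-4,0],[100,-0.1,0,-8,0],[100,-0.1,0,-12,0],[100,-0.1,0,-16,0],[100,-0.1,0,-20,0],[100,-0.1,0,-22,0]]' 40
python3 - <<'E'
from h import *
P,R,s=tool(); print(P); print(togo([0.47,0.33,0.33],-153))
E
```

```text
time: 38.88
position: [0.5375, -0.4243, 0.2546]
tcp_rot: [-179.5, -0.3, -95.9]
wrist_force: [1.2, -0.5, 1.4]
grip_width: 0.052
[ 0.53745828 -0.42432722  0.25462588]
(array([-74.34,  14.46,  -7.54]), np.float64(0.9967))
```

```bash
python3 -m pendant '[[100,-37,7.2,-7.5,0.5],[100,-37,7.2,-7.5,0.5],[100,-37,7.2,-7.5,0.5],[100,-37,7.2,-7.5,0.5],[100,-37,7.2,-7.5,0.5],[100,-37,7.2,-7.5,0.5],[100,-37,7.2,-7.5,0.5],[100,-74,14.4,-7.5,1],[100,-74,14.4,-7.5,1],[100,-74,14.4,-7.5,1],[100,-74,14.4,-7.5,1],[100,-74,14.4,-7.5,1]]';python3 - <<'E'
from h import *
P,R,s=tool(); print(P); print(togo([0.47,0.33,0.33],-153))
E
```

```text
time: 39.88
position: [0.4944, 0.0461, 0.3119]
tcp_rot: [180.0, 0.0, -153.5]
wrist_force: [2.0, 0.3, 0.8]
grip_width: 0.0519
[0.49440142 0.04614416 0.31189262]
(array([-10.47,  26.5 ,  -1.81]), np.float64(-0.0092))
```

```bash
python3 -m pendant '[[100,-10.5,26.5,-1.8,0],[100,-10.5,26.5,-1.8,0],[100,-10.5,26.5,-1.8,0],[100,-10.5,26.5,-1.8,0],[100,-10.5,26.5,-1.8,0],[100,-10.5,26.5,-1.8,0],[100,-10.5,26.5,-1.8,0],[100,-10.5,26.5,-1.8,0],[100,-10.5,26.5,-1.8,0],[100,-10.5,26.5,-1.8,0]]';python3 look.py w40
```

```text
time: 40.72
position: [0.4692, 0.3285, 0.3293]
tcp_rot: [-180.0, -0.1, -153.2]
wrist_force: [-0.0, -0.2, -0.1]
grip_width: 0.0516
40.7167 [0.4692 0.3285 0.3293] [-1.7999e+02 -5.0000e-02 -1.5320e+02] 1.42 w 0.0516 F [-0.  -0.2 -0.1]
```

View pics/w40.png

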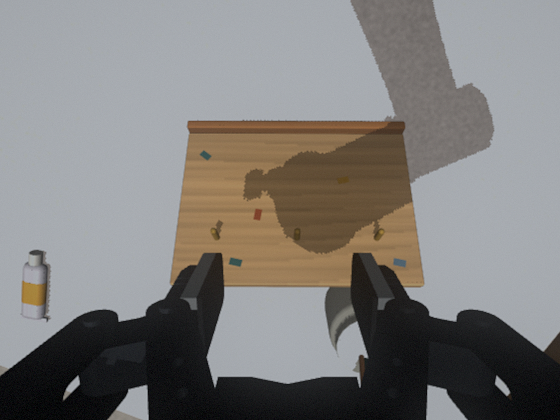

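Run:
```python
from h import *
f=np.load("w40.npy"); g=cv2.resize(f[110:295,165:430,::-1],None,fx=3,fy=3,interpolation=cv2.INTER_CUBIC); cv2.imwrite("pics/w40c.png",cv2.convertScaleAbs(g,alpha=1.4))
```

```text
(no output)
```

View pics/w40c.png

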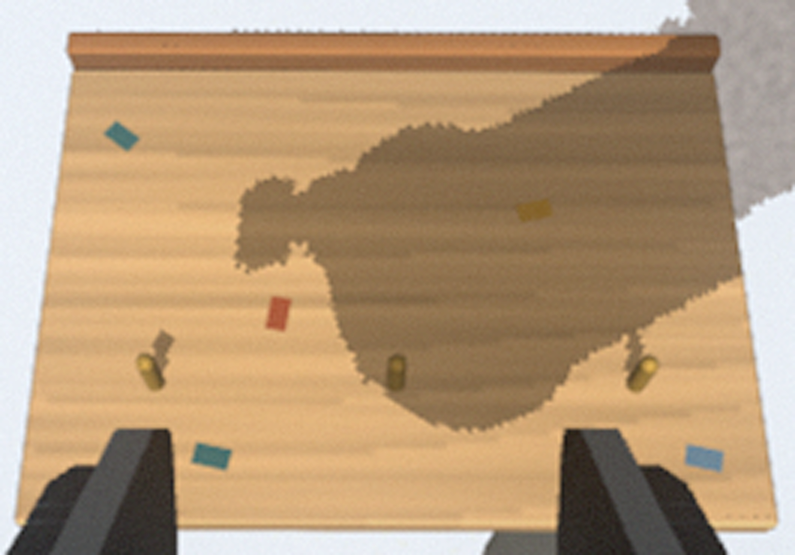

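```bash
cat > fitrack.py <<'E'
from h import *
import pickle
from scipy.optimize import least_squares
c,s=pickle.load(open("w40.pkl","rb"))
U=lambda p:np.array(p,float)/3+[165,110]
def Trk(p,o):
    # board frame: x up slope, y along board, z out of face ; p = x,y,yaw(upslope dir),z0
    a=p[2]; s4,c4=np.sin(np.radians(40)),np.cos(np.radians(40))
    u=np.array([np.cos(a),np.sin(a),0]); X=u*c4+np.array([0,0,s4]); Z=-u*s4+np.array([0,0,c4]); Y=np.cross(Z,X)
    return np.array([p[0],p[1],p[3]])+np.outer(o[:,0],X)+np.outer(o[:,1],Y)+np.outer(o[:,2],Z)
# image left = tool -y ; board y?
obj=np.array([(172,122,0),(172,-122,0)]+[(125,y,0) for y in(80,0,-80)]+[(125,y,23) for y in(80,0,-80)])/1000
if __name__=="__main__":
    # find sign: print board Y in image
    p0=[.41,.30,np.radians(27),.038]
    q=proj(c,Trk(p0,obj)); print(q.round(0).tolist())
    right=[(777,528),(15,527)]; 
    # image-left is board +y or -y by projection:
    L=q[0,0]<q[1,0]
    img=np.array([(15,527),(777,528),(157,386),(397,386),(635,386),(146,361),(397,361),(649,361)] if L else [(777,528),(15,527),(635,386),(397,386),(157,386),(649,361),(397,361),(146,361)])
    img=U(img)
    for free in(False,True):
        f=(lambda p:(proj(c,Trk(p,obj))-img).ravel()) if free else (lambda p:(proj(c,Trk([*p[:3],.038],obj))-img).ravel())
        r=least_squares(f,p0 if free else p0[:3]); print(L,r.x,np.degrees(r.x[2])); print(r.fun.reshape(-1,2).round(1).tolist())
        p=r.x if free else [*r.x,.038]
        print("lip line",((proj(c,Trk(p,np.array([(0,.122,0),(0,-.122,0)])))-[165,110])*3).round(0).tolist())
        if not free: np.save("rack.npy",p)
        print("feet+2",Trk(p,np.array([(.125,y,.002) for y in(-.08,0,.08)])).round(4).tolist())
        print("tips",Trk(p,np.array([(.125,y,.023) for y in(-.08,0,.08)])).round(4).tolist())
E
python3 fitrack.py
```

```text
[[420.0, 246.0], [156.0, 247.0], [370.0, 199.0], [288.0, 200.0], [206.0, 200.0], [375.0, 189.0], [288.0, 190.0], [201.0, 190.0]]
False [0.44167558 0.32680925 0.46579806] 26.688262778837984
[[1.4, -0.3], [-0.8, -0.3], [-0.0, -0.1], [-0.5, -0.2], [-0.3, -0.3], [0.6, 0.6], [0.2, 0.5], [-0.7, 0.4]]
lip line [[714.0, 71.0], [70.0, 70.0]]
feet+2 [[0.562, 0.2978, 0.1199], [0.5261, 0.3692, 0.1199], [0.4902, 0.4407, 0.1199]]
tips [[0.55, 0.2917, 0.136], [0.514, 0.3632, 0.136], [0.4781, 0.4347, 0.136]]
False [0.44235495 0.32720984 0.46584851 0.03607439] 26.691153710864977
[[0.7, -0.6], [-0.0, -0.5], [-0.5, -0.1], [-0.5, -0.2], [0.2, -0.3], [0.1, 0.7], [0.1, 0.6], [-0.2, 0.4]]
lip line [[713.0, 72.0], [72.0, 71.0]]
feet+2 [[0.5627, 0.2982, 0.118], [0.5268, 0.3696, 0.118], [0.4908, 0.4411, 0.118]]
tips [[0.5506, 0.2921, 0.134], [0.5147, 0.3636, 0.134], [0.4788, 0.4351, 0.134]]
```

Run:
```python
from h import *
print(togo([0.634,-0.217,0.2],-95.7), sense()["joint_pos"].round(0))
```

```text
(array([  9.81, -56.06,  12.96]), np.float64(-1.0047)) [  51.   14.    3.   -0.  -79. -114.]
```

```bash
python3 -m pendant '[[75,9.8,-56,0,-0.5],[75,9.8,-56,0,-0.5],[75,9.8,-56,0,-0.5],[75,9.8,-56,0,-0.5],[75,9.8,-56,5,-1],[75,9.8,-56,5,-1],[75,9.8,-56,5,-1],[75,9.8,-56,5,-1],[75,9.8,-56,13,-1],[75,9.8,-56,13,-1],[75,9.8,-56,13,-1],[75,9.8,-56,13,-1]]';python3 - <<'E'
from h import *
print(tool()[0],togo([0.634,-0.217,0.2],-95.7))
E
```

```text
time: 41.77
position: [0.6024, -0.1154, 0.2459]
tcp_rot: [-179.9, 0.0, -96.1]
wrist_force: [0.2, 0.2, -0.1]
grip_width: 0.0603
[ 0.6023759  -0.11544813  0.24594508] (array([ 9.76, -4.22,  4.59]), np.float64(-0.0065))
```

```bash
python3 -m pendant '[[75,9.7,-4.2,4.6,-0.006],[75,9.7,-4.2,4.6,-0.006],[75,9.7,-4.2,4.6,-0.006],[75,9.7,-4.2,4.6,-0.006],[75,9.7,-4.2,4.6,-0.006],[75,9.7,-4.2,4.6,-0.006]]';python3 look.py w41
```

```text
time: 42.27
position: [0.6342, -0.2139, 0.2005]
tcp_rot: [-180.0, -0.0, -95.7]
wrist_force: [0.3, 0.2, 0.1]
grip_width: 0.0602
42.2667 [ 0.6342 -0.2139  0.2005] [-1.7997e+02 -1.0000e-02 -9.5710e+01] 1.75 w 0.0602 F [0.3 0.2 0.1]
```

View pics/w41.png

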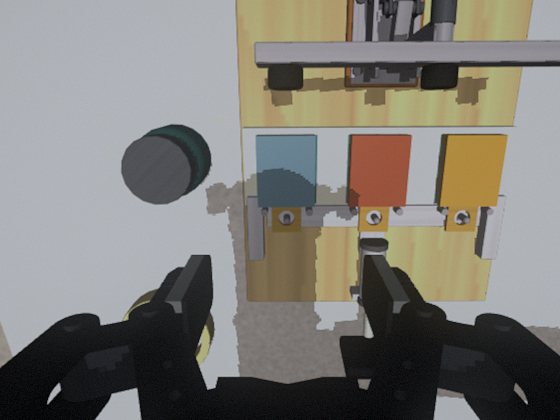

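```bash
cat > et.py <<'E'
from h import *
import pickle,sys
c,s=pickle.load(open(sys.argv[1]+".pkl","rb")); P=s["position"]; z=float(sys.argv[2])
y=np.radians(s["tcp_rot"][2]); R=Rn.from_euler("xyz",[np.pi,0,y]).as_matrix()
for a in sys.argv[3:]:
    u,v=map(float,a.split(",")); w=toplane(c,[(u,v)],z)[0]; print(w.round(4),"tool cm",(R.T@(w-P)*100).round(2))
E
python3 et.py w41 .026 287,217; python3 et.py w41 .034 257,135 315,135 317,207 258,208
```

```text
[ 0.6371 -0.1775  0.026 ] tool cm [-3.66  0.07 17.45]
[ 0.654  -0.2523  0.034 ] tool cm [ 3.62 -2.36 16.65]
[ 0.6073 -0.2476  0.034 ] tool cm [ 3.62  2.34 16.65]
[ 0.6104 -0.1866  0.034 ] tool cm [-2.49  2.64 16.65]
[ 0.6607 -0.1907  0.034 ] tool cm [-2.57 -2.41 16.65]
```

```bash
python3 -m pendant '[[75,0.4,0.05,4,0],[75,0.4,0.05,8,0],[75,0.4,0.05,12,0],[75,0.4,0.05,15,0],[75,0.4,0.05,16.5,0],[75,0.4,0.05,17.5,0],[75,0.4,0.05,17.5,0],[75,0.4,0.05,17.5,0],[75,0.4,0.05,17.5,0]]';python3 look.py w42
```

```text
time: 43.07
position: [0.6355, -0.2167, 0.0274]
tcp_rot: [-179.8, -0.0, -95.5]
wrist_force: [0.7, -0.4, 0.6]
grip_width: 0.0603
43.0667 [ 0.6355 -0.2167  0.0274] [-1.7975e+02 -2.0000e-02 -9.5550e+01] 0.3 w 0.0603 F [ 0.7 -0.4  0.6]
```

View pics/w42.png

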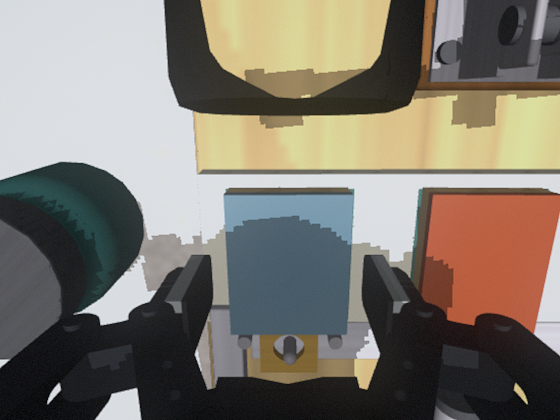

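```bash
python3 -m pendant '[[75,0,0,0.3,0],[255,0,0,0.3,0],[255,0,0,0.3,0],[255,0,0,0.3,0],[255,0,0,0.3,0],[255,0,0,0.3,0],[255,0,0,0.3,0],[255,0,0,-2,0],[255,0,0,-6,0],[255,0,0,-10,0],[255,0,0,-14,0],[255,0,0,-14,0]]' 40;python3 look.py w43;  python3 - <<'E'
from h import *
crop(np.load("w43.npy"),180,400,150,400,"pics/w43c.png",2.4)
E
```

```text
time: 44.12
position: [0.6384, -0.2185, 0.1748]
tcp_rot: [-179.0, -0.2, -95.5]
wrist_force: [0.9, -1.8, 1.0]
grip_width: 0.0464
44.1167 [ 0.6384 -0.2185  0.1748] [-179.04   -0.18  -95.53] 5.28 w 0.0464 F [ 0.9 -1.8  1. ]
```

View pics/w43c.png

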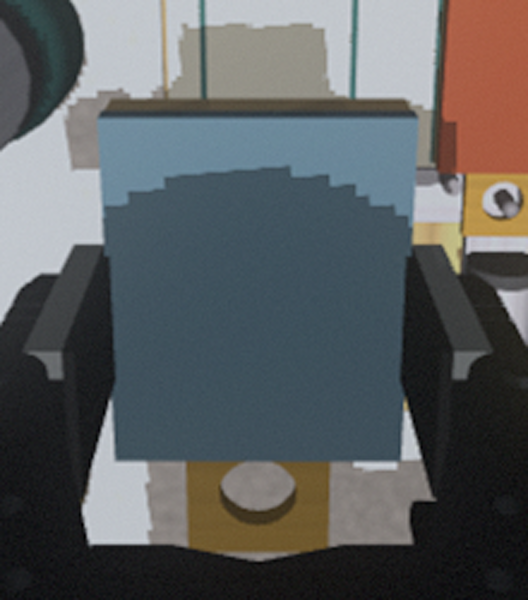

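```bash
cat > hang.py <<'E'
from h import *
import sys
# hang.py peg eyex eyey(mm in tool) zoff : TCP targets for eye centre at t along the peg
k=int(sys.argv[1]); ex,ey,zo=[float(v)/1000 for v in sys.argv[2:5]]
p=np.load("rack.npy"); a=p[2]; u=np.array([np.cos(a),np.sin(a)]); s4,c4=np.sin(np.radians(40)),np.cos(np.radians(40))
from fitrack import Trk
f0=Trk(p,np.array([(.125,(-.08,0,.08)[k],0)]))[0]; n=np.r_[-u*s4,c4]
yaw=np.degrees(a)-180; tx=-u; ty=np.array([np.sin(np.radians(yaw)),-np.cos(np.radians(yaw))])
for t in map(float,sys.argv[5:]):
    e=f0+n*t/1000; T=np.r_[e[:2]-ex*tx-ey*ty,e[2]+zo]; print("t",t,"TCP",T.round(4),"shift",togo(T,yaw))
E
python3 hang.py 0 -39.3 0.8 0 60 35 20
```

```text
t 60.0 TCP [0.4939 0.2627 0.1643] shift (array([-46.41,  18.87,   0.61]), np.float64(1.0073))
t 35.0 TCP [0.5083 0.2699 0.1452] shift (array([-47.27,  17.52,   2.53]), np.float64(1.0073))
t 20.0 TCP [0.5169 0.2742 0.1337] shift (array([-47.78,  16.7 ,   3.68]), np.float64(1.0073))
```

```bash
python3 -m pendant '[[255,-46.4,18.9,0,1],[255,-46.4,18.9,0,1],[255,-46.4,18.9,0,1],[255,-46.4,18.9,0,1],[255,-46.4,18.9,0,1],[255,-46.4,18.9,0,1],[255,-46.4,18.9,0,1],[255,-46.4,18.9,0,1],[255,-46.4,18.9,0,1.007],[255,-46.4,18.9,0,1.007],[255,-46.4,18.9,0,1.007],[255,-46.4,18.9,0,1.007]]';python3 -m pendant '[[255,0,0,0,0],[255,0,0,0,0],[255,0,0,0,0]]'; python3 look.py w44;python3 hang.py 0 -39.3 0.8 0 35 20;  python3 - <<'E'
from h import *
crop(np.load("w44.npy"),130,440,150,400,"pics/w44c.png",2.4)
E
```

```text
time: 45.17
position: [0.4958, 0.2427, 0.1634]
tcp_rot: [-180.0, -0.2, -153.3]
wrist_force: [0.6, 0.3, -2.3]
grip_width: 0.0468
time: 45.42
position: [0.4968, 0.2412, 0.1635]
tcp_rot: [-180.0, -0.2, -153.3]
wrist_force: [-0.2, -0.7, -0.8]
grip_width: 0.0467
45.4167 [0.4968 0.2412 0.1635] [-1.7998e+02 -1.7000e-01 -1.5329e+02] 1.74 w 0.0467 F [-0.2 -0.7 -0.8]
t 35.0 TCP [0.5083 0.2699 0.1452] shift (array([-2.31,  2.12,  1.86]), np.float64(-0.0008))
t 20.0 TCP [0.5169 0.2742 0.1337] shift (array([-3.27,  2.12,  3.01]), np.float64(-0.0008))
```

View pics/w44c.png

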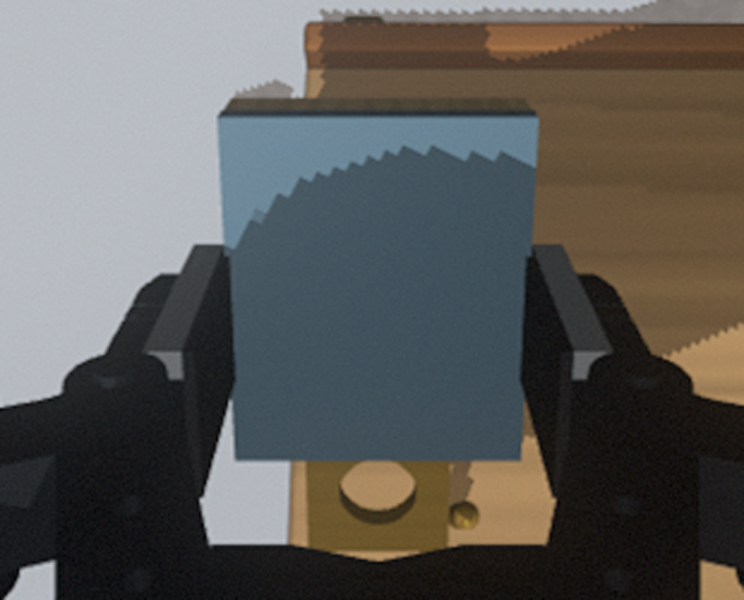

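```bash
python3 et.py w44 .136 323.8,364.6; python3 -m pendant '[[255,0,1,0,0],[255,-0.5,2,0,0],[255,-1.2,2.1,0.8,0],[255,-2.3,2.1,1.4,0],[255,-2.3,2.1,1.4,0],[255,-2.3,2.1,1.4,0],[255,-2.3,2.1,1.4,0]]'; python3 look.py w45;python3 hang.py 0 -39.3 0.8 0 35 25 20 12;  python3 - <<'E'
from h import *
crop(np.load("w45.npy"),130,440,150,400,"pics/w45c.png",2.4)
E
```

```text
[0.5496 0.2907 0.136 ] tool cm [-6.94  2.05  2.75]
time: 46.05
position: [0.509, 0.2703, 0.1504]
tcp_rot: [-180.0, -0.1, -153.3]
wrist_force: [-0.1, 0.2, -0.5]
grip_width: 0.0467
46.05 [0.509  0.2703 0.1504] [-1.7998e+02 -6.0000e-02 -1.5335e+02] 0.87 w 0.0467 F [-0.1  0.2 -0.5]
t 35.0 TCP [0.5083 0.2699 0.1452] shift (array([ 0.07, -0.02,  0.55]), np.float64(-0.0005))
t 25.0 TCP [0.514  0.2728 0.1375] shift (array([-0.57, -0.02,  1.32]), np.float64(-0.0005))
t 20.0 TCP [0.5169 0.2742 0.1337] shift (array([-0.89, -0.02,  1.7 ]), np.float64(-0.0005))
t 12.0 TCP [0.5215 0.2765 0.1275] shift (array([-1.41, -0.02,  2.31]), np.float64(-0.0005))
```

View pics/w45c.png

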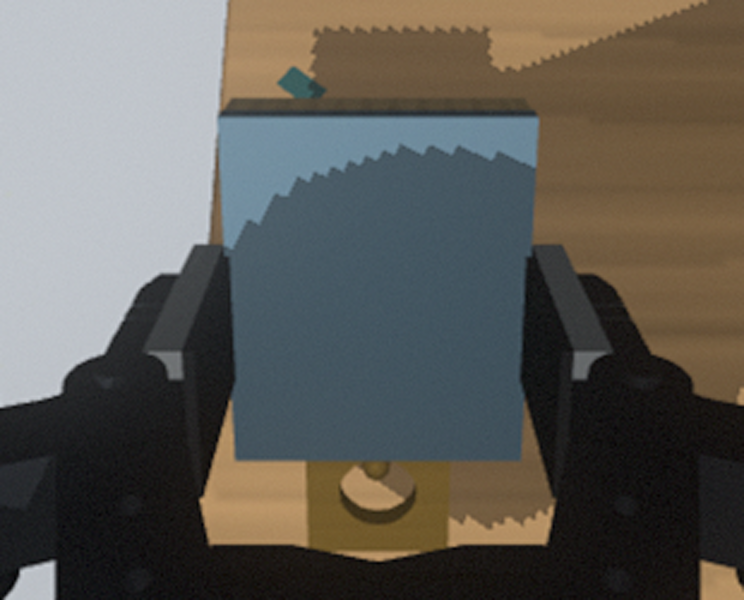

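```bash
python3 -m pendant '[[255,-0.1,-0.05,0.5,0],[255,-0.4,-0.05,1,0],[255,-0.7,-0.05,1.4,0],[255,-0.89,-0.05,1.7,0],[255,-0.89,-0.05,1.7,0],[255,-0.89,-0.05,1.7,0]]'; python3 look.py w46;python3 hang.py 0 -39.3 0.8 0 20 15 12 10;  python3 - <<'E'
from h import *
crop(np.load("w46.npy"),130,440,150,400,"pics/w46c.png",2.4)
E
```

```text
time: 46.6
position: [0.517, 0.2742, 0.1335]
tcp_rot: [-180.0, -0.0, -153.3]
wrist_force: [-0.2, -0.1, -1.3]
grip_width: 0.0466
46.6 [0.517  0.2742 0.1335] [-1.7999e+02 -4.0000e-02 -1.5331e+02] 0.51 w 0.0466 F [-0.2 -0.1 -1.3]
t 20.0 TCP [0.5169 0.2742 0.1337] shift (array([0.01, 0.  , 0.01]), np.float64(0.0))
t 15.0 TCP [0.5198 0.2756 0.1298] shift (array([-0.31,  0.  ,  0.39]), np.float64(0.0))
t 12.0 TCP [0.5215 0.2765 0.1275] shift (array([-0.5 ,  0.  ,  0.62]), np.float64(0.0))
t 10.0 TCP [0.5227 0.2771 0.126 ] shift (array([-0.63,  0.  ,  0.78]), np.float64(0.0))
```

View pics/w46c.png

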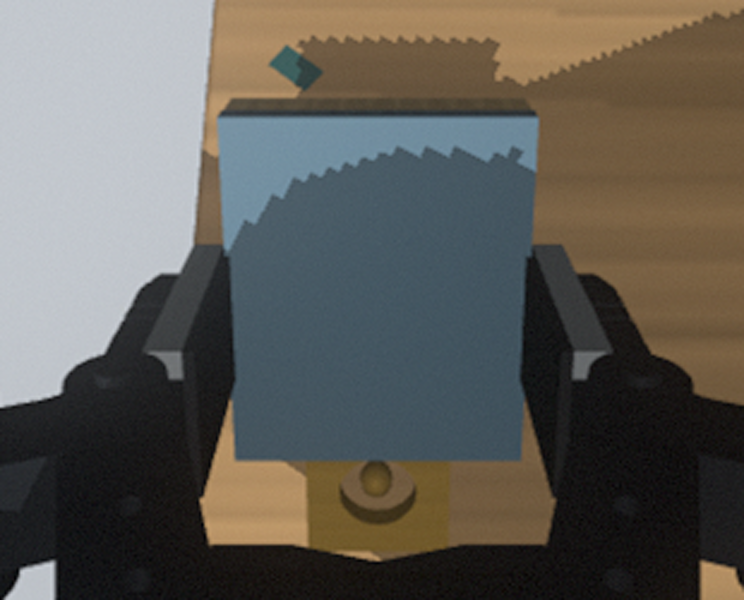

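```bash
python3 -m pendant '[[255,-0.15,0,0.2,0],[255,-0.3,0,0.4,0],[255,-0.4,0,0.55,0],[255,-0.52,0,0.7,0],[255,-0.52,0,0.7,0],[255,-0.52,0,0.7,0]]'; python3 look.py w47;  python3 - <<'E'
from h import *
crop(np.load("w47.npy"),130,440,150,400,"pics/w47c.png",2.4)
E
```

```text
time: 47.15
position: [0.5216, 0.2766, 0.1267]
tcp_rot: [-180.0, -0.0, -153.3]
wrist_force: [-0.2, 0.1, -0.8]
grip_width: 0.0467
47.15 [0.5216 0.2766 0.1267] [-1.8000e+02 -1.0000e-02 -1.5331e+02] 0.26 w 0.0467 F [-0.2  0.1 -0.8]
```

View pics/w47c.png

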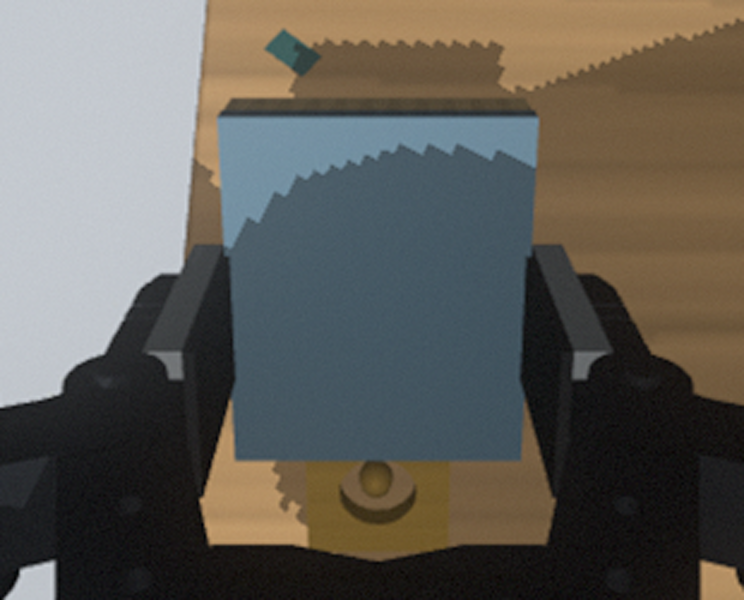

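```bash
python3 -m pendant '[[80,0,0,0,0],[80,0,0,0,0],[80,0,0,0,0],[80,0,0,0,0],[80,0,0,0,0],[80,0,0,0,0]]'; python3 look.py w48
```

```text
time: 47.7
position: [0.5216, 0.2766, 0.127]
tcp_rot: [180.0, 0.0, -153.3]
wrist_force: [-0.1, -0.2, 1.1]
grip_width: 0.0585
47.7 [0.5216 0.2766 0.127 ] [ 1.8000e+02  1.0000e-02 -1.5331e+02] 0.1 w 0.0585 F [-0.1 -0.2  1.1]
```

View pics/w48.png

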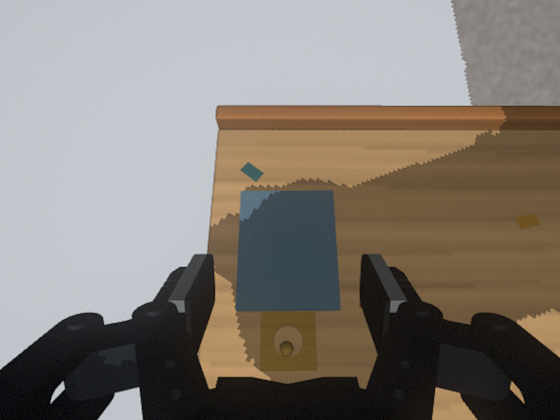

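```bash
python3 -m pendant '[[75,0,0,-3,0],[75,0,0,-7,0],[75,0,0,-10,0],[75,0,0,-10,0],[75,0,0,-10,0]]';python3 - <<'E'
from h import *
P=tool()[0]; print(P,togo([0.558,-0.209,0.2],-95.7))
E
```

```text
time: 48.17
position: [0.5224, 0.2773, 0.2294]
tcp_rot: [179.9, 0.3, -153.3]
wrist_force: [-0.3, -1.1, -1.6]
grip_width: 0.0602
[0.52238371 0.27728348 0.22938933] (array([ 18.66, -45.05,   2.94]), np.float64(-1.0056))
```

```bash
python3 -m pendant '[[75,18.7,-45,0,-1],[75,18.7,-45,0,-1],[75,18.7,-45,0,-1],[75,18.7,-45,0,-1],[75,18.7,-45,0,-1],[75,18.7,-45,0,-1],[75,18.7,-45,0,-1],[75,18.7,-45,0,-1],[75,18.7,-45,2.5,-1.005],[75,18.7,-45,2.5,-1.005],[75,18.7,-45,2.5,-1.005],[75,18.7,-45,2.5,-1.005]]';python3 - <<'E'
from h import *
P=tool()[0]; print(P,togo([0.558,-0.209,0.2],-95.7))
E
```

```text
time: 49.17
position: [0.5549, -0.2014, 0.2015]
tcp_rot: [179.8, 0.0, -95.7]
wrist_force: [1.3, 0.6, 0.2]
grip_width: 0.0604
[ 0.55490756 -0.20143597  0.20153939] (array([ 0.72, -0.38,  0.15]), np.float64(-0.0006))
```

```bash
python3 -m pendant '[[75,0.5,-0.2,0,0],[75,0.5,-0.2,0,0],[75,0.5,-0.2,0,0]]'; python3 look.py w49
```

```text
time: 49.42
position: [0.5567, -0.2049, 0.2019]
tcp_rot: [179.9, 0.0, -95.8]
wrist_force: [-0.0, 0.9, 0.4]
grip_width: 0.0604
49.4167 [ 0.5567 -0.2049  0.2019] [ 1.7985e+02  2.0000e-02 -9.5800e+01] 2.0 w 0.0604 F [-0.   0.9  0.4]
```

View pics/w49.png

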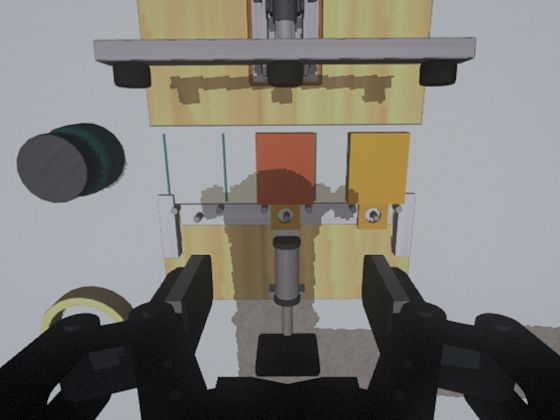

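```bash
python3 -m pendant '[[75,0.5,0,4,0],[75,0.5,0,8,0],[75,0.5,0,12,0],[75,0.5,0,15,0],[75,0.5,0,16.8,0],[75,0.5,0,17.9,0],[75,0.5,0,17.9,0],[75,0.5,0,17.9,0],[75,0.5,0,17.9,0]]';python3 look.py w50
```

```text
time: 50.22
position: [0.5585, -0.2094, 0.0261]
tcp_rot: [-179.8, -0.0, -95.6]
wrist_force: [0.0, -0.7, 0.2]
grip_width: 0.0604
50.2167 [ 0.5585 -0.2094  0.0261] [-1.798e+02 -2.000e-02 -9.564e+01] 0.63 w 0.0604 F [ 0.  -0.7  0.2]
```

View pics/w50.png

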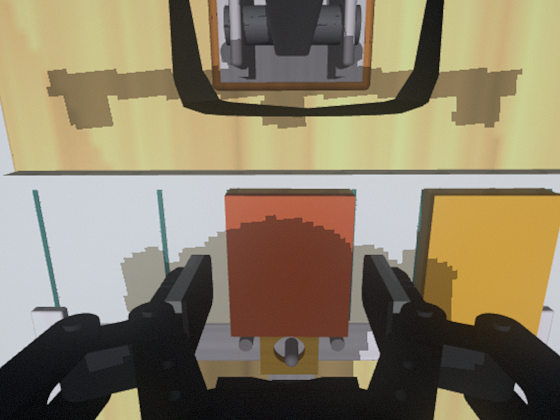

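```bash
python3 -m pendant '[[75,0,0,0.15,0],[255,0,0,0.15,0],[255,0,0,0.15,0],[255,0,0,0.15,0],[255,0,0,0.15,0],[255,0,0,0.15,0],[255,0,0,0.15,0],[255,0,0,-2,0],[255,0,0,-6,0],[255,0,0,-10,0],[255,0,0,-14,0],[255,0,0,-14,0]]' 40;python3 look.py w51;  python3 - <<'E'
from h import *
crop(np.load("w51.npy"),180,400,150,400,"pics/w51c.png",2.4)
E
```

```text
time: 51.27
position: [0.5617, -0.2113, 0.1736]
tcp_rot: [-179.0, -0.2, -95.6]
wrist_force: [0.9, -0.2, 0.0]
grip_width: 0.0468
51.2667 [ 0.5617 -0.2113  0.1736] [-1.7903e+02 -1.7000e-01 -9.5640e+01] 5.65 w 0.0468 F [ 0.9 -0.2  0. ]
```

View pics/w51c.png

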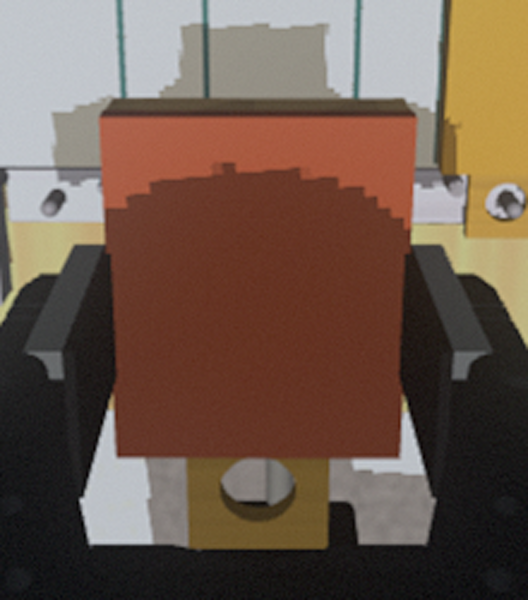

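```bash
python3 hang.py 1 -38.6 0.8 0 60 35
```

```text
t 60.0 TCP [0.4586 0.3344 0.1643] shift (array([-53.21,  15.48,   0.52]), np.float64(1.0053))
t 35.0 TCP [0.473  0.3417 0.1452] shift (array([-54.07,  14.12,   2.43]), np.float64(1.0053))
```

```bash
python3 -m pendant '[[255,-53.2,15.5,0,1],[255,-53.2,15.5,0,1],[255,-53.2,15.5,0,1],[255,-53.2,15.5,0,1],[255,-53.2,15.5,0,1],[255,-53.2,15.5,0,1],[255,-53.2,15.5,0,1],[255,-53.2,15.5,0,1],[255,-53.2,15.5,0,1.005],[255,-53.2,15.5,0,1.005],[255,-53.2,15.5,0,1.005],[255,-53.2,15.5,0,1.005]]'; python3 hang.py 1 -38.6 0.8 0 60 35
```

```text
time: 52.32
position: [0.4711, 0.2468, 0.1629]
tcp_rot: [-180.0, -0.2, -153.3]
wrist_force: [1.3, -0.7, -0.7]
grip_width: 0.0469
t 60.0 TCP [0.4586 0.3344 0.1643] shift (array([-2.81,  8.39, -0.14]), np.float64(-0.0005))
t 35.0 TCP [0.473  0.3417 0.1452] shift (array([-4.42,  8.39,  1.77]), np.float64(-0.0005))
```

```bash
python3 -m pendant '[[255,-1.3,4,0,0],[255,-2.6,8,0,0],[255,-2.6,8,0,0],[255,-2.6,8,0,0],[255,-2.6,8,0,0],[255,-2.6,8,0,0]]'; python3 hang.py 1 -38.6 0.8 0 35 25 20; python3 look.py w52;  python3 - <<'E'
from h import *
crop(np.load("w52.npy"),130,440,150,400,"pics/w52c.png",2.4)
E
```

```text
time: 52.82
position: [0.4597, 0.3274, 0.1634]
tcp_rot: [-180.0, -0.1, -153.4]
wrist_force: [-0.3, -0.0, -0.1]
grip_width: 0.0467
t 35.0 TCP [0.473  0.3417 0.1452] shift (array([-1.82,  0.68,  1.82]), np.float64(-0.0014))
t 25.0 TCP [0.4787 0.3445 0.1375] shift (array([-2.47,  0.68,  2.59]), np.float64(-0.0014))
t 20.0 TCP [0.4816 0.346  0.1337] shift (array([-2.79,  0.68,  2.97]), np.float64(-0.0014))
52.8167 [0.4597 0.3274 0.1634] [-1.7996e+02 -1.3000e-01 -1.5339e+02] 0.64 w 0.0467 F [-0.3 -0.  -0.1]
```

View pics/w52c.png

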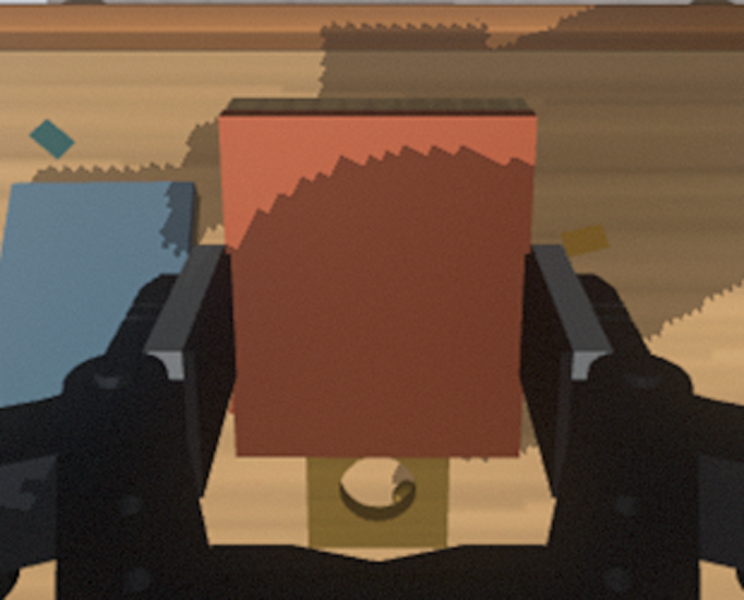

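Next I'll go to t=35, and then to t=20 on the peg axis.

```bash
python3 -m pendant '[[255,0,0.65,0,0],[255,-0.7,0.68,0.3,0],[255,-1.3,0.68,1,0],[255,-1.82,0.68,1.7,0],[255,-1.82,0.68,1.8,0],[255,-1.82,0.68,1.8,0],[255,-1.82,0.68,1.8,0]]'; python3 hang.py 1 -38.6 0.8 0 25 20 11; python3 look.py w53;  python3 - <<'E'
from h import *
crop(np.load("w53.npy"),130,440,150,400,"pics/w53c.png",2.4)
E
```

```text
time: 53.45
position: [0.4733, 0.3429, 0.1458]
tcp_rot: [-180.0, -0.1, -153.3]
wrist_force: [0.2, -0.7, 0.3]
grip_width: 0.0466
t 25.0 TCP [0.4787 0.3445 0.1375] shift (array([-0.56, -0.09,  0.83]), np.float64(-0.0002))
t 20.0 TCP [0.4816 0.346  0.1337] shift (array([-0.88, -0.09,  1.21]), np.float64(-0.0002))
t 11.0 TCP [0.4868 0.3486 0.1268] shift (array([-1.46, -0.09,  1.9 ]), np.float64(-0.0002))
53.45 [0.4733 0.3429 0.1458] [-1.7997e+02 -5.0000e-02 -1.5333e+02] 0.74 w 0.0466 F [ 0.2 -0.7  0.3]
```

View pics/w53c.png

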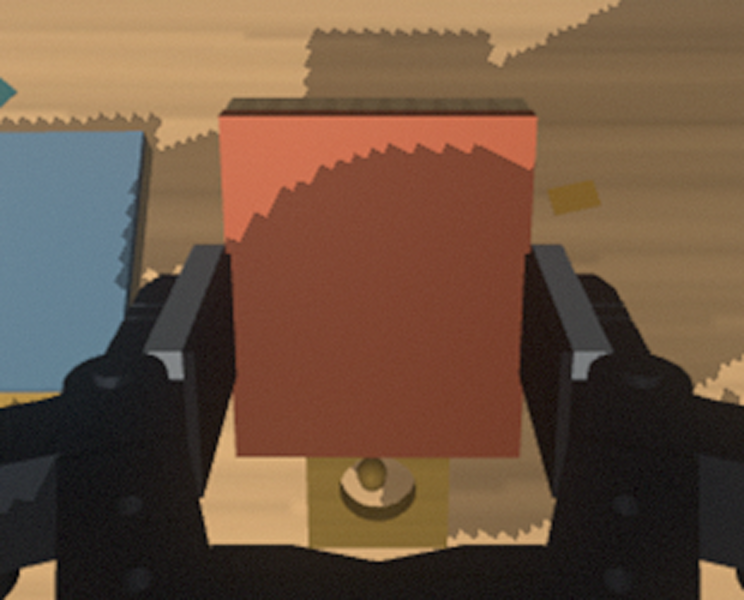

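```bash
python3 -m pendant '[[255,-0.15,-0.11,0.2,0],[255,-0.4,-0.11,0.6,0],[255,-0.65,-0.11,0.9,0],[255,-0.88,-0.11,1.2,0],[255,-1.1,-0.11,1.45,0],[255,-1.3,-0.11,1.7,0],[255,-1.44,-0.11,1.9,0],[255,-1.44,-0.11,1.9,0],[255,-1.44,-0.11,1.9,0]]'; python3 look.py w54;  python3 - <<'E'
from h import *
crop(np.load("w54.npy"),130,440,150,400,"pics/w54c.png",2.4)
E
```

```text
time: 54.25
position: [0.4867, 0.3486, 0.1272]
tcp_rot: [-180.0, -0.0, -153.3]
wrist_force: [-0.4, -0.1, -1.9]
grip_width: 0.0465
54.25 [0.4867 0.3486 0.1272] [-1.7999e+02 -1.0000e-02 -1.5331e+02] 0.33 w 0.0465 F [-0.4 -0.1 -1.9]
```

View pics/w54c.png

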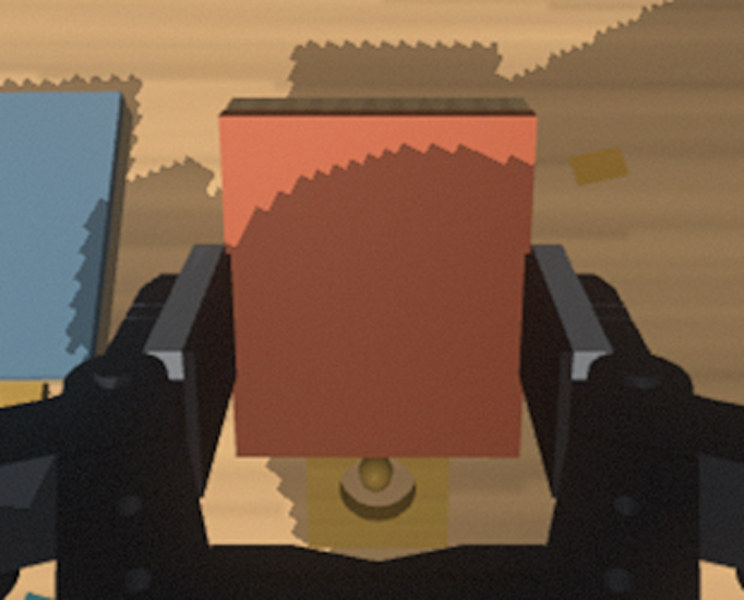

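```bash
python3 -m pendant '[[80,0,0,0,0],[80,0,0,0,0],[80,0,0,0,0],[80,0,0,0,0],[80,0,0,0,0],[80,0,0,0,0]]'; python3 look.py w55; python3 -m pendant '[[80,0,0,-3,0],[80,0,0,-7,0],[80,0,0,-10,0],[80,0,0,-10,0],[80,0,0,-10,0]]'
python3 - <<'E'
from h import *
P=tool()[0]; print(P,togo([0.4803,-0.2012,0.2],-95.7))
E
```

```text
time: 54.8
position: [0.4867, 0.3486, 0.1274]
tcp_rot: [180.0, 0.0, -153.3]
wrist_force: [0.3, 0.9, 0.0]
grip_width: 0.0587
54.8 [0.4867 0.3486 0.1274] [ 1.7999e+02  2.0000e-02 -1.5331e+02] 0.16 w 0.0587 F [0.3 0.9 0. ]
time: 55.27
position: [0.4873, 0.3494, 0.2298]
tcp_rot: [179.9, 0.3, -153.3]
wrist_force: [0.5, 0.6, -1.6]
grip_width: 0.0584
[0.48732288 0.34940086 0.22982848] (array([ 25.36, -48.88,   2.98]), np.float64(-1.0055))
```

View pics/w55.png

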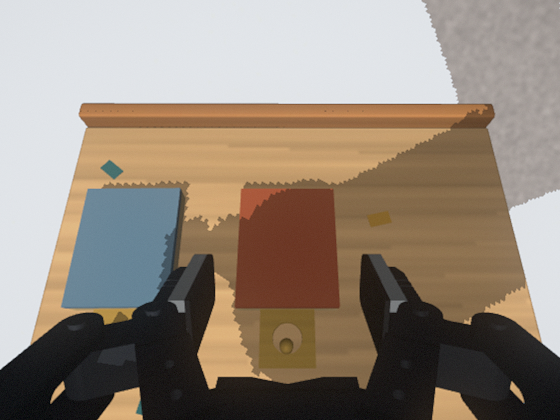

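```bash
python3 -m pendant '[[75,25.3,-48.8,0,-1],[75,25.3,-48.8,0,-1],[75,25.3,-48.8,0,-1],[75,25.3,-48.8,0,-1],[75,25.3,-48.8,0,-1],[75,25.3,-48.8,0,-1],[75,25.3,-48.8,0,-1],[75,25.3,-48.8,0,-1],[75,25.3,-48.8,2.5,-1.005],[75,25.3,-48.8,2.5,-1.005],[75,25.3,-48.8,2.5,-1.005],[75,25.3,-48.8,2.5,-1.005]]';python3 - <<'E'
from h import *
P=tool()[0]; print(P,togo([0.4793,-0.197,0.2015],-95.7))
E
```

```text
time: 56.27
position: [0.4795, -0.1372, 0.2081]
tcp_rot: [179.9, 0.0, -95.7]
wrist_force: [0.7, 0.7, -0.5]
grip_width: 0.0603
[ 0.47945935 -0.13715933  0.20810252] (array([ 5.96, -0.58,  0.66]), np.float64(-0.0003))
```

```bash
python3 -m pendant '[[75,4,-0.4,0.4,0],[75,5.2,-0.5,0.4,0],[75,5.2,-0.5,0.4,0],[75,5.2,-0.5,0.4,0],[75,5.2,-0.5,0.4,0]]'; python3 look.py w56
```

```text
time: 56.68
position: [0.4802, -0.1868, 0.2048]
tcp_rot: [179.9, 0.0, -95.7]
wrist_force: [0.5, -0.6, -0.3]
grip_width: 0.0604
56.6833 [ 0.4802 -0.1868  0.2048] [ 1.7993e+02  2.0000e-02 -9.5700e+01] 1.09 w 0.0604 F [ 0.5 -0.6 -0.3]
```

View pics/w56.png

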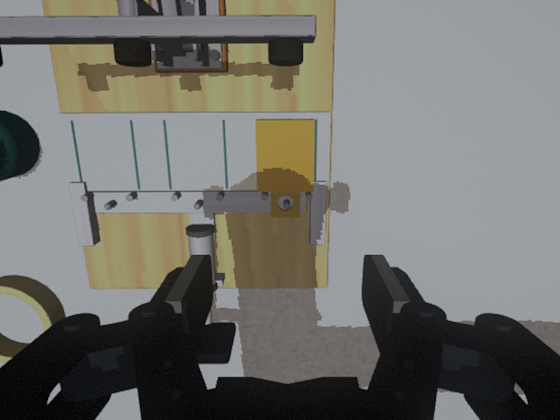

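```bash
python3 et.py w56 .026 285.5,203
```

```text
[ 0.4831 -0.1619  0.026 ] tool cm [-2.5  -0.03 17.88]
```

```bash
python3 -m pendant '[[75,1.5,-0.05,4,0],[75,1.5,-0.05,8,0],[75,1.5,-0.05,12,0],[75,1.5,-0.05,15,0],[75,1.5,-0.05,17,0],[75,1.5,-0.05,18,0],[75,1.5,-0.05,18.1,0],[75,1.5,-0.05,18.1,0],[75,1.5,-0.05,18.1,0]]';python3 look.py w57
```

```text
time: 57.48
position: [0.4811, -0.2023, 0.026]
tcp_rot: [-179.8, -0.0, -95.7]
wrist_force: [0.3, 0.0, 1.0]
grip_width: 0.0602
57.4833 [ 0.4811 -0.2023  0.026 ] [-1.7981e+02 -1.0000e-02 -9.5650e+01] 0.78 w 0.0602 F [0.3 0.  1. ]
```

View pics/w57.png

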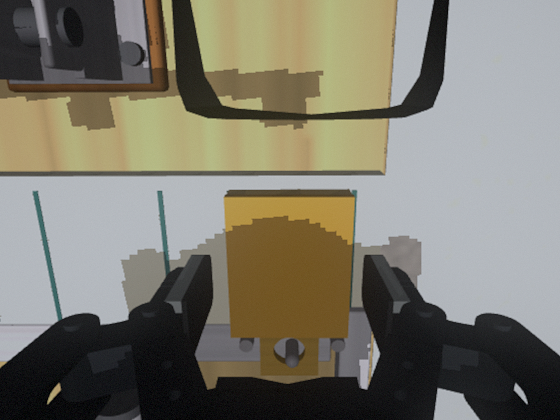

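```bash
python3 -m pendant '[[75,0,0,0.15,0],[255,0,0,0.15,0],[255,0,0,0.15,0],[255,0,0,0.15,0],[255,0,0,0.15,0],[255,0,0,0.15,0],[255,0,0,0.15,0],[255,0,0,-2,0],[255,0,0,-6,0],[255,0,0,-10,0],[255,0,0,-14,0],[255,0,0,-14,0]]' 40;python3 look.py w58;  python3 hang.py 2 -39 0.8 0 60
python3 - <<'E'
from h import *
crop(np.load("w58.npy"),180,400,150,400,"pics/w58c.png",2.4)
E
```

```text
time: 58.53
position: [0.4844, -0.204, 0.1732]
tcp_rot: [-179.0, -0.2, -95.6]
wrist_force: [0.8, -0.0, 0.6]
grip_width: 0.0468
58.5333 [ 0.4844 -0.204   0.1732] [-1.7901e+02 -1.5000e-01 -9.5630e+01] 6.16 w 0.0468 F [ 0.8 -0.   0.6]
t 60.0 TCP [0.4224 0.4057 0.1643] shift (array([-59.99,  12.03,   0.5 ]), np.float64(1.0053))
```

View pics/w58c.png

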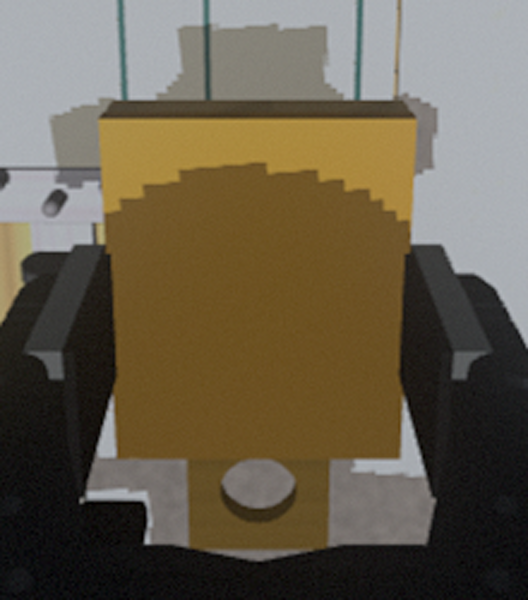

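```bash
python3 -m pendant '[[255,-60,12,0,1],[255,-60,12,0,1],[255,-60,12,0,1],[255,-60,12,0,1],[255,-60,12,0,1],[255,-60,12,0,1],[255,-60,12,0,1],[255,-60,12,0,1],[255,-60,12,0,1.005],[255,-60,12,0,1.005],[255,-60,12,0,1.005],[255,-60,12,0,1.005]]'; python3 hang.py 2 -39 0.8 0 60 35
```

```text
time: 59.58
position: [0.4358, 0.2415, 0.1634]
tcp_rot: [-180.0, -0.1, -153.3]
wrist_force: [1.3, -0.9, -0.3]
grip_width: 0.0466
t 60.0 TCP [0.4224 0.4057 0.1643] shift (array([-6.17, 15.28, -0.1 ]), np.float64(-0.0005))
t 35.0 TCP [0.4367 0.413  0.1452] shift (array([-7.78, 15.28,  1.82]), np.float64(-0.0005))
```

```bash
python3 -m pendant '[[255,-1.5,4,0,0],[255,-3,8,0,0],[255,-4.5,11.5,0,0],[255,-5.8,14.8,0,0],[255,-5.8,14.8,0,0],[255,-5.8,14.8,0,0],[255,-5.8,14.8,0,0],[255,-5.8,14.8,0,0]]'; python3 hang.py 2 -39 0.8 0 35 25 20; python3 look.py w59;  python3 - <<'E'
from h import *
crop(np.load("w59.npy"),130,440,150,400,"pics/w59c.png",2.4)
E
```

```text
time: 60.25
position: [0.4222, 0.3972, 0.1637]
tcp_rot: [-180.0, -0.1, -153.4]
wrist_force: [0.2, 0.6, -1.8]
grip_width: 0.047
t 35.0 TCP [0.4367 0.413  0.1452] shift (array([-2.  ,  0.76,  1.85]), np.float64(-0.0011))
t 25.0 TCP [0.4425 0.4158 0.1375] shift (array([-2.65,  0.76,  2.62]), np.float64(-0.0011))
t 20.0 TCP [0.4453 0.4173 0.1337] shift (array([-2.97,  0.76,  3.  ]), np.float64(-0.0011))
60.25 [0.4222 0.3972 0.1637] [-1.7995e+02 -1.1000e-01 -1.5338e+02] 0.75 w 0.047 F [ 0.2  0.6 -1.8]
```

View pics/w59c.png

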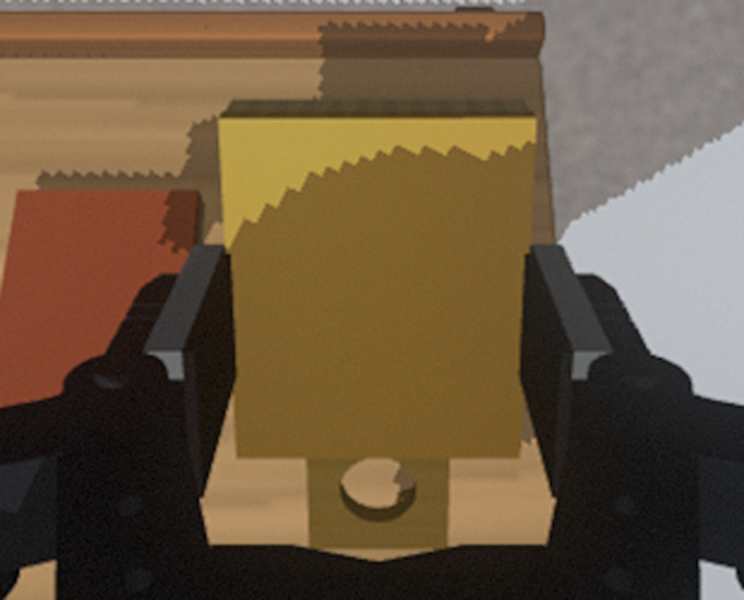

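```bash
python3 -m pendant '[[255,0,0.7,0,0],[255,-0.7,0.7,0.3,0],[255,-1.3,0.7,1,0],[255,-2,0.7,1.7,0],[255,-2,0.7,1.8,0],[255,-2,0.7,1.8,0],[255,-2,0.7,1.8,0]]'; python3 hang.py 2 -39 0.8 0 25 20 11; python3 look.py w60;  python3 - <<'E'
from h import *
crop(np.load("w60.npy"),130,440,150,400,"pics/w60c.png",2.4)
E
```

```text
time: 60.88
position: [0.4373, 0.4135, 0.1459]
tcp_rot: [-180.0, -0.1, -153.3]
wrist_force: [0.7, -0.3, 0.4]
grip_width: 0.0465
t 25.0 TCP [0.4425 0.4158 0.1375] shift (array([-0.57, -0.02,  0.84]), np.float64(-0.0003))
t 20.0 TCP [0.4453 0.4173 0.1337] shift (array([-0.89, -0.02,  1.22]), np.float64(-0.0003))
t 11.0 TCP [0.4505 0.4199 0.1268] shift (array([-1.47, -0.02,  1.91]), np.float64(-0.0003))
60.8833 [0.4373 0.4135 0.1459] [-1.7996e+02 -6.0000e-02 -1.5333e+02] 0.79 w 0.0465 F [ 0.7 -0.3  0.4]
```

View pics/w60c.png

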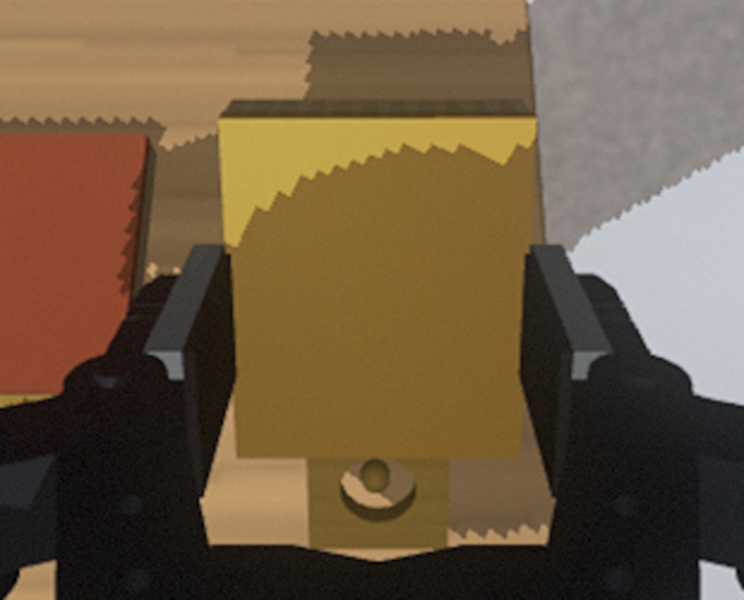

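```bash
python3 -m pendant '[[255,-0.15,-0.04,0.2,0],[255,-0.4,-0.04,0.6,0],[255,-0.65,-0.04,0.9,0],[255,-0.88,-0.04,1.2,0],[255,-1.1,-0.04,1.45,0],[255,-1.3,-0.04,1.7,0],[255,-1.45,-0.04,1.9,0],[255,-1.45,-0.04,1.9,0],[255,-1.45,-0.04,1.9,0]]'; python3 look.py w61;  python3 - <<'E'
from h import *
crop(np.load("w61.npy"),130,440,150,400,"pics/w61c.png",2.4)
E
```

```text
time: 61.68
position: [0.4504, 0.42, 0.1273]
tcp_rot: [-180.0, -0.0, -153.3]
wrist_force: [0.5, -0.3, 0.1]
grip_width: 0.0468
61.6833 [0.4504 0.42   0.1273] [-1.7999e+02 -1.0000e-02 -1.5331e+02] 0.43 w 0.0468 F [ 0.5 -0.3  0.1]
```

View pics/w61c.png

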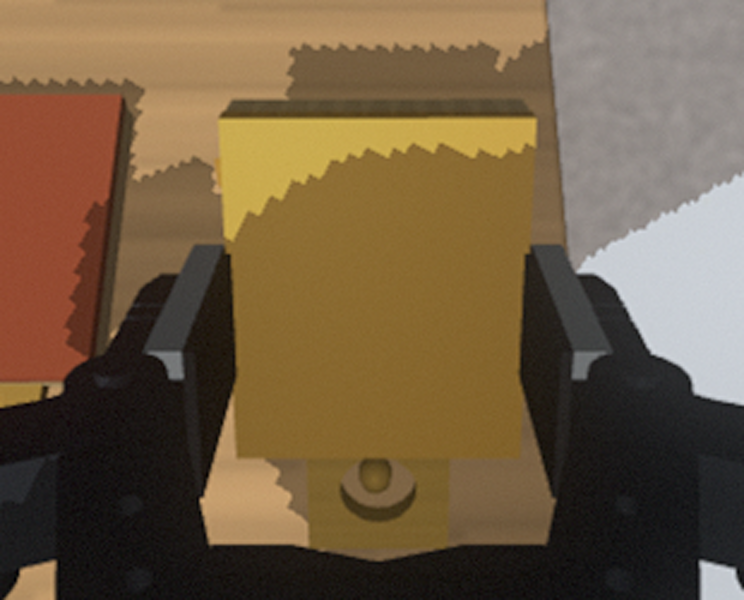

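```bash
python3 -m pendant '[[80,0,0,0,0],[80,0,0,0,0],[80,0,0,0,0],[80,0,0,0,0],[80,0,0,0,0],[80,0,0,0,0]]'; python3 look.py w62; python3 -m pendant '[[80,0,0,-3,0],[80,0,0,-7,0],[80,0,0,-11,0],[80,2,-3,-15,0],[80,4,-6,-19,0],[80,4,-6,-19,0],[80,4,-6,-19,0],[80,4,-6,-19,0]]'; python3 look.py w63
```

```text
time: 62.23
position: [0.4504, 0.42, 0.1276]
tcp_rot: [180.0, 0.0, -153.3]
wrist_force: [0.6, 0.1, -1.1]
grip_width: 0.0587
62.2333 [0.4504 0.42   0.1276] [ 1.8000e+02  1.0000e-02 -1.5331e+02] 0.14 w 0.0587 F [ 0.6  0.1 -1.1]
time: 62.95
position: [0.4417, 0.348, 0.3193]
tcp_rot: [179.9, 0.2, -153.4]
wrist_force: [-0.8, -0.0, -0.5]
grip_width: 0.0585
62.95 [0.4417 0.348  0.3193] [ 179.88    0.2  -153.36] 3.06 w 0.0585 F [-0.8 -0.  -0.5]
```

View pics/w62.png

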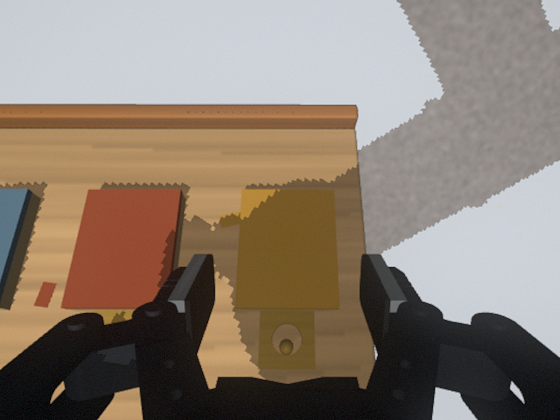

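View pics/w63.png

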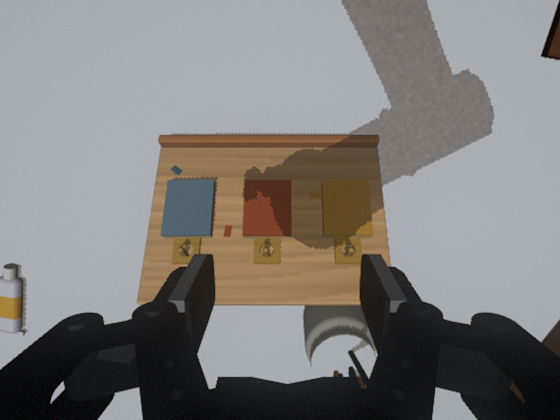

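```bash
python3 -m pendant '[[80,0,0,0,0],[80,0,0,0,0],[80,0,0,0,0],[80,0,0,0,0],[80,0,0,0,0],[80,0,0,0,0]]'
python3 - <<'E'
from h import *
f=viewer.grab_frame("scene"); crop(f,110,490,110,310,"pics/s64.png",2); f=viewer.grab_frame("top"); crop(f,300,460,180,300,"pics/t64.png",5)
E
```

```text
time: 63.5
position: [0.4415, 0.3486, 0.317]
tcp_rot: [-180.0, -0.0, -153.3]
wrist_force: [0.3, 0.3, -0.4]
grip_width: 0.0587
```

View pics/s64.png

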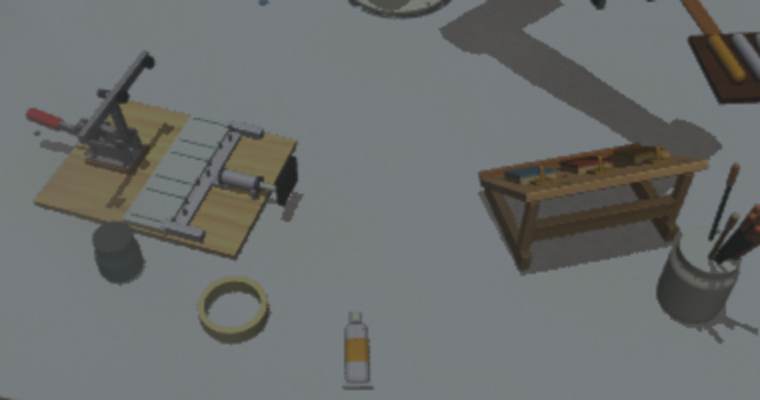

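View pics/t64.png

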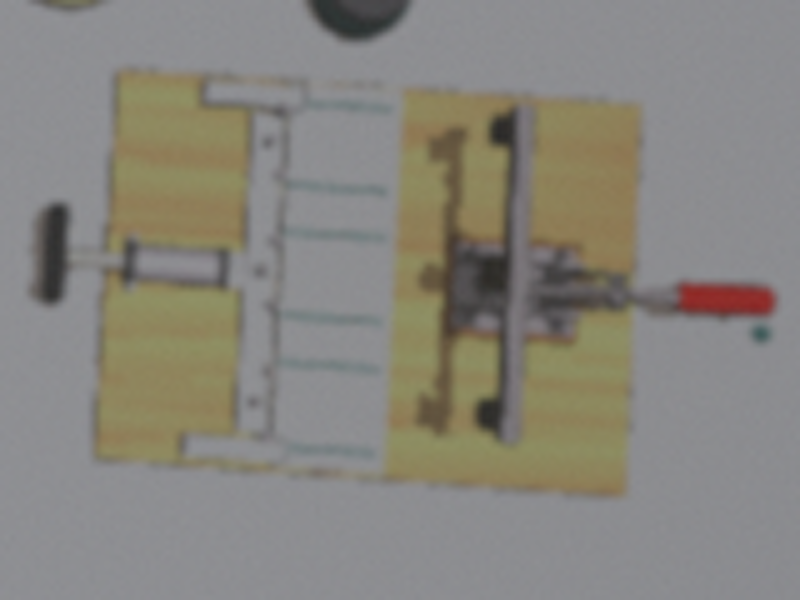

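The top view matches the one from the start: handle fully open at (728,299), gauge home, yoke home. All three panels are on their pegs and the other items haven't moved. I'm handing the job in.

Run:
```python
from workcell import ticket
print(ticket.finish_job())
```

```text
the job is handed in; nothing more can be done
None
```

The job is done and handed in at about 63.5 s of the 210 s allowed; the hand-in gave no verdict.

- **Jig:** I laid blue, terra and ochre in bays 0, 1 and 2 with each eye over its pin. The clamp went over centre to its stop, where the handle stopped moving and the push force rose.
- **Pull test:** I drew the gauge until the green band showed at the tube's mouth and held it for 2 s at 10.1–10.8 N, about 24 mm by both force and picture. Red never showed. I let it home before swinging the clamp back to its open stop.
- **Hanging:** Blue, terra and ochre hang on pegs 0, 1 and 2. The last wrist picture shows each one flat on the board and straight, with its peg through the eye.
- **Last checks:** In the last top view the clamp handle, gauge and yoke were back where they started. The pot, jar, tube and tape looked unmoved, and the arm stood clear above the rack.

**Disagreements:** Camera scale was out by about 1–1.5% (1–2 mm), which I corrected by lining up eyes with pins and pegs in the picture. My computed clamp angle passed the 1.833 rad stop before the handle actually reached it, so I went by the force rise instead. I saw no panel knocked aside and no slipped grip.

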